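Hang up the stirring paddles by way of the regrip cradle

ROBOT

A 6-joint arm with a two-finger parallel gripper is mounted at the origin on a cart in front of the work surface, level with it; the furniture and walls round the work are solid. World frame = base frame: x ahead of the robot, y to its left, z up, the work surface at z = 0. Lengths are in m, angles in rad, forces in N, time in s.
With the tool pointing down it reaches from about 0.425 to 1.125 m from the base axis. Payload 14.9 kg.
Tool frame: the origin (TCP) lies where the fingers leave the gripper's body, on its centre line; the fingertips stand 78 mm ahead of it and the grasp point (between the pads) lies 60 mm ahead of it; x points along the fingers, y is the direction in which the jaws open and shut, and the axes are right-handed (so a half turn about x gives the same grasp; the last joint's range is limited). The gripper opens to 91 mm and grips with 3 to 60 N. Pads are 32 mm wide; open, the fingers measure 118 mm over their backs; the gripper's body (76 mm by 178 mm) begins 60 mm behind the grasp point.
Start: joints at [1.305, 0.379, 1.734, -0, 1.028, -0.033], TCP at [0.161, 0.681, 0.292] pointing down, gripper open.
Joint ranges: [-2.77, 2.77], [-0.74, 2.19], [0, 2.66], [-1.06, 4.2], [0.31, 2.87], [-3.08, 3.08]. Speed limits (rad/s): [1.89, 1.89, 2.39, 3.14, 3.14, 3.14].

INTERFACE

Orientations are given as a 3x3 rotation matrix whose columns are the frame's x, y, z axes.
In Python, from workcell import * gives the robot as it stands. The module is installed in compiled form; this text tells all that it offers.
- The arm moves only by the shell command python3 -m creep 'ROWS' [OPENING]. ROWS is JSON, one flat list of numbers, 4 for each row, row after row: the shift along the world's x, y, z in m, then the turn about the world's z in degrees. In form: [x, y, z, yaw, x, y, z, yaw, ...]. A call has 1 to 8 rows; each row shifts and turns the commanded pose from where the row before left it; what a row does not reach is not made up. A row lasts 1/12 s, in which the tool goes at most 41.7 mm and 7.16 degrees, less where a joint would pass 70% of its speed; a pose out of reach is approached as far as the arm can. A call with a gripper value outside its range is refused whole. OPENING is the gripper command: -1 is fully open, 1 is shut, values between are in proportion, set as the call begins (- or left out, the last holds). The fingers move at their own pace and stop on an object; the grip force is fixed at half the most. Time passes only in rows, so rows that do not move let the fingers close. It gives the time, the measured TCP pose, the force and the opening at its end, in the units of the state.
- state(): the state, without advancing time (a new reading comes with each control period).
- grab_frame(name): name is "scene" or "side" or "wrist"; returns a dict with "color" (384x512x3 uint8, red, green, blue), "range_z" (384x512 float32, m along the optical axis (not along the pixel's ray), 0 where there is no reading), "fx", "fy", "cx", "cy" (pixels), "distortion" ([k1, k2, p1, p2, k3] as OpenCV has them; the pictures are not rectified), "extrinsics" (4x4, takes a point from world to camera coordinates); the wrist camera has in their place "T_tool_cam" (4x4, takes a point from camera to tool coordinates, whose origin is the TCP and whose axes are the tool frame's). Camera axes: x right, y up, looking along -z (the intrinsics and any distortion apply to the point x, -y, -z); pixel columns grow to the right and rows downward; lengths in m; the calibration is good to about 2 mm. A picture is of the moment at which its call begins: read the wrist's pose just before it.
- job_done(): hands the job in, once; it reports no verdict.
Trained networks look in a picture, given as the dict that the camera call returned (one of the last four; its "shot" number tells which), for a name from the list of things; names that differ only in an ending like _2 or _b are one class to them, and where a whole thing is asked for, a point or a joint stands for the part that bears it (a point fixed in the world has none). Each returns a list of dicts, best first, with "p" (0 to 1); they miss things now and then, are a little off and sometimes report something else, mostly with a low value. They report only what shows in the picture. A call takes as long as a camera call.
- regions_of(picture, target): "pixels" (384x512 bool, what is visible of it) and "uv" ([column, row] in pixels, amid what is visible of it).
- spot_point(picture, target): "uv" ([column, row] in pixels: a listed point, or the origin of a listed thing).
The state is a dict: "t": time; "joints": joint angles; "qd": joint speeds; "joint_torque": joint torques, N m; "eef_pos": TCP position; "orientation": TCP orientation; "force": force on the tool from outside, world axes, zero at the start; "torque": the same for the moment, N m; "grip_width": finger opening in m.
Only numpy, scipy, OpenCV 4.12 (cv2) and the standard library are available. Lean on these libraries where they do the work, as an engineer would, in place of code of your own. Each camera call takes 0.05 s, during which the arm holds its last target.

TASK

Hang the washed stirring paddles up to dry, one at a time, longest first: set each one in the sloping cradle with its plain end down against the stop and its eye up, let go of it there, take it again at the new angle, and hang it upright by its eye on the peg of its own stand, the longest paddle on the tallest stand, the middle one on the middle stand, the shortest on the lowest, and see that all hang still at the end. Two or three of the paddles are there; leave the beaker and the small dish where they stand.

Things in the scene. Friction and masses are not known exactly. Their poses are not given: they have to be found in the camera images.
- paddle_long: longest stirring paddle, 70 g, may be absent: flat white bar with a steel wire eye at one end, 200 mm long over all, 30 wide, 12 thick, both faces alike. Eye: ring of 5 mm wire, 30 mm outside, hole 19. Grey ribs below the eye. Origin: mid-length on the underside (mid-thickness z = 6 mm); x along it to the eye, y across, z through thickness and hole
- paddle_long_eye (a point): centre of the eye's hole of that paddle, 85 mm from its origin along its x, at mid-thickness
- paddle_mid: middle-length stirring paddle, 59 g, may be absent: flat white bar with a steel wire eye at one end, 170 mm long over all, 30 wide, 12 thick, both faces alike. Eye: ring of 5 mm wire, 30 mm outside, hole 19. Grey ribs below the eye. Origin: mid-length on the underside (mid-thickness z = 6 mm); x along it to the eye, y across, z through thickness and hole
- paddle_mid_eye (a point): centre of the eye's hole of that paddle, 70 mm from its origin along its x, at mid-thickness
- paddle_short: shortest stirring paddle, 49 g, may be absent: flat white bar with a steel wire eye at one end, 140 mm long over all, 30 wide, 12 thick, both faces alike. Eye: ring of 5 mm wire, 30 mm outside, hole 19. Grey ribs below the eye. Origin: mid-length on the underside (mid-thickness z = 6 mm); x along it to the eye, y across, z through thickness and hole
- paddle_short_eye (a point): centre of the eye's hole of that paddle, 55 mm from its origin along its x, at mid-thickness
- stand_tall: tallest of three fixed steel peg stands, for the 200 mm paddle: round foot 96 mm across, 12 high; post 14 mm thick, 244 mm high; one 8 mm thick peg along the stand's -x (roughly towards the robot), its axis 240 mm up at the post, rising to 248 mm at its 11 mm ball tip, 58 mm from the post's axis. Origin: centre of the foot's underside
- stand_tall_peg (a point): point on the axis of that stand's peg halfway along it, 33 mm from the post's axis, 244 mm up; the paddle's eye hangs about here
- stand_medium: middle-height of three fixed steel peg stands, for the 170 mm paddle: round foot 96 mm across, 12 high; post 14 mm thick, 209 mm high; one 8 mm thick peg along the stand's -x (roughly towards the robot), its axis 205 mm up at the post, rising to 213 mm at its 11 mm ball tip, 58 mm from the post's axis. Origin: centre of the foot's underside
- stand_medium_peg (a point): point on the axis of that stand's peg halfway along it, 33 mm from the post's axis, 209 mm up; the paddle's eye hangs about here
- stand_low: lowest of three fixed steel peg stands, for the 140 mm paddle: round foot 96 mm across, 12 high; post 14 mm thick, 174 mm high; one 8 mm thick peg along the stand's -x (roughly towards the robot), its axis 170 mm up at the post, rising to 178 mm at its 11 mm ball tip, 58 mm from the post's axis. Origin: centre of the foot's underside
- stand_low_peg (a point): point on the axis of that stand's peg halfway along it, 33 mm from the post's axis, 174 mm up; the paddle's eye hangs about here
- cradle: fixed aluminium rest on a dark plate (150 x 90 x 10 mm), sloping up at 45 deg along its +x. A paddle lies flat on a 16 mm wide spine (fingers pass beside it) that runs 100 mm up from a 15 mm high end stop; the lowest 45 mm lie between walls 36 mm apart, 17 mm high. Eye end goes up and to +x. Origin at plate underside; rest meets stop at x = -55, z = 30 mm
- cradle_seat (a point): where the middle of a paddle's plain end (mid-thickness) comes to when it lies in the cradle hard against the stop: x = -59, y = 0, z = 34 mm in the cradle's frame
- beaker: empty glass beaker, 68 mm across, 90 mm high, a bystander; origin at the centre of its underside
- dish: small round culture dish, 62 mm across, 14 mm high, a bystander; origin at the centre of its underside

How it is judged:
On the way, in this order (a step that is already met when the one before it is completed fails the run):
1. the long paddle, if there, lies in the cradle, eye up, let go (x of paddle_long in the frame of cradle between -0.0083 and 0.0317 m and y of paddle_long in the frame of cradle between -0.02 and 0.02 m and z of paddle_long in the frame of cradle between 0.0847 and 0.1247 m and angle between paddle_long's own x axis and vertical between 0.6 and 0.97 rad and angle between the y axis of paddle_long and the y axis of cradle, either way round below 0.25 rad and contact force between the fingers and paddle_long below 0.1 N and contact force between paddle_long and cradle above 0.05 N and linear speed of paddle_long below 0.03 m/s), for 0.2 s.
2. the long paddle, if there, hangs by its eye from the tall stand's peg, let go (distance between paddle_long_eye and stand_tall_peg below 0.032 m and y of paddle_long_eye in the frame of stand_tall between -0.012 and 0.012 m and angle between paddle_long's own x axis and vertical below 0.2 rad and contact force between the fingers and paddle_long below 0.1 N and linear speed of paddle_long below 0.05 m/s), for 0.2 s.
3. the middle paddle, if there, lies in the cradle, eye up, let go (x of paddle_mid in the frame of cradle between -0.0189 and 0.0211 m and y of paddle_mid in the frame of cradle between -0.02 and 0.02 m and z of paddle_mid in the frame of cradle between 0.0741 and 0.1141 m and angle between paddle_mid's own x axis and vertical between 0.6 and 0.97 rad and angle between the y axis of paddle_mid and the y axis of cradle, either way round below 0.25 rad and contact force between the fingers and paddle_mid below 0.1 N and contact force between paddle_mid and cradle above 0.05 N and linear speed of paddle_mid below 0.03 m/s), for 0.2 s.
4. the middle paddle, if there, hangs by its eye from the medium stand's peg, let go (distance between paddle_mid_eye and stand_medium_peg below 0.032 m and y of paddle_mid_eye in the frame of stand_medium between -0.012 and 0.012 m and angle between paddle_mid's own x axis and vertical below 0.2 rad and contact force between the fingers and paddle_mid below 0.1 N and linear speed of paddle_mid below 0.05 m/s), for 0.2 s.
5. the short paddle, if there, lies in the cradle, eye up, let go (x of paddle_short in the frame of cradle between -0.0295 and 0.0105 m and y of paddle_short in the frame of cradle between -0.02 and 0.02 m and z of paddle_short in the frame of cradle between 0.0635 and 0.1035 m and angle between paddle_short's own x axis and vertical between 0.6 and 0.97 rad and angle between the y axis of paddle_short and the y axis of cradle, either way round below 0.25 rad and contact force between the fingers and paddle_short below 0.1 N and contact force between paddle_short and cradle above 0.05 N and linear speed of paddle_short below 0.03 m/s), for 0.2 s.
6. the short paddle, if there, hangs by its eye from the low stand's peg, let go (distance between paddle_short_eye and stand_low_peg below 0.032 m and y of paddle_short_eye in the frame of stand_low between -0.012 and 0.012 m and angle between paddle_short's own x axis and vertical below 0.2 rad and contact force between the fingers and paddle_short below 0.1 N and linear speed of paddle_short below 0.05 m/s), for 0.2 s.
At the end, for the whole second after the job is handed in: every paddle that is there hangs from its own stand's peg: eye centre within 32 mm of the peg's middle point and within 12 mm to either side of the peg, the paddle upright with its eye on top within 0.2 rad, let go and at rest (all of step 2 and all of step 4 and all of step 6); the robot touches nothing.
It fails at once if the beaker is pushed more than 5 cm away or tipped over (distance of beaker from where it was at the start of the episode above 0.05 m or angle between beaker's own z axis and vertical above 0.6 rad).
It fails at once if the dish is pushed more than 5 cm away or tipped over (distance of dish from where it was at the start of the episode above 0.05 m or angle between dish's own z axis and vertical above 0.6 rad).
Of paddle_long, paddle_mid, paddle_short only 2 to 3 are there at a start; the rules pass over those that are not, and their reading is None.
At some moment in a run one of paddle_long, paddle_mid, paddle_short may be knocked a few centimetres aside while the robot is not near it.
It also fails if it takes over 210 s, if anything falls off the work surface, if the arm or the gripper's body presses on something with over 40 N, if the wrist force passes 120 N, or if a joint passes its speed limit or range.

## Working session

There is one attempt and no reset: what is moved stays moved. The work goes in short steps, Python scripts to look and compute and a shell command to move; the robot and the scene stay as the last step left them, time stands still between calls to the robot, and variables do not carry over. Pictures are saved under pics/ and viewed, and the job is handed in when it is done.

```bash
mkdir -p pics; ls
cat > h.py <<'E'
from workcell import *
import numpy as np, cv2
def cam(f,st=None):
    K=np.array([[f['fx'],0,f['cx']],[0,f['fy'],f['cy']],[0,0,1]]);D=np.array(f['distortion'],float)
    if 'extrinsics' in f: W2C=np.array(f['extrinsics'])
    else:
        T=np.eye(4);T[:3,:3]=np.array(st['orientation']);T[:3,3]=st['eef_pos']
        W2C=np.linalg.inv(T@np.array(f['T_tool_cam']))
    F=np.diag([1,-1,-1,1.])@W2C
    return K,D,F
def proj(c,P):
    K,D,F=c
    r,_=cv2.Rodrigues(F[:3,:3]);return cv2.projectPoints(np.atleast_2d(np.array(P,float)),r,F[:3,3],K,D)[0][:,0]
def ray(c,uv):
    K,D,F=c
    p=cv2.undistortPoints(np.array(uv,float).reshape(-1,1,2),K,D)[:,0]
    d=np.c_[p,np.ones(len(p))]@F[:3,:3]
    return -F[:3,:3].T@F[:3,3],d     # d scaled so range_z multiplies
def onz(c,uv,z):
    o,d=ray(c,uv);return o+d*((z-o[2])/d[:,2])[:,None]
def pts(c,f,mask):
    v,u=np.nonzero(mask&(f['range_z']>0))
    o,d=ray(c,np.c_[u,v]);return o+d*f['range_z'][v,u][:,None]
def tri(l):
    A=np.zeros((3,3));b=np.zeros(3)
    for o,d in l:
        d=d/np.linalg.norm(d);M=np.eye(3)-np.outer(d,d);A+=M;b+=M@o
    return np.linalg.solve(A,b)
def save(f,n,sc=1): 
    im=cv2.cvtColor(f['color'],cv2.COLOR_RGB2BGR)
    if sc!=1: im=cv2.resize(im,None,fx=sc,fy=sc)
    cv2.imwrite('pics/'+n,im)
E
python3 - <<'E'
from h import *
st=state();print(st)
for n in ['scene','side','wrist']:
    f=grab_frame(n);save(f,n+'0.png',1.5)
    c=cam(f,st);o,_=ray(c,[[256,192]]);print(n,o,ray(c,[[256,192]])[1], f['fx'],f['distortion'])
E
```

```text
pics
{'t': 0.0, 'joints': array([ 1.3046984e+00,  3.7938510e-01,  1.7347869e+00,  2.2261510e-05,
        1.0284869e+00, -3.3307901e-02]), 'qd': array([ 0.00061013, -0.00129191, -0.00051338, -0.00053025, -0.00112231,
        0.00021803]), 'joint_torque': array([-2.14176704e-03, -7.63702226e+01, -4.34369659e+01,  6.50236616e-02,
        4.24019003e-02, -1.05579954e-04]), 'eef_pos': array([0.16141047, 0.68081543, 0.29160158]), 'orientation': array([[-2.98784081e-04,  2.30704220e-01,  9.73023881e-01],
       [-1.02369888e-03,  9.73023344e-01, -2.30704407e-01],
       [-9.99999431e-01, -1.06501426e-03, -5.45522341e-05]]), 'force': array([-0.34373745,  0.61497974, -0.18929749]), 'torque': array([ 0.01772859,  0.03162769, -0.04968146]), 'grip_width': 0.09094938969706182}
scene [ 0.07823465 -0.59585911  0.96344906] [[ 0.4043635   0.57144636 -0.71421387]] 354.10825147977795 [-0.1060955  0.         0.         0.         0.       ]
side [0.18032984 1.14101753 1.05917696] [[ 0.26462332 -0.73219746 -0.62784216]] 443.11566535495166 [-0.03741277  0.          0.          0.          0.        ]
wrist [0.08383879 0.69800645 0.38441626] [[ 0.25704355 -0.0676127  -0.9641592 ]] 290.30503854562886 [0.01801774 0.         0.         0.         0.        ]
```

View pics/scene0.png

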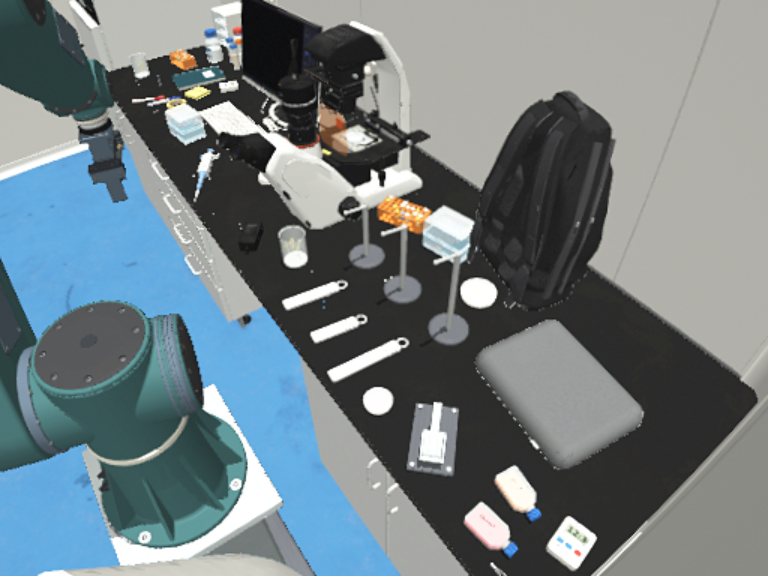

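View pics/side0.png

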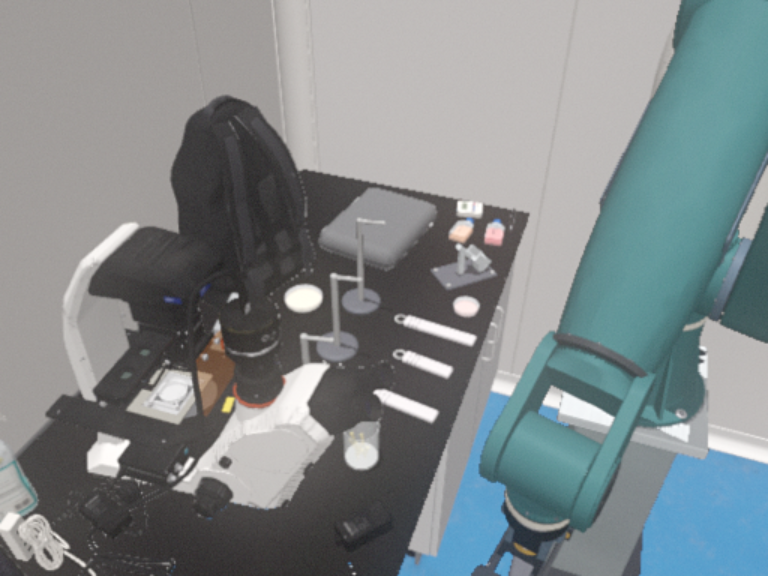

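View pics/wrist0.png

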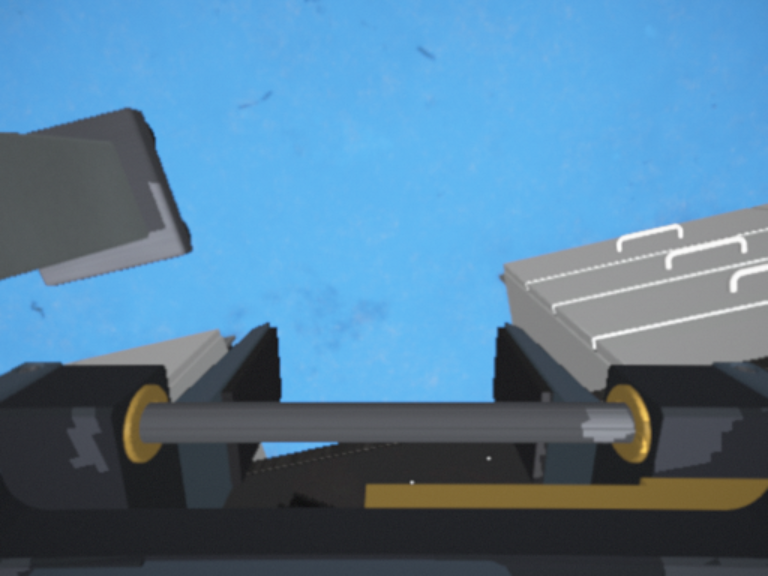

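Scene view: three paddles (at 1.5× pixels about (315,295), (338,328) and (368,358)), three stands at (366,255), (403,290) and (448,328), cradle (434,437), beaker (292,246), dish (378,400).

```bash
cat > meas.py <<'E'
from h import *
A=grab_frame('scene');B=grab_frame('side')
cs=[cam(A),cam(B)]
for n in ['paddle_long','paddle_mid','paddle_short','cradle','stand_tall','stand_medium','stand_low','beaker','dish']:
    for f,c,nm in [(A,cs[0],'scene'),(B,cs[1],'side')]:
        for r in regions_of(f,n)[:2]:
            if r['p']<.3: continue
            p=pts(c,f,r['pixels']);
            if len(p)<5: print(n,nm,'few');continue
            print(n,nm,'p%.2f'%r['p'],np.round(r['uv']),len(p),'mean',p.mean(0).round(4),'min',p.min(0).round(3),'max',p.max(0).round(3))
for n in ['paddle_long','paddle_long_eye','paddle_mid','paddle_mid_eye','paddle_short','paddle_short_eye','cradle','cradle_seat','stand_tall','stand_tall_peg','stand_medium','stand_medium_peg','stand_low','stand_low_peg']:
    a=spot_point(A,n)[:1];b=spot_point(B,n)[:1]
    if a and b:
        ra=ray(cs[0],[a[0]['uv']]);rb=ray(cs[1],[b[0]['uv']])
        X=tri([(ra[0],ra[1][0]),(rb[0],rb[1][0])])
        print(n,round(a[0]['p'],2),round(b[0]['p'],2),X.round(4),'res px',np.round(proj(cs[0],X)[0]-a[0]['uv'],1),np.round(proj(cs[1],X)[0]-b[0]['uv'],1))
    else: print(n,a,b)
E
python3 meas.py
```

```text
paddle_long side p0.94 [291. 219.] 341 mean [0.4494 0.0197 0.0116] min [ 0.366 -0.011 -0.002] max [0.542 0.04  0.02 ]
paddle_mid scene p0.84 [205. 198.] 312 mean [0.4532 0.2546 0.0092] min [ 0.386  0.231 -0.004] max [0.536 0.292 0.018]
paddle_mid side p0.73 [268. 270.] 359 mean [0.4487 0.2674 0.0175] min [ 0.385  0.227 -0.002] max [0.521 0.527 0.33 ]
paddle_short scene p0.55 [222. 218.] 202 mean [0.4464 0.1254 0.0127] min [0.392 0.108 0.005] max [0.507 0.145 0.018]
paddle_short side p0.82 [284. 241.] 274 mean [0.4437 0.1338 0.0113] min [ 0.388  0.097 -0.003] max [0.508 0.155 0.019]
cradle scene p0.92 [289. 296.] 1430 mean [ 0.4477 -0.2347  0.0239] min [ 0.375 -0.308 -0.005] max [ 0.54  -0.149  0.1  ]
cradle side p0.88 [310. 179.] 718 mean [ 0.4527 -0.2158  0.0247] min [ 0.374 -0.348 -0.004] max [ 0.535 -0.135  0.102]
cradle side p0.52 [290. 218.] 352 mean [0.4479 0.0191 0.0116] min [ 0.365 -0.008 -0.002] max [0.541 0.04  0.02 ]
stand_tall scene p0.86 [300. 214.] 597 mean [ 0.659  -0.0294  0.0559] min [ 0.604 -0.071  0.001] max [0.708 0.021 0.251]
stand_tall side p0.64 [239. 195.] 590
[... 1569 characters left out ...]
-0.5  0.4] [-0.6 -0.4]
paddle_short_eye 0.49 0.78 [ 0.5168  0.1138 -0.0012] res px [-1.5  1.1] [-1.7 -1.1]
cradle [{'uv': [285.2, 293.6], 'p': 0.96}] []
cradle_seat 0.93 0.7 [ 0.4146 -0.2662  0.0389] res px [ 0.1 -0.1] [0.1 0. ]
stand_tall 0.93 0.65 [ 0.6595 -0.0204  0.0108] res px [ 1.2 -1. ] [1.2 0.9]
stand_tall_peg 0.72 0.77 [0.5221 0.0659 0.2646] res px [ 21.7 -21.6] [24.7 16.1]
stand_medium 0.77 0.92 [ 0.6608  0.1484 -0.0031] res px [ 0.2 -0.2] [0.2 0.2]
stand_medium_peg 0.84 0.27 [0.6678 0.2311 0.1119] res px [-2.1  1.9] [-2.5 -2.1]
stand_low 0.64 0.54 [0.4877 0.1386 0.1556] res px [-14.1  10. ] [-14.6 -10.9]
stand_low_peg 0.69 0.62 [0.6184 0.2938 0.1795] res px [-1.3  1.2] [-1.7 -1.4]
```

```bash
python3 -m creep '[0,0,0.04,0, 0,0,0.04,0, 0,0,0.04,0, 0,0,0.04,0, 0.015,-0.035,0,0, 0.015,-0.035,0,0, 0.015,-0.035,0,0, 0.015,-0.035,0,0]' -1; python3 -m creep '[0.015,-0.035,0,0, 0.015,-0.035,0,0, 0.015,-0.035,0,0, 0.015,-0.035,0,0, 0.015,-0.035,0,0, 0.015,-0.035,0,0, 0.015,-0.035,0,0, 0.015,-0.035,0,0]'; python3 -m creep '[0.015,-0.035,0,0, 0.015,-0.035,0,0, 0.015,-0.035,0,0, 0.015,-0.035,0,0,  0.015,-0.035,0,0, 0.01,-0.035,0,0, 0,-0.025,0,0, 0,0,0,0]'
python3 - <<'E'
from h import *
st=state();f=grab_frame('wrist');save(f,'w1.png',1.5);print(st['eef_pos'],st['joints'],st['t'])
E
```

```text
t: 3.22
eef_pos: [0.2217, 0.5395, 0.4523]
orientation: [[0.0, 0.23, 0.973], [0.0, 0.973, -0.23], [-1.0, 0.0, 0.0]]
force: [0.4, -0.1, 0.6]
grip_width: 0.0916
t: 3.88
eef_pos: [0.3416, 0.2594, 0.4525]
orientation: [[0.001, 0.23, 0.973], [0.0, 0.973, -0.23], [-1.0, 0.001, 0.001]]
force: [0.9, 0.6, 0.3]
grip_width: 0.0914
t: 4.55
eef_pos: [0.4267, 0.0229, 0.4523]
orientation: [[0.0, 0.234, 0.972], [-0.001, 0.972, -0.234], [-1.0, -0.001, 0.0]]
force: [0.5, 0.5, 0.3]
grip_width: 0.0912
[0.42667159 0.02285534 0.45227493] [-7.35183955e-04 -2.60698414e-01  2.11302929e+00 -7.15895871e-04
  1.28924121e+00 -1.33516161e+00] 4.55
```

View pics/w1.png

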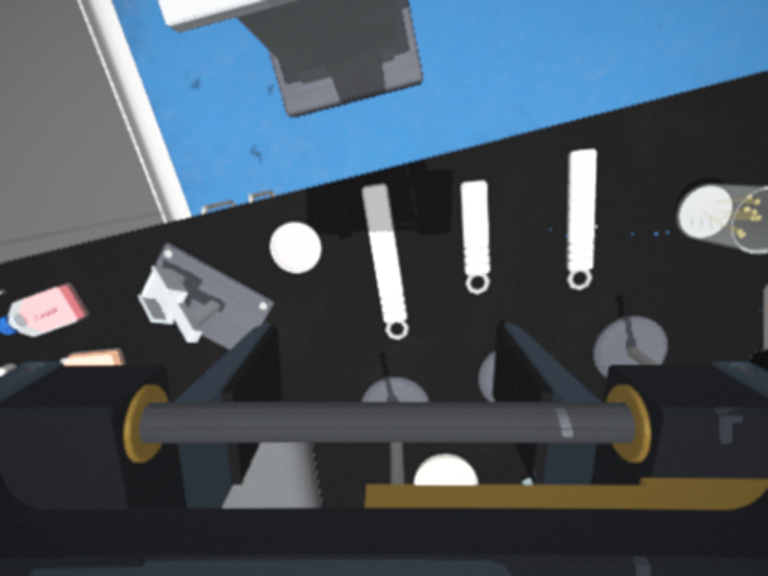

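Wrist view shows the paddles long (385,260), short (476,235), mid (582,215), all eyes facing +x; cradle (205,300) rotated; dish (296,247); stands' feet at (395,395), (500,380), (632,345).

```bash
cat > wm.py <<'E'
from h import *
st=state();f=grab_frame('wrist');c=cam(f,st)
for n in ['paddle_long','paddle_mid','paddle_short']:
    for r in regions_of(f,n)[:1]:
        p=pts(c,f,r['pixels']);v,u=np.nonzero(r['pixels'])
        q=onz(c,np.c_[u,v],0.012)[:,:2].astype(np.float32)
        (cx,cy),wh,a=cv2.minAreaRect(q)
        m=q.mean(0);d=np.linalg.svd(q-m,full_matrices=0)[2][0]
        print(n,'%.2f'%r['p'],r['uv'],len(p),'rect',round(cx,4),round(cy,4),np.round(wh,3),'dir',np.degrees(np.arctan2(d[1],d[0])).round(1),'z',np.median(p[:,2]).round(4))
for n,z in [('paddle_long_eye',.006),('paddle_mid_eye',.006),('paddle_short_eye',.006),('paddle_long',0.006),('paddle_mid',.006),('paddle_short',.006),('cradle_seat',.034),('cradle',0),('stand_tall',0),('stand_medium',0),('stand_low',0)]:
    for r in spot_point(f,n)[:1]: print(n,'%.2f'%r['p'],r['uv'],onz(c,[r['uv']],z)[0].round(4))
r=regions_of(f,'cradle')[0];p=pts(c,f,r['pixels']);np.save('cr.npy',p);print(r['p'],len(p),p.min(0),p.max(0))
v,u=np.nonzero(r['pixels']);q=p[(p[:,2]<.014)][:,:2].astype(np.float32);print(cv2.minAreaRect(q))
s=p[p[:,2]>.06];print('spine',len(s),s.mean(0),np.median(s,0)); t=p[p[:,2]>.09];print(t.mean(0))
save(f,'wz.png')
im=cv2.imread('pics/wz.png')[130:260,70:230];cv2.imwrite('pics/wzc.png',cv2.resize(im,None,fx=4,fy=4))
E
python3 wm.py
```

```text
paddle_long 0.78 [257.2, 170.8] 1589 rect 0.4644 0.0116 [0.032 0.197] dir -4.4 z 0.0121
paddle_mid 0.62 [385.6, 141.5] 1497 rect 0.4657 0.2537 [0.031 0.167] dir -7.4 z 0.0119
paddle_short 0.97 [314.0, 151.3] 1043 rect 0.4561 0.1257 [0.03  0.134] dir -8.8 z 0.0122
paddle_long_eye 0.71 [260.1, 221.2] [ 0.5531 -0.0022  0.006 ]
paddle_mid_eye 0.63 [383.4, 182.8] [0.5318 0.2439 0.006 ]
paddle_short_eye 0.66 [315.9, 189.4] [0.5146 0.117  0.006 ]
paddle_long 0.92 [254.4, 180.7] [0.4704 0.0063 0.006 ]
paddle_mid 0.77 [386.1, 143.7] [0.4593 0.2571 0.006 ]
paddle_short 0.87 [314.7, 157.8] [0.4542 0.1257 0.006 ]
cradle_seat 0.77 [100.1, 189.0] [ 0.414  -0.2673  0.034 ]
cradle 0.92 [140.4, 197.8] [ 0.4532 -0.2188  0.    ]
stand_tall 0.67 [263.9, 266.4] [ 0.656  -0.0184  0.    ]
stand_medium 0.51 [342.6, 250.1] [0.657  0.1481 0.    ]
stand_low 0.82 [419.2, 231.5] [0.6515 0.304  0.    ]
0.95 3509 [ 3.74710682e-01 -2.83597297e-01 -1.14016145e-04] [ 0.52394704 -0.14319568  0.10119588]
((0.45780065655708313, -0.226796954870224), (0.14934709668159485, 0.09553779661655426), 45.0106315612793)
spine 482 [ 0.45069668 -0.22538341  0.0751302 ] [ 0.45377472 -0.22309501  0.07121285]
[ 0.46849699 -0.20791284  0.09603225]
```

View pics/wzc.png

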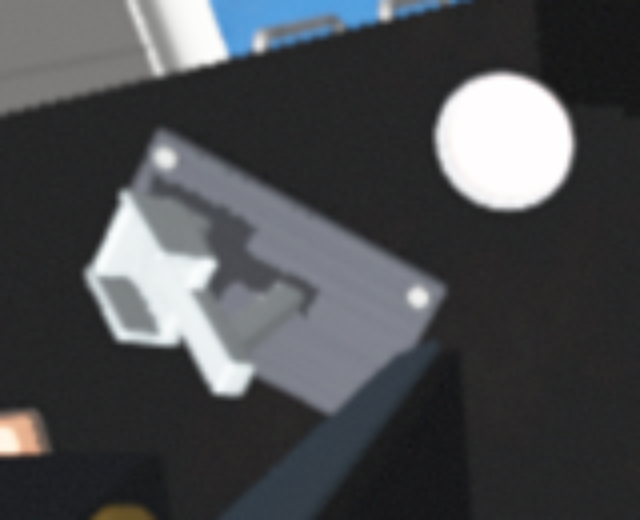

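Run:
```python
import numpy as np
p=np.load('cr.npy')
# spine surface: points z>.055, find centre line per z band
s=p[p[:,2]>.035]
for a in range(40,54,1):
    t=np.radians(a);e=np.array([np.cos(t),np.sin(t)]);n=np.array([-e[1],e[0]])
    k=s[s[:,2]>.06]; x=k[:,:2]@e; y=k[:,:2]@n; h=k[:,2]-x
    m=abs(h-np.median(h))<.004
    print(a,'medianh',np.median(h).round(4),'n',m.sum(),'yrange',np.percentile(y[m],[3,97]).round(4),'slope',np.polyfit(x[m],y[m],1)[0].round(3))
```

```text
40 medianh -0.1257 n 218 yrange [-0.4863 -0.4496] slope 0.154
41 medianh -0.1176 n 220 yrange [-0.4898 -0.4529] slope 0.155
42 medianh -0.1094 n 216 yrange [-0.4927 -0.4558] slope 0.136
43 medianh -0.1011 n 217 yrange [-0.4955 -0.4588] slope 0.129
44 medianh -0.0928 n 219 yrange [-0.4982 -0.4599] slope 0.113
45 medianh -0.0844 n 218 yrange [-0.4991 -0.4611] slope 0.074
46 medianh -0.076 n 216 yrange [-0.5001 -0.4636] slope 0.05
47 medianh -0.0676 n 218 yrange [-0.5024 -0.4658] slope 0.02
48 medianh -0.0591 n 216 yrange [-0.5046 -0.4681] slope 0.019
49 medianh -0.0506 n 218 yrange [-0.5066 -0.4695] slope -0.01
50 medianh -0.042 n 215 yrange [-0.508  -0.4713] slope -0.021
51 medianh -0.0334 n 212 yrange [-0.5097 -0.473 ] slope -0.036
52 medianh -0.0247 n 211 yrange [-0.5102 -0.4744] slope -0.081
53 medianh -0.0161 n 210 yrange [-0.5116 -0.4758] slope -0.09
```

```bash
python3 -m creep '[0,-0.04,0,0, 0,-0.04,0,0, 0,-0.04,0,0, 0,-0.04,0,0, 0,-0.03,-0.02,0, -0.01,-0.02,-0.03,0,0,0,-0.03,0,0,0,0,0]'
python3 - <<'E'
from h import *
st=state();f=grab_frame('wrist');save(f,'w2.png',1.5);c=cam(f,st);print(st['eef_pos'])
for n,z in [('cradle_seat',.034),('cradle',0)]:
    for r in spot_point(f,n)[:1]: print(n,'%.2f'%r['p'],r['uv'],onz(c,[r['uv']],z)[0].round(4))
r=regions_of(f,'cradle')[0];p=pts(c,f,r['pixels']);np.save('cr2.npy',p);print(r['p'],len(p),p.min(0),p.max(0))
q=p[(p[:,2]<.013)&(p[:,2]>.006)][:,:2].astype(np.float32);print(cv2.minAreaRect(q))
E
```

```text
t: 6.07
eef_pos: [0.4143, -0.184, 0.3673]
orientation: [[-0.006, 0.233, 0.972], [0.003, 0.972, -0.233], [-1.0, 0.002, -0.007]]
force: [-0.1, 0.6, -1.6]
grip_width: 0.0911
[ 0.41425447 -0.18399154  0.3673356 ]
cradle_seat 0.94 [207.3, 182.2] [ 0.4162 -0.2631  0.034 ]
cradle 0.65 [243.4, 198.4] [ 0.4628 -0.2204  0.    ]
0.96 5076 [ 0.37370121 -0.3068833  -0.00134209] [ 0.5433681  -0.14225898  0.10189352]
((0.45631012320518494, -0.22502094507217407), (0.1498001515865326, 0.09018124639987946), 45.178321838378906)
```

View pics/w2.png

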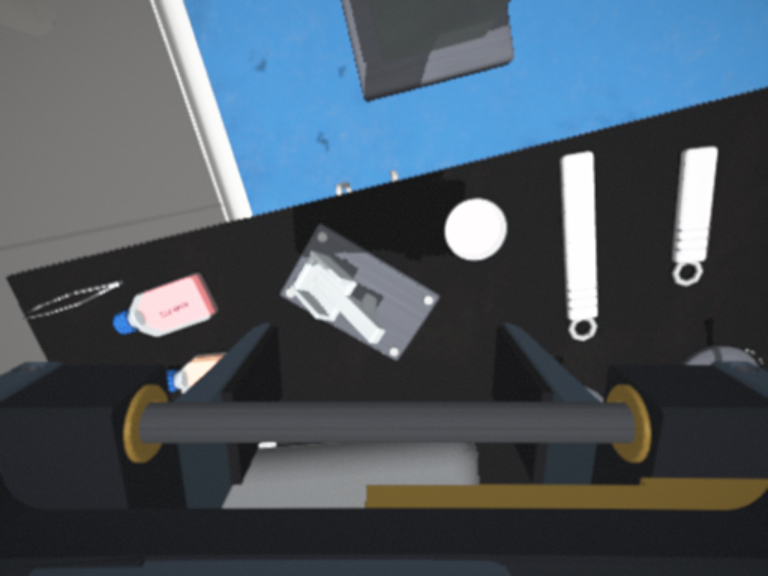

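```bash
cat > pad.py <<'E'
from h import *
import sys
def fit(f,c,n,z=0.012,L=None):
    r=regions_of(f,n)
    if not r: return None
    m=r[0]['pixels']
    # restrict to bright pixels inside dilated mask at table-top height
    mm=cv2.dilate(m.astype(np.uint8),np.ones((7,7)))>0
    g=f['color'].min(2)>110
    p=pts(c,f,mm&g); p=p[(p[:,2]>.004)&(p[:,2]<.02)]
    q=p[:,:2].astype(np.float32); (cx,cy),wh,a=cv2.minAreaRect(q)
    b=cv2.boxPoints(((cx,cy),wh,a)); e=[b[1]-b[0],b[2]-b[1]]; e=max(e,key=np.linalg.norm); ang=np.degrees(np.arctan2(e[1],e[0])); ang=(ang+90)%180-90
    m0=q.mean(0);d=np.linalg.svd(q-m0,full_matrices=0)[2][0];a2=(np.degrees(np.arctan2(d[1],d[0]))+90)%180-90
    return r[0]['p'],np.round([cx,cy],4),np.round(sorted(wh),4),round(ang,2),round(a2,2),np.median(p[:,2]).round(4)
if __name__=='__main__':
    st=state();f=grab_frame('wrist');c=cam(f,st)
    for n in sys.argv[1:]:
        print(n,fit(f,c,n))
        for r in spot_point(f,n+'_eye')[:1]: print('eye %.2f'%r['p'],onz(c,[r['uv']],.006)[0].round(4))
E
python3 pad.py paddle_long paddle_short
```

```text
paddle_long (0.55, array([0.4646, 0.0115]), array([0.0298, 0.2   ]), np.float32(-4.34), np.float32(-4.29), np.float64(0.012))
eye 0.86 [0.5533 0.0026 0.006 ]
paddle_short (0.62, array([0.4581, 0.1264]), array([0.0307, 0.1396]), np.float32(-7.42), np.float32(-7.43), np.float64(0.0118))
eye 0.96 [0.5152 0.1189 0.006 ]
```

```bash
python3 -m creep '[0.01,0.04,0,4.6, 0.01,0.04,0,4.6, 0.01,0.04,0,0, 0,0.04,0,0, 0,0.037,0,0, 0,0,-0.04,0, 0,0,-0.04,0,0,0,0,0]' -0.2;  python3 -m creep '[0,0,-0.04,0, 0,0,-0.04,0,0,0,-0.04,0, 0,0,-0.02,0,0,0,0,0]'; python3 pad.py paddle_long
```

```text
t: 7.18
eef_pos: [0.4437, 0.0141, 0.287]
orientation: [[-0.008, 0.07, 0.998], [0.0, 0.998, -0.07], [-1.0, -0.0, -0.008]]
force: [-2.1, 0.2, -2.6]
grip_width: 0.0547
t: 7.6
eef_pos: [0.4455, 0.0128, 0.1503]
orientation: [[-0.005, 0.073, 0.997], [0.0, 0.997, -0.073], [-1.0, -0.0, -0.005]]
force: [-0.9, -0.0, -0.5]
grip_width: 0.055
paddle_long (0.89, array([0.463 , 0.0117]), array([0.0299, 0.1936]), np.float32(-4.24), np.float32(-4.46), np.float64(0.0122))
eye 0.84 [0.5497 0.0074 0.006 ]
```

```bash
python3 -m creep '[0,0,-0.035,0, 0,0,-0.025,0,0,0,-0.008,0,0,0,0,0]'; python3 -m creep '[0,0,0,0,0,0,0,0,0,0,0,0,0,0,0,0,0,0,0,0,0,0,0,0]' 1;python3 -m creep '[0,0,0.04,0,0,0,0.04,0,0,0,0.04,0,0,0,0,0]'
python3 - <<'E'
from h import *
f=grab_frame('wrist');save(f,'w3.png',1);f=grab_frame('side');save(f,'s3.png',1.5)
E
```

```text
t: 8.08
eef_pos: [0.4468, 0.0131, 0.0846]
orientation: [[-0.001, 0.072, 0.997], [0.0, 0.997, -0.072], [-1.0, -0.0, -0.001]]
force: [0.0, -0.1, -0.0]
grip_width: 0.0547
t: 8.58
eef_pos: [0.4472, 0.0132, 0.0852]
orientation: [[0.001, 0.072, 0.997], [-0.0, 0.997, -0.072], [-1.0, 0.0, 0.001]]
force: [-2.8, -0.4, 14.8]
grip_width: 0.0295
t: 8.92
eef_pos: [0.4494, 0.0131, 0.2111]
orientation: [[0.01, 0.072, 0.997], [-0.0, 0.997, -0.072], [-1.0, 0.0, 0.01]]
force: [2.5, 0.0, 0.5]
grip_width: 0.0296
```

View pics/w3.png

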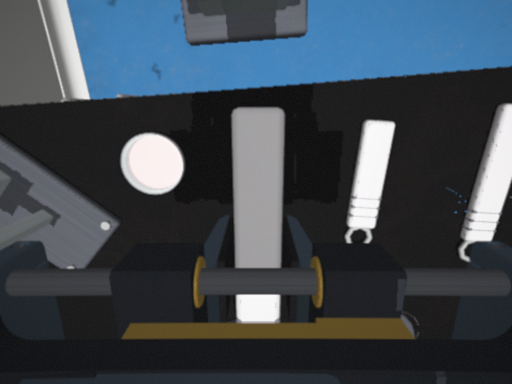

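View pics/s3.png

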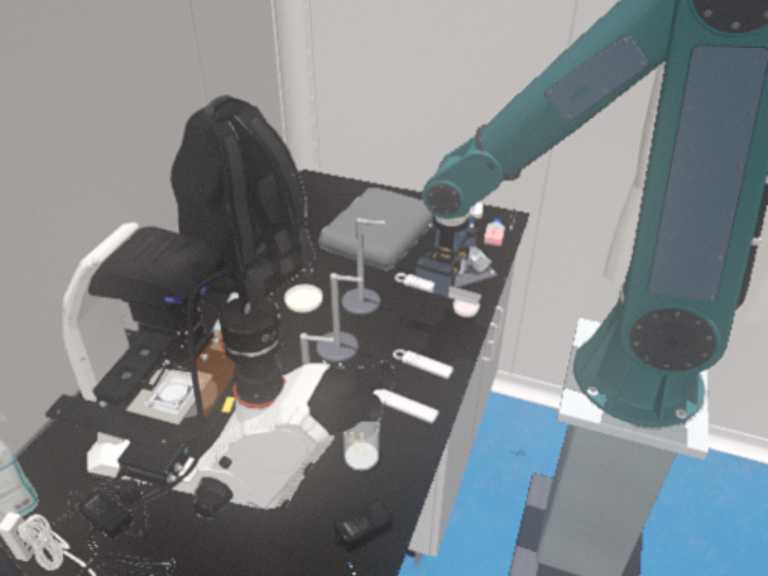

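```bash
python3 -m creep '[0,0,-0.04,0,0,0,-0.04,0,0,0,-0.035,0,0,0,-0.005,0,0,0,0,0]'; python3 -m creep '[0,0,0,0,0,0,0,0,0,0,0,0]' 0; python3 -m creep '[0,0,-0.002,0,0,0,-0.002,0,0,0,0,0,0,0,0,0,0,0,0,0]';python3 -m creep '[0,0,0,0,0,0,0,0,0,0,0,0,0,0,0,0,0,0,0,0,0,0,0,0]' 1;python3 -c "
from h import *
print(state()['eef_pos'])"; python3 -m creep '[0,0,0.04,0,0,0,0.04,0,0,0,0.04,0,0,0,0.04,0,0,0,0,0]'
```

```text
t: 9.43
eef_pos: [0.4447, 0.0132, 0.0815]
orientation: [[-0.006, 0.072, 0.997], [0.0, 0.997, -0.072], [-1.0, -0.0, -0.006]]
force: [0.1, 0.2, -0.6]
grip_width: 0.0294
t: 9.68
eef_pos: [0.4464, 0.0131, 0.0844]
orientation: [[-0.0, 0.072, 0.997], [-0.0, 0.997, -0.072], [-1.0, -0.0, -0.0]]
force: [-0.8, 0.2, 0.6]
grip_width: 0.0446
t: 10.1
eef_pos: [0.4465, 0.0131, 0.0803]
orientation: [[0.0, 0.072, 0.997], [-0.0, 0.997, -0.072], [-1.0, 0.0, 0.0]]
force: [0.9, -0.2, 0.2]
grip_width: 0.0458
t: 10.6
eef_pos: [0.4466, 0.0131, 0.0803]
orientation: [[0.0, 0.072, 0.997], [-0.0, 0.997, -0.072], [-1.0, -0.0, 0.0]]
force: [-0.1, 0.9, 2.4]
grip_width: 0.0297
[0.44655243 0.01313773 0.08028475]
t: 11.02
eef_pos: [0.4493, 0.0131, 0.247]
orientation: [[0.01, 0.072, 0.997], [-0.0, 0.997, -0.072], [-1.0, 0.0, 0.01]]
force: [2.5, 0.1, -0.2]
grip_width: 0.0298
```

```bash
python3 -m creep '[-0.002,-0.032,0,-6.8,-0.002,-0.033,0,-6.8,-0.002,-0.033,0,-6.8,-0.002,-0.033,0,-6.8,-0.002,-0.033,0,-6.8,-0.001,-0.031,0,-6.7,0,0,-0.02,0,0,0,-0.02,0]'; python3 -m creep '[0,0,0,0,0,0,0,0]'
python3 - <<'E'
from h import *
f=grab_frame('scene');save(f,'sc4.png',1);f=grab_frame('side');save(f,'s4.png',1)
a=cv2.imread('pics/sc4.png')[150:340,150:400];b=cv2.imread('pics/s4.png')[100:260,220:400]
cv2.imwrite('pics/c4.png',np.hstack([cv2.resize(a,(400,304)),cv2.resize(b,(342,304))]))
E
```

```text
t: 11.68
eef_pos: [0.4359, -0.1837, 0.2004]
orientation: [[0.002, 0.708, 0.707], [-0.001, 0.707, -0.708], [-1.0, 0.001, 0.003]]
force: [0.7, 0.8, -1.0]
grip_width: 0.0295
t: 11.85
eef_pos: [0.4349, -0.1816, 0.1997]
orientation: [[-0.002, 0.705, 0.709], [0.001, 0.709, -0.705], [-1.0, -0.001, -0.002]]
force: [0.2, -0.4, 0.5]
grip_width: 0.0301
```

View pics/c4.png

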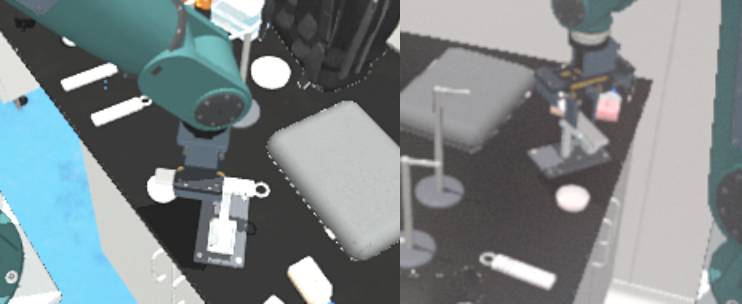

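```bash
python3 -m creep '[0,0,-0.012,0,0,0,-0.006,0,0,0,-0.006,0,0,0,-0.006,0,0,0,0,0]'; python3 -m creep '[0.001,-0.001,-0.006,0,0.001,-0.001,-0.006,0,0,0,0,0]';python3 -m creep '[0.002,-0.002,-0.005,0,0.002,-0.002,-0.005,0,0,0,0,0]';python3 -m creep '[0.001,-0.001,-0.002,0,0,0,0,0,0,0,0,0]'
python3 - <<'E'
from h import *
f=grab_frame('scene');save(f,'sc5.png',1);f=grab_frame('side');save(f,'s5.png',1)
a=cv2.imread('pics/sc5.png')[150:340,150:400];b=cv2.imread('pics/s5.png')[100:260,220:400]
cv2.imwrite('pics/c5.png',np.hstack([cv2.resize(a,(400,304)),cv2.resize(b,(342,304))]))
E
```

```text
t: 12.37
eef_pos: [0.4358, -0.1817, 0.1702]
orientation: [[0.0, 0.705, 0.709], [-0.0, 0.709, -0.705], [-1.0, 0.0, 0.0]]
force: [-0.9, 1.0, 2.9]
grip_width: 0.0298
t: 12.62
eef_pos: [0.4379, -0.1838, 0.1582]
orientation: [[0.0, 0.705, 0.709], [-0.0, 0.709, -0.705], [-1.0, 0.0, 0.0]]
force: [-0.5, 2.4, 3.8]
grip_width: 0.0298
t: 12.87
eef_pos: [0.4417, -0.1877, 0.1482]
orientation: [[-0.001, 0.705, 0.709], [0.0, 0.709, -0.705], [-1.0, -0.0, -0.001]]
force: [-1.3, 3.3, 3.6]
grip_width: 0.0297
t: 13.12
eef_pos: [0.4424, -0.1885, 0.1466]
orientation: [[-0.001, 0.705, 0.709], [0.001, 0.709, -0.705], [-1.0, -0.0, -0.001]]
force: [-3.2, 4.0, 6.8]
grip_width: 0.0298
```

View pics/c5.png

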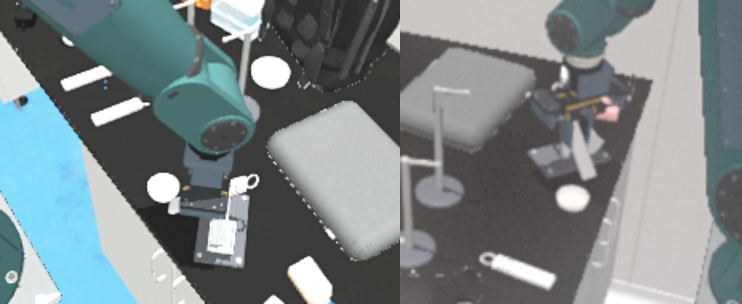

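```bash
python3 -m creep '[0,0,0.03,0,0,0,0.04,0,0,0,0.04,0,0,0,0.02,0,0,0,0,0,0,0,0,0]'
cat > tilt.py <<'E'
from h import *
import sys
n=sys.argv[1]; st=state(); R=np.array(st['orientation']); P=np.array(st['eef_pos']); print(P)
out=[]
for k in ['scene','side']:
    f=grab_frame(k);c=cam(f);save(f,'t_%s.png'%k,1.5)
    z=f['range_z'];m=f['color'].min(2)>0
    p=pts(c,f,np.ones_like(m)); v,u=np.nonzero(f['range_z']>0); col=f['color'][v,u].min(1)
    q=(p-P)@R   # tool coords: x down fingers, y jaw, z along paddle
    s=(abs(q[:,1])<.016)&(abs(q[:,2])<.13)&(q[:,0]>-.06)&(q[:,0]<.18)&(col>60)&((q[:,2]<-.02)|(q[:,2]>.02))&(p[:,2]>.02)
    out.append(q[s]);print(k,s.sum())
    for r in spot_point(f,n+'_eye')[:1]: print('eye',r['p'],r['uv'])
q=np.vstack(out)
np.save('q.npy',q)
h=-q[:,0];s=q[:,2]
for lo in np.arange(-.12,.12,.01):
    m=(s>=lo)&(s<lo+.01)
    if m.sum(): print(round(lo+.005,3),m.sum(),np.percentile(h[m],[5,50,95]).round(4))
E
python3 tilt.py paddle_long
```

```text
t: 13.72
eef_pos: [0.443, -0.1889, 0.2775]
orientation: [[0.003, 0.705, 0.709], [-0.001, 0.709, -0.705], [-1.0, 0.001, 0.003]]
force: [-0.7, 0.2, -1.4]
grip_width: 0.0297
[ 0.44296042 -0.18890264  0.27749541]
scene 318
eye 0.72 [314.7, 235.8]
side 276
eye 0.53 [265.3, 271.1]
-0.075 10 [-0.12   -0.1166 -0.113 ]
-0.065 54 [-0.12   -0.112  -0.1069]
-0.055 67 [-0.113  -0.1048 -0.0985]
-0.045 43 [-0.106  -0.098  -0.0834]
-0.035 75 [-0.0957  0.0111  0.049 ]
-0.025 106 [-0.084   0.0239  0.0552]
0.025 23 [-0.1794  0.017   0.0402]
0.035 26 [-0.1792  0.0142  0.0197]
0.045 51 [-0.0316 -0.0189 -0.0129]
0.055 52 [-0.0198 -0.011  -0.0059]
0.065 44 [-0.0107 -0.0053 -0.0012]
0.075 25 [-0.0031  0.0026  0.0074]
0.085 18 [0.0061 0.009  0.0111]
```

View pics/t_scene.png

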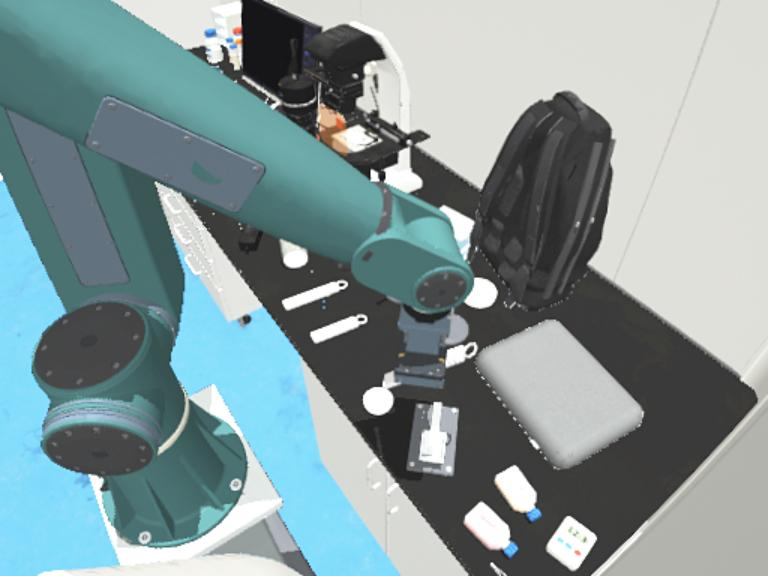

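Run:
```python
from h import *
st=state();P=np.array(st['eef_pos']);R=np.array(st['orientation']);print(P)
ims=[]
for k,box in [('side',None),('scene',None)]:
    f=grab_frame(k);c=cam(f);save(f,'x.png');im=cv2.imread('pics/x.png')
    ctr=proj(c,[P+R@[0.06,0,0]])[0]
    for tz,zc,col in [(0,0.074,(0,0,255)),(0,0.062,(0,255,0))]:
        pass
    x0,y0=int(ctr[0])-60,int(ctr[1])-60
    big=cv2.resize(im[y0:y0+120,x0:x0+100],None,fx=4,fy=4)
    a=np.radians(39)
    for d,col in [(0.074,(0,0,255)),(0.062,(0,255,0))]:
        for s in (-.085,0,.1,.115):
            u=(proj(c,[P+R@np.array([d-s*np.sin(a),0,s*np.cos(a)])])[0]-[x0,y0]+.5)*4
            cv2.circle(big,tuple(int(t) for t in u),3,col,-1)
    ims.append(big)
cv2.imwrite('pics/c6.png',np.hstack(ims)[:, :800])
```

```text
[ 0.441966   -0.18854351  0.27493932]
```

View pics/c6.png

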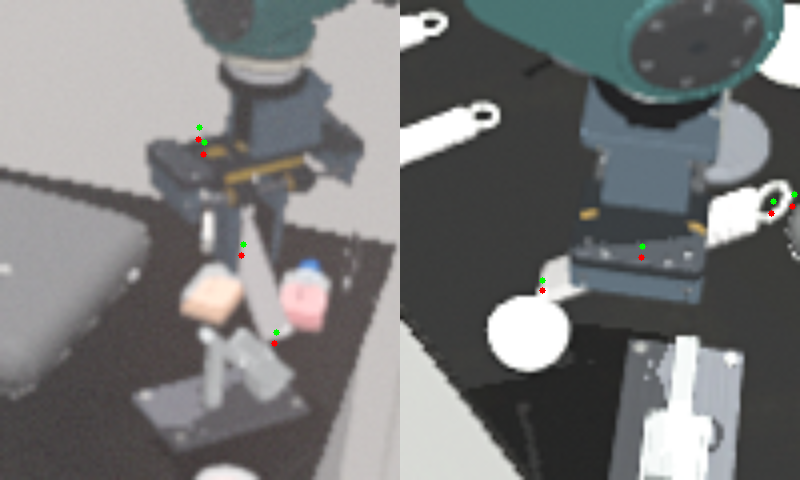

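```bash
python3 -m creep '[0.002,-0.004,0,7,0.002,-0.004,0,7,0.002,-0.004,0,7,0.002,-0.004,0,7,0.002,-0.004,0,7,0.002,-0.004,0,7,0.002,-0.004,0,7,0.002,-0.004,0,7]'; python3 -m creep '[0.001,-0.002,0,7,0,0,0,7,0,0,0,7,0,0,0,7,0,0,0,6,0,0,0,0,0,0,0,0]'; python3 tilt.py paddle_long
```

```text
t: 14.68
eef_pos: [0.4584, -0.221, 0.2755]
orientation: [[-0.001, -0.199, 0.98], [0.001, 0.98, 0.199], [-1.0, 0.001, -0.001]]
force: [0.9, 0.3, -0.3]
grip_width: 0.0302
t: 15.27
eef_pos: [0.4594, -0.2228, 0.2757]
orientation: [[-0.001, -0.707, 0.708], [0.0, 0.708, 0.707], [-1.0, 0.001, -0.0]]
force: [0.5, 0.2, -1.3]
grip_width: 0.0299
[ 0.45936935 -0.22279297  0.27568312]
scene 481
side 154
eye 0.55 [294.8, 121.7]
-0.075 1 [-0.1133 -0.1133 -0.1133]
-0.065 66 [-0.1192 -0.1125 -0.1072]
-0.055 59 [-0.1093 -0.1036 -0.0983]
-0.045 71 [-0.103  -0.0959 -0.0896]
-0.035 101 [-0.0926 -0.0847  0.0195]
-0.025 185 [-0.0822  0.0301  0.0572]
0.025 91 [-0.1725  0.022   0.0538]
0.035 22 [-0.0419  0.0138  0.0228]
0.045 6 [-0.0329 -0.0226 -0.0192]
0.055 4 [-0.0202 -0.0102 -0.0086]
0.065 17 [-0.0177 -0.0099 -0.006 ]
0.075 5 [-0.004  -0.0013  0.0034]
0.085 7 [0.003  0.0048 0.009 ]
```

View pics/t_scene.png

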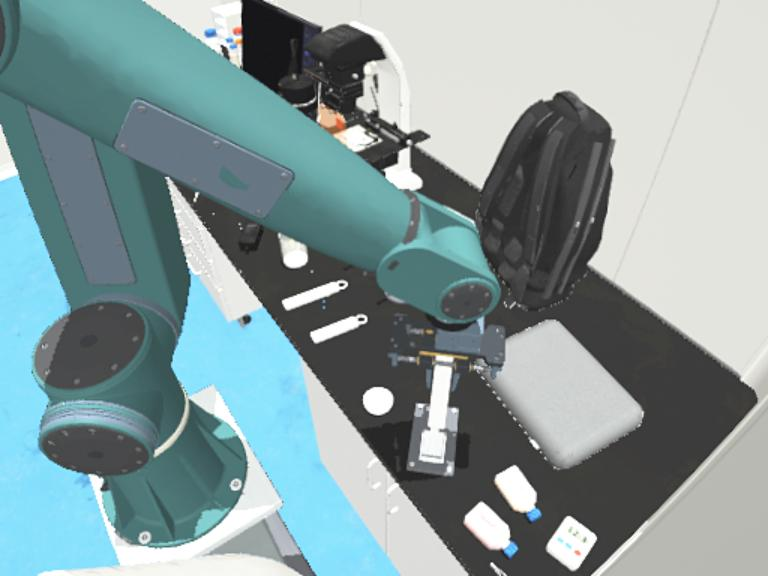

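```bash
python3 -m creep '[0,0,-0.035,0,0,0,-0.035,0,0,0,-0.025,0,0,0,-0.01,0,0,0,0,0]'; python3 -m creep '[0,0,-0.005,0,0,0,0,0]'; python3 -m creep '[0,0,-0.003,0,0,0,0,0]'; python3 -m creep '[0,0,-0.002,0,0,0,0,0]';  python3 tilt.py paddle_long
python3 - <<'E'
import cv2
a=cv2.imread('pics/t_side.png')[180:400,380:600];b=cv2.imread('pics/t_scene.png')[300:520,340:560]
import numpy as np
cv2.imwrite('pics/c7.png',cv2.resize(np.hstack([a,b]),None,fx=1.8,fy=1.8))
E
```

```text
t: 15.88
eef_pos: [0.4586, -0.2224, 0.1693]
orientation: [[-0.003, -0.708, 0.706], [0.002, 0.706, 0.708], [-1.0, 0.004, -0.001]]
force: [-0.6, 0.1, -0.8]
grip_width: 0.0297
t: 16.05
eef_pos: [0.4601, -0.2232, 0.167]
orientation: [[0.001, -0.709, 0.705], [-0.001, 0.705, 0.709], [-1.0, -0.001, 0.0]]
force: [0.1, 0.3, -1.1]
grip_width: 0.0298
t: 16.22
eef_pos: [0.4603, -0.2232, 0.1642]
orientation: [[0.002, -0.709, 0.705], [-0.001, 0.705, 0.709], [-1.0, -0.002, 0.001]]
force: [1.5, 0.9, 2.6]
grip_width: 0.0298
t: 16.38
eef_pos: [0.4609, -0.223, 0.1627]
orientation: [[0.003, -0.708, 0.706], [-0.001, 0.706, 0.708], [-1.0, -0.003, 0.002]]
force: [4.7, 8.4, 11.9]
grip_width: 0.0298
[ 0.4608884  -0.22301742  0.162703  ]
scene 400
side 161
eye 0.46 [291.7, 151.8]
-0.075 4 [-0.1254 -0.1235 -0.1124]
-0.065 77 [-0.1258 -0.1122 -0.1048]
-0.055 53 [-0.1086 -0.1013 -0.0964]
-0.045 68 [-0.1376 -0.0946 -0.089 ]
-0.035 85 [-0.1112 -0.0847  0.0184]
-0.025 148 [-0.0902  0.0248  0.0567]
0.025 65 [-0.0684  0.0328  0.0543]
0.035 18 [-0.039  0.014  0.019]
0.045 11 [-0.0327 -0.0213  0.0154]
0.055 8 [-0.0209 -0.0108 -0.007 ]
0.065 12 [-0.0162 -0.0075 -0.0052]
0.075 5 [-0.0042 -0.0028  0.0014]
0.085 7 [0.0046 0.0058 0.0104]
```

View pics/c7.png

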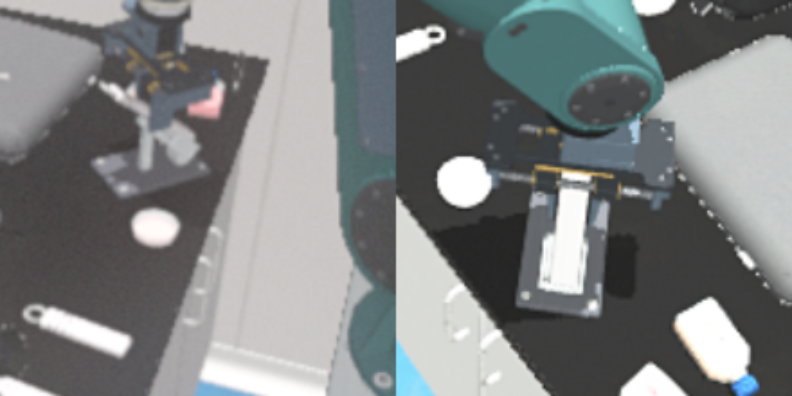

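```bash
python3 -m creep '[0,0,0.006,0,0.004,0.004,0,0,0,0,0,0]'; python3 -m creep '[0,0,-0.003,0,0,0,0,0]'; python3 -m creep '[0,0,-0.002,0,0,0,0,0]';python3 -m creep '[0,0,-0.002,0,0,0,0,0]'
```

```text
t: 16.83
eef_pos: [0.4642, -0.2187, 0.1679]
orientation: [[0.001, -0.709, 0.705], [-0.001, 0.705, 0.709], [-1.0, -0.001, 0.0]]
force: [0.8, -0.4, 0.0]
grip_width: 0.0301
t: 17.0
eef_pos: [0.4632, -0.2187, 0.1637]
orientation: [[-0.001, -0.709, 0.705], [0.0, 0.705, 0.709], [-1.0, 0.001, -0.0]]
force: [-0.3, 0.6, -0.5]
grip_width: 0.0294
t: 17.17
eef_pos: [0.4633, -0.2189, 0.1618]
orientation: [[-0.0, -0.709, 0.705], [0.0, 0.705, 0.709], [-1.0, 0.0, -0.0]]
force: [-0.2, -0.8, 0.0]
grip_width: 0.03
t: 17.33
eef_pos: [0.4636, -0.2192, 0.1607]
orientation: [[-0.0, -0.709, 0.705], [-0.0, 0.705, 0.709], [-1.0, 0.0, -0.0]]
force: [-7.6, -1.4, 15.1]
grip_width: 0.0296
```

```bash
python3 -m creep '[0,0,0,0,0,0,0,0,0,0,0,0,0,0,0,0]' -0.1; python3 -m creep '[0,0,0,0,0,0,0,0,0,0,0,0,0,0,0,0]'; python3 tilt.py paddle_long
python3 - <<'E'
import cv2
a=cv2.imread('pics/t_side.png')[180:400,380:600];b=cv2.imread('pics/t_scene.png')[300:520,340:560]
import numpy as np
cv2.imwrite('pics/c8.png',cv2.resize(np.hstack([a,b]),None,fx=1.8,fy=1.8))
E
```

```text
t: 17.67
eef_pos: [0.4634, -0.2188, 0.1601]
orientation: [[-0.0, -0.709, 0.705], [0.0, 0.705, 0.709], [-1.0, 0.0, -0.0]]
force: [-0.1, 0.2, 0.6]
grip_width: 0.0497
t: 18.0
eef_pos: [0.4635, -0.2188, 0.1602]
orientation: [[-0.0, -0.709, 0.705], [0.0, 0.705, 0.709], [-1.0, 0.0, 0.0]]
force: [0.0, -0.2, 0.0]
grip_width: 0.0501
[ 0.46348343 -0.21884534  0.1601988 ]
scene 413
side 147
eye 0.58 [293.4, 150.2]
-0.075 22 [-0.1253 -0.1222 -0.1191]
-0.065 63 [-0.1216 -0.1135 -0.1064]
-0.055 59 [-0.1165 -0.1032 -0.097 ]
-0.045 64 [-0.1371 -0.0961 -0.0882]
-0.035 91 [-0.107  -0.0846  0.0183]
-0.025 147 [-0.0942  0.0191  0.0575]
0.025 53 [-0.038   0.0389  0.0586]
0.035 22 [-0.0356 -0.004   0.0165]
0.045 6 [-0.0293 -0.02   -0.0106]
0.055 10 [-0.0183 -0.0103 -0.0032]
0.065 15 [-0.0124 -0.0033  0.0013]
0.075 5 [0.0052 0.0096 0.0115]
0.085 3 [0.0116 0.0131 0.0162]
```

View pics/c8.png

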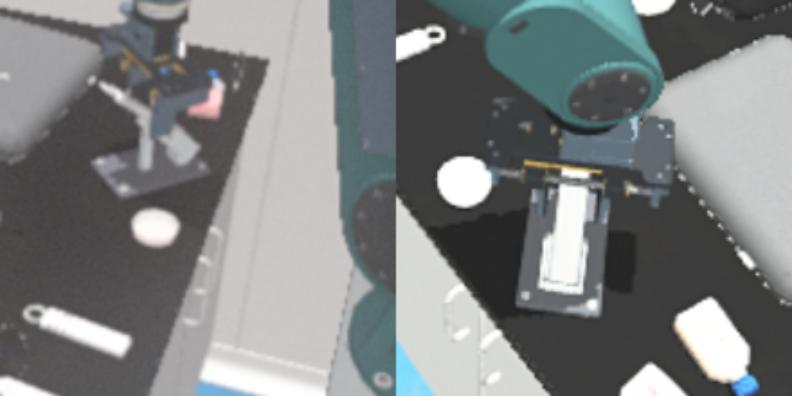

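```bash
python3 -m creep '[0.004,0.004,0.007,0,0.004,0.004,0.007,0,0.004,0.004,0.007,0,0.004,0.004,0.007,0,0.004,0.004,0.007,0,0.004,0.004,0.007,0,0,0,0,0,0,0,0,0]'; python3 tilt.py paddle_long
python3 - <<'E'
import cv2
a=cv2.imread('pics/t_side.png')[180:400,380:600];b=cv2.imread('pics/t_scene.png')[300:520,340:560]
import numpy as np
cv2.imwrite('pics/c8.png',cv2.resize(np.hstack([a,b]),None,fx=1.8,fy=1.8))
from h import *
f=grab_frame('wrist');save(f,'w8.png',1.5)
E
```

```text
t: 18.87
eef_pos: [0.4879, -0.1947, 0.2027]
orientation: [[0.001, -0.71, 0.705], [-0.0, 0.705, 0.71], [-1.0, -0.001, 0.0]]
force: [-0.6, 0.7, 0.1]
grip_width: 0.0499
[ 0.48788672 -0.1946635   0.20272033]
scene 626
eye 0.77 [295.6, 237.9]
side 233
eye 0.47 [293.3, 152.1]
-0.105 55 [-0.1681 -0.163  -0.154 ]
-0.095 56 [-0.159  -0.1511 -0.1439]
-0.085 61 [-0.1568 -0.1426 -0.1369]
-0.075 62 [-0.1728 -0.1345 -0.1296]
-0.065 66 [-0.1419 -0.1256 -0.1195]
-0.055 75 [-0.1441 -0.1163 -0.1094]
-0.045 62 [-0.1285 -0.1065 -0.1021]
-0.035 110 [-0.1563 -0.098   0.0187]
-0.025 200 [-0.1637 -0.0806  0.0563]
0.025 83 [-0.0509  0.0275  0.0565]
0.035 23 [-0.0466  0.0094  0.016 ]
0.045 6 [-0.0362 -0.0316 -0.0296]
```

View pics/c8.png

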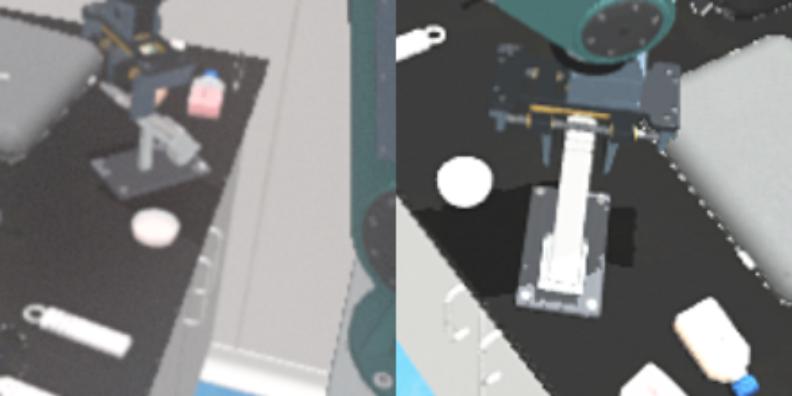

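View pics/w8.png

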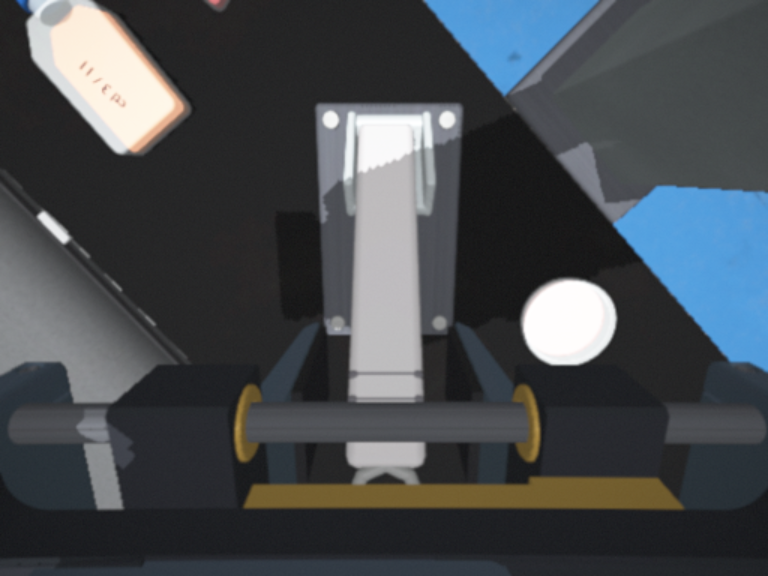

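```bash
python3 -m creep '[0,0,0,0,0,0,0,0,0,0,0,0,0,0,0,0,0,0,0,0]' 1; python3 -m creep '[0.01,0.01,0.02,0,0.01,0.01,0.03,0,0,0,0.04,0,0,0,0.03,0,0,0,0,0,0,0,0,0]'; python3 tilt.py paddle_long
```

```text
t: 19.53
eef_pos: [0.4875, -0.1949, 0.2022]
orientation: [[-0.0, -0.709, 0.705], [0.0, 0.705, 0.709], [-1.0, 0.0, -0.0]]
force: [0.3, -0.2, -0.4]
grip_width: 0.0299
t: 20.03
eef_pos: [0.5081, -0.175, 0.3238]
orientation: [[0.003, -0.709, 0.705], [-0.001, 0.705, 0.709], [-1.0, -0.003, 0.001]]
force: [-0.8, -0.6, -0.8]
grip_width: 0.0294
[ 0.50805528 -0.17501972  0.32378206]
scene 682
eye 0.94 [297.5, 203.6]
side 129
eye 0.7 [287.7, 127.5]
-0.105 20 [-0.1607 -0.1579 -0.1518]
-0.095 62 [-0.1584 -0.1518 -0.1465]
-0.085 61 [-0.1484 -0.1422 -0.137 ]
-0.075 70 [-0.1404 -0.1337 -0.1279]
-0.065 60 [-0.1313 -0.1244 -0.1193]
-0.055 66 [-0.1229 -0.116  -0.111 ]
-0.045 69 [-0.1131 -0.1074 -0.102 ]
-0.035 94 [-0.103  -0.0949  0.019 ]
-0.025 186 [-0.0923  0.031   0.0568]
0.025 74 [-0.0521  0.0272  0.0546]
0.035 39 [-0.0487 -0.0385  0.0156]
0.045 10 [-0.043  -0.0377 -0.0083]
```

Run:
```python
from h import *
A=grab_frame('scene');B=grab_frame('side')
for n in ['stand_tall','stand_medium','stand_low']:
    acc=[]
    for f,k in [(A,'scene'),(B,'side')]:
        c=cam(f)
        for r in regions_of(f,n)[:2]:
            p=pts(c,f,r['pixels'])
            x=spot_point(f,n)
            H={'stand_tall':.24,'stand_medium':.205,'stand_low':.17}[n]
            t=p[(p[:,2]>H-.012)&(p[:,2]<H+.016)]
            po=p[(p[:,2]>.03)&(p[:,2]<H-.015)]
            ft=p[(p[:,2]>.004)&(p[:,2]<.02)]
            print(n,k,'%.2f'%r['p'],len(p),'post',len(po),np.median(po,0).round(4) if len(po) else '', 'peg',len(t),t[np.argsort(t[:,0])][::max(1,len(t)//6)].round(3).tolist())
            if len(ft)>20:
                (cc,rr)=cv2.minEnclosingCircle(ft[:,:2].astype(np.float32));print('  foot',np.round(cc,4),round(rr,4))
```

```text
stand_tall scene 0.59 734 post 413 [ 0.46   -0.2228  0.1937] peg 185 [[0.476, -0.19, 0.231], [0.489, -0.19, 0.234], [0.494, -0.192, 0.232], [0.497, -0.187, 0.242], [0.501, -0.178, 0.247], [0.506, -0.179, 0.252], [0.515, -0.18, 0.255]]
stand_tall side 0.94 570 post 171 [ 0.6616 -0.0186  0.1396] peg 46 [[0.604, -0.018, 0.251], [0.618, -0.018, 0.248], [0.63, -0.02, 0.248], [0.643, -0.018, 0.246], [0.658, -0.018, 0.242], [0.662, -0.019, 0.229], [0.667, -0.013, 0.236]]
  foot [ 0.6642 -0.0208] 0.0508
stand_tall side 0.39 290 post 0  peg 0 []
  foot [0.4569 0.1332] 0.0701
stand_medium scene 0.77 203 post 43 [0.6506 0.1386 0.132 ] peg 15 [[0.593, 0.142, 0.211], [0.594, 0.144, 0.217], [0.597, 0.141, 0.21], [0.599, 0.139, 0.214], [0.604, 0.14, 0.211], [0.609, 0.141, 0.208], [0.611, 0.144, 0.21], [0.614, 0.143, 0.212]]
  foot [0.6535 0.1428] 0.0478
stand_medium scene 0.48 290 post 0  peg 0 []
  foot [0.4587 0.1205] 0.0678
stand_medium side 0.87 551 post 151 [0.6525 0.1501 0.1171] peg 9 [[0.648, 0.15, 0.21], [0.649, 0.148, 0.201], [0.649, 0.149, 0.193], [0.65, 0.146, 0.203], [0.65, 0.153, 0.208], [0.651, 0.152, 0.199], [0.651, 0.151, 0.21], [0.652, 0.15, 0.201], [0.655, 0.15, 0.196]]
  foot [0.6533 0.1472] 0.0489
stand_medium side 0.59 544 post 135 [ 0.6618 -0.0186  0.1152] peg 31 [[0.598, 0.14, 0.217], [0.659, -0.018, 0.194], [0.661, -0.023, 0.198], [0.662, -0.017, 0.214], [0.666, -0.018, 0.204], [0.67, -0.02, 0.206], [0.672, -0.024, 0.195]]
  foot [ 0.663  -0.0193] 0.0495
stand_low scene 0.71 378 post 68 [0.6473 0.2944 0.0762] peg 0 []
  foot [0.6509 0.2963] 0.0485
stand_low scene 0.66 1347 post 413 [ 0.4348 -0.2489  0.0503] peg 1 [[0.427, -0.236, 0.158]]
  foot [ 0.4568 -0.2261] 0.0847
stand_low side 0.71 96 post 41 [0.6482 0.3057 0.1295] peg 49 [[0.59, 0.3, 0.182], [0.599, 0.301, 0.177], [0.609, 0.301, 0.181], [0.62, 0.304, 0.18], [0.645, 0.306, 0.174], [0.648, 0.308, 0.162], [0.653, 0.304, 0.165]]
```

View pics/t_scene.png

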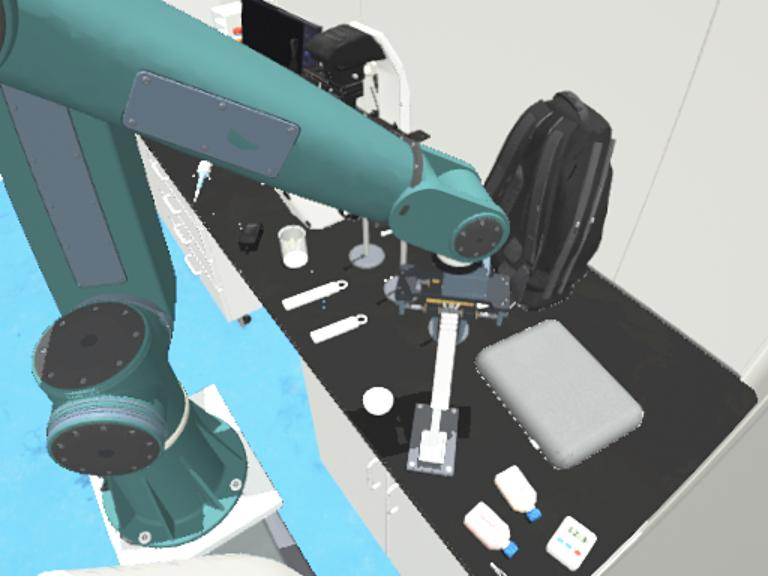

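Run:
```python
import cv2,numpy as np
a=cv2.imread('pics/scene0.png');b=cv2.imread('pics/side0.png')
def crop(im,x,y,w=50,h=50): return cv2.resize(im[y:y+h,x:x+w],(260,260),interpolation=cv2.INTER_CUBIC)
r1=np.hstack([crop(a,420,235),crop(a,370,215),crop(a,335,190)])
r2=np.hstack([crop(b,345,200),crop(b,325,260),crop(b,293,320)])
cv2.imwrite('pics/pegs.png',np.vstack([r1,r2]))
```

```text
(no output)
```

View pics/pegs.png

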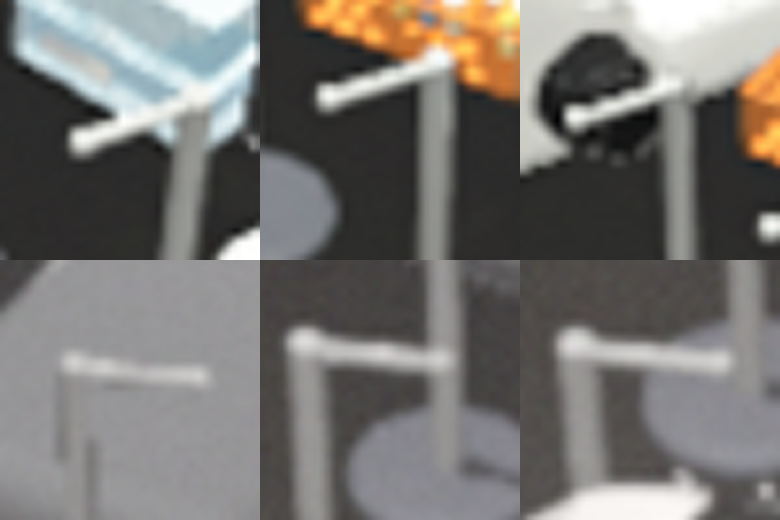

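Run:
```python
from h import *
A=cam(grab_frame('scene'));B=cam(grab_frame('side'))
D={'tall':((435.4,262.3),(384,222.5),(457.5,253.8),(359.4,219.2),.24),'med':((383.1,233.8),(360.2,278.8),(404.6,226.2),(333.7,275.4),.205),'low':((345.4,212.5),(332.4,339.4),(365.8,206.3),(304.2,335.4),.17)}
f=lambda p:(np.array(p)+.5)/1.5-.5
for n,(a,b,c,d,H) in D.items():
    def T(p,q):
        ra=ray(A,[f(p)]);rb=ray(B,[f(q)]);X=tri([(ra[0],ra[1][0]),(rb[0],rb[1][0])]);return X,proj(A,X)[0]-f(p)
    t,e=T(a,b);p,e2=T(c,d)
    print(n,'tip',t.round(4),e.round(1),'post',p.round(4),e2.round(1),'yaw',np.degrees(np.arctan2((p-t)[1],(p-t)[0])).round(1),np.linalg.norm((p-t)[:2]).round(4))
```

```text
tall tip [ 0.6052 -0.0247  0.2478] [-0.5  0.4] post [ 0.6639 -0.0259  0.2415] [-0.2  0.2] yaw -1.2 0.0587
med tip [0.5961 0.1416 0.2133] [-0.4  0.4] post [0.6559 0.142  0.2061] [-0.4  0.4] yaw 0.3 0.0597
low tip [0.5931 0.295  0.1784] [-0.4  0.4] post [0.653  0.2958 0.17  ] [-0.4  0.4] yaw 0.8 0.06
```

```bash
cat > eye.py <<'E'
from h import *
import sys
n=sys.argv[1];st=state();P=np.array(st['eef_pos']);R=np.array(st['orientation'])
l=[];ims=[]
for k in ['scene','side']:
    f=grab_frame(k);c=cam(f);r=spot_point(f,n+'_eye');save(f,'x.png');im=cv2.imread('pics/x.png')
    g=proj(c,[P+R@[0.038,0,.028]])[0];x0,y0=int(g[0])-30,int(g[1])-30
    big=cv2.resize(im[y0:y0+60,x0:x0+60],(396,396),interpolation=cv2.INTER_CUBIC);S=6.6
    cv2.circle(big,tuple(int(t) for t in (g-[x0,y0]+.5)*S),3,(0,0,255),-1)
    if r:
        u=np.array(r[0]['uv']);print(k,r[0]['p'],u,'pred',g.round(1))
        cv2.circle(big,tuple(int(t) for t in (u-[x0,y0]+.5)*S),3,(0,255,0),-1)
        o,d=ray(c,[u]);l.append((o,d[0]))
    print(k,'x0y0',x0,y0);ims.append(big)
print('TCP',P.round(4))
if len(l)==2:
    X=tri(l);print('eye',X.round(4),'tool',((X-P)@R).round(4))
cv2.imwrite('pics/eye.png',np.hstack(ims))
E
python3 eye.py paddle_long
```

```text
scene x0y0 269 174
side 0.52 [287.  125.6] pred [289.7 124.1]
side x0y0 259 94
TCP [ 0.5075 -0.1749  0.3223]
```

View pics/eye.png

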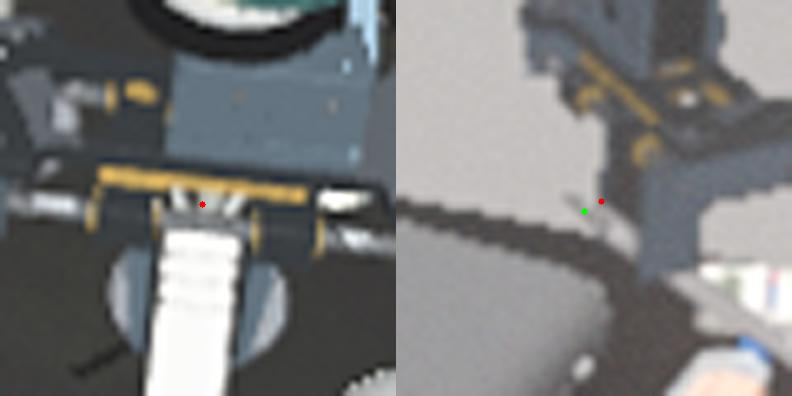

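```bash
python3 -m creep '[0.002,0.021,-0.003,-6.5,0.002,0.022,-0.003,-6.5,0.003,0.022,-0.003,-6.5,0.005,0.022,-0.003,-6.5,0.005,0.022,-0.003,-6.5,0.005,0.022,-0.003,-6.5,0.005,0.02,-0.004,-6.3,0,0,0,0]'; python3 -m creep '[0,0,0,0,0,0,0,0]';python3 eye.py paddle_long
python3 - <<'E'
from h import *
f=grab_frame('wrist');save(f,'w9.png',1)
f=grab_frame('side');save(f,'x.png');im=cv2.imread('pics/x.png');cv2.imwrite('pics/s9.png',cv2.resize(im[80:230,190:390],(800,600)))
E
```

```text
t: 22.1
eef_pos: [0.5348, -0.0214, 0.2996]
orientation: [[-0.0, 0.009, 1.0], [0.001, 1.0, -0.009], [-1.0, 0.0, -0.0]]
force: [0.1, 0.4, -0.5]
grip_width: 0.0298
t: 22.27
eef_pos: [0.5344, -0.0241, 0.3003]
orientation: [[-0.0, 0.0, 1.0], [-0.0, 1.0, -0.0], [-1.0, -0.0, -0.0]]
force: [-0.5, -0.5, 0.6]
grip_width: 0.0299
scene 0.56 [235.6 136.6] pred [278.4 177.2]
scene x0y0 248 147
side x0y0 237 116
TCP [ 0.5344 -0.0241  0.3003]
```

View pics/w9.png

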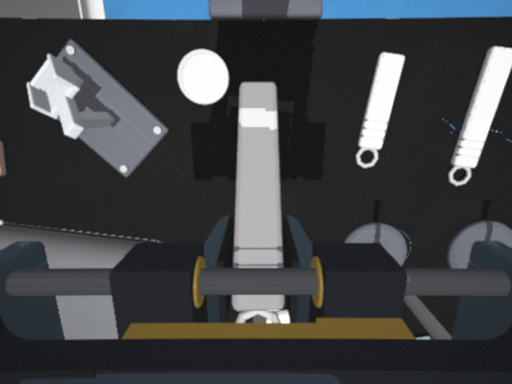

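View pics/s9.png

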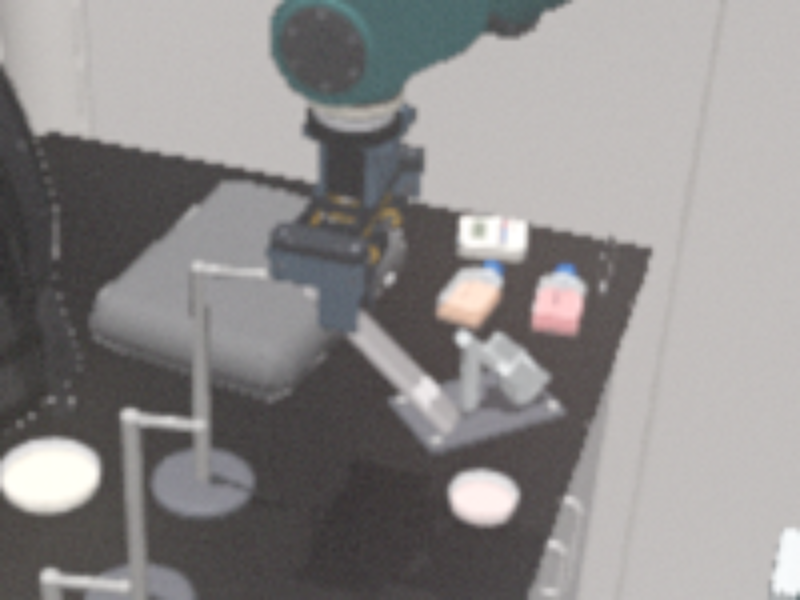

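```bash
cat > ov.py <<'E'
# overlay paddle model (tool-frame: M at depth d, tilt a, eye distance e from M) + stand peg on side & scene crops
from h import *
import sys
d,a,e=float(sys.argv[1]),np.radians(float(sys.argv[2])),float(sys.argv[3]); L=float(sys.argv[4]); out=sys.argv[5]
st=state();P=np.array(st['eef_pos']);R=np.array(st['orientation']);print(P.round(4))
ims=[]
for k in ['side','scene']:
    f=grab_frame(k);c=cam(f);save(f,'x.png');im=cv2.imread('pics/x.png')
    u=np.array([-np.sin(a),0,np.cos(a)]);n=np.array([-np.cos(a),0,-np.sin(a)])
    M=np.array([d,0,0]);E=M+e*u
    g=proj(c,[P+R@E])[0];x0,y0=int(g[0])-30,int(g[1])-35;S=6.6
    big=cv2.resize(im[y0:y0+70,x0:x0+60],None,fx=S,fy=S,interpolation=cv2.INTER_CUBIC)
    t=np.linspace(0,2*np.pi,24)
    ring=[E+.012*(np.cos(q)*u+np.sin(q)*np.array([0,1,0])) for q in t]
    for X in ring+[E]+[M-s*u for s in (0,.02,.04,.06,.08,L-e-.015)]:
        q=(proj(c,[P+R@X])[0]-[x0,y0]+.5)*S
        cv2.circle(big,tuple(int(v) for v in q),2,(0,0,255),-1)
    ims.append(big)
cv2.imwrite('pics/'+out,np.hstack(ims))
E
python3 ov.py .066 45 .040 .2 ov1.png
```

```text
[ 0.5345 -0.0244  0.3004]
```

View pics/ov1.png

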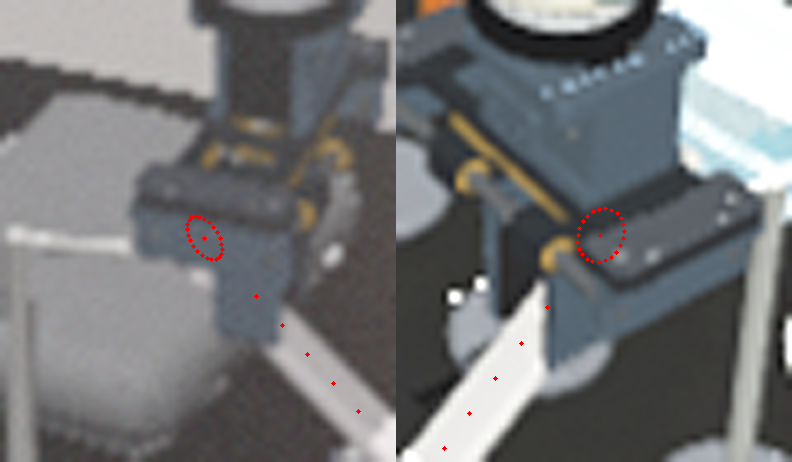

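```bash
python3 -m creep '[0.005,0,-0.006,0,0.005,0,-0.006,0,0.006,0,0,0,0,0,0,0,0,0,0,0]';python3 ov.py .067 43 .040 .2 ov2.png;  python3 - <<'E'
from h import *
f=grab_frame('wrist');save(f,'x.png');im=cv2.imread('pics/x.png');cv2.imwrite('pics/w10.png',cv2.resize(im[220:384,150:370],None,fx=3,fy=3))
E
```

```text
t: 23.08
eef_pos: [0.5509, -0.0238, 0.288]
orientation: [[-0.0, 0.002, 1.0], [0.0, 1.0, -0.002], [-1.0, 0.0, -0.0]]
force: [0.4, 0.1, -0.7]
grip_width: 0.0298
[ 0.5509 -0.0238  0.288 ]
```

View pics/ov2.png

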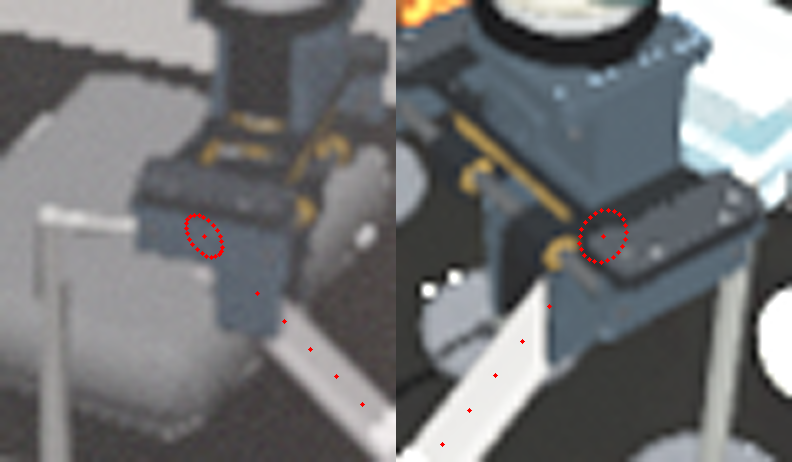

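View pics/w10.png

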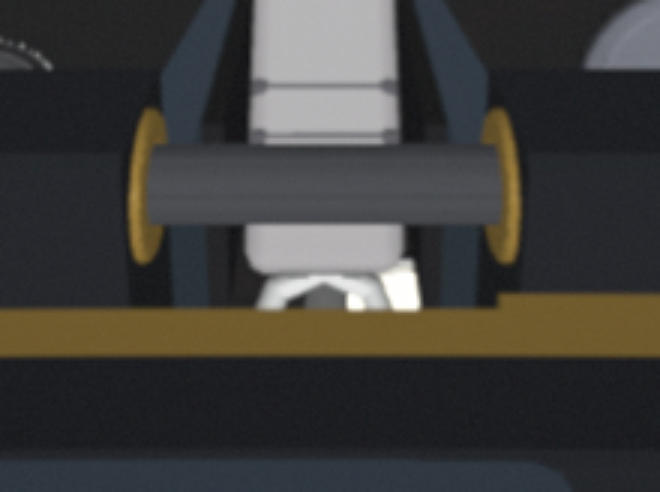

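```bash
python3 -m creep '[0.006,0,-0.001,0,0.006,0,0,0,0,0,0,0]'; python3 -m creep '[0.005,0,0,0,0,0,0,0]'; python3 -m creep '[0.004,0,0,0,0,0,0,0]';python3 -m creep '[0.004,0,0,0,0,0,0,0]';python3 -m creep '[0.004,0,-0.001,0,0,0,0,0]'
```

```text
t: 23.48
eef_pos: [0.5637, -0.0239, 0.2875]
orientation: [[0.001, 0.002, 1.0], [-0.0, 1.0, -0.002], [-1.0, -0.0, 0.001]]
force: [0.4, -0.2, 0.1]
grip_width: 0.0298
t: 23.65
eef_pos: [0.5683, -0.0239, 0.2873]
orientation: [[0.001, 0.002, 1.0], [-0.0, 1.0, -0.002], [-1.0, -0.0, 0.001]]
force: [-0.7, 0.4, -1.0]
grip_width: 0.0297
t: 23.82
eef_pos: [0.572, -0.0239, 0.2873]
orientation: [[0.0, 0.002, 1.0], [-0.0, 1.0, -0.002], [-1.0, -0.0, 0.0]]
force: [-0.4, -0.3, 0.4]
grip_width: 0.0294
t: 23.98
eef_pos: [0.576, -0.0239, 0.2873]
orientation: [[0.0, 0.002, 1.0], [-0.0, 1.0, -0.002], [-1.0, -0.0, 0.0]]
force: [0.2, -0.3, -0.4]
grip_width: 0.0298
t: 24.15
eef_pos: [0.58, -0.0239, 0.2861]
orientation: [[0.0, 0.002, 1.0], [-0.0, 1.0, -0.002], [-1.0, -0.0, 0.0]]
force: [-0.8, 0.3, -0.9]
grip_width: 0.0299
```

```bash
cat > look.py <<'E'
from h import *
import sys
o=sys.argv[1];st=state();P=np.array(st['eef_pos']);R=np.array(st['orientation'])
f=grab_frame('wrist');save(f,'x.png');im=cv2.imread('pics/x.png');w=cv2.resize(im[250:330,200:320],(420,280),interpolation=cv2.INTER_CUBIC)
L=[]
for k in ['side','scene']:
    f=grab_frame(k);save(f,'x.png');im=cv2.imread('pics/x.png');c=cam(f);g=proj(c,[P+R@[0.05,0,0.03]])[0].astype(int)
    L.append(cv2.resize(im[g[1]-25:g[1]+25,g[0]-30:g[0]+30],(380,317),interpolation=cv2.INTER_CUBIC))
top=np.zeros((280,760,3),np.uint8);top[:,:420]=w
cv2.imwrite('pics/'+o,np.vstack([top,np.hstack(L)]))
E
python3 look.py l11.png
```

```text
(no output)
```

View pics/l11.png

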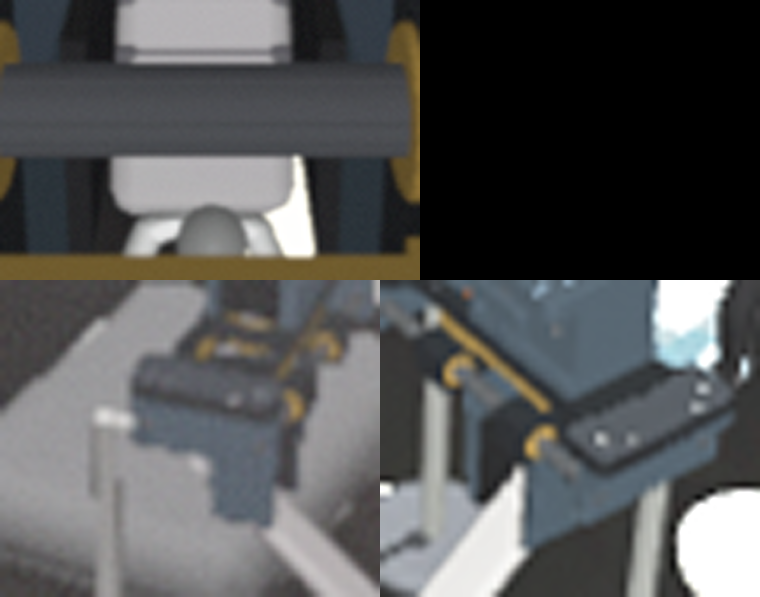

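```bash
python3 -m creep '[0.005,0,-0.001,0,0,0,0,0]'; python3 -m creep '[0.005,0,-0.001,0,0,0,0,0]';python3 -m creep '[0.006,0,-0.001,0,0,0,0,0]'; python3 look.py l12.png
```

```text
t: 24.47
eef_pos: [0.5851, -0.0239, 0.2853]
orientation: [[0.0, 0.002, 1.0], [-0.0, 1.0, -0.002], [-1.0, -0.0, 0.0]]
force: [0.1, 0.2, -0.2]
grip_width: 0.0298
t: 24.63
eef_pos: [0.5902, -0.0239, 0.2841]
orientation: [[0.0, 0.002, 1.0], [-0.0, 1.0, -0.002], [-1.0, -0.0, 0.0]]
force: [0.8, -0.6, -0.6]
grip_width: 0.0297
t: 24.8
eef_pos: [0.5963, -0.0239, 0.2832]
orientation: [[0.0, 0.002, 1.0], [-0.0, 1.0, -0.002], [-1.0, -0.0, 0.0]]
force: [0.3, 1.1, -0.4]
grip_width: 0.0298
```

View pics/l12.png

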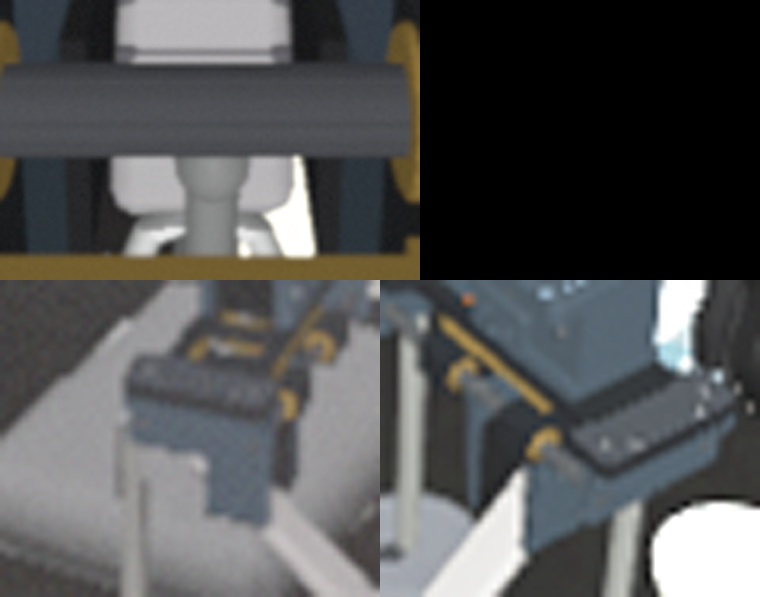

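```bash
python3 -m creep '[0.001,0,-0.003,0,0.002,0,-0.003,0,0,0,0,0]'; python3 -m creep '[0.002,0,-0.002,0,0.002,0,-0.002,0,0,0,0,0]';python3 -m creep '[0.003,0,-0.002,0,0.002,0,-0.002,0,0,0,0,0]'; python3 look.py l13.png
```

```text
t: 25.2
eef_pos: [0.5991, -0.0239, 0.2773]
orientation: [[0.001, 0.002, 1.0], [0.0, 1.0, -0.002], [-1.0, 0.0, 0.001]]
force: [1.0, 1.4, 4.2]
grip_width: 0.0296
t: 25.45
eef_pos: [0.6032, -0.0238, 0.2735]
orientation: [[0.001, 0.002, 1.0], [0.0, 1.0, -0.002], [-1.0, 0.0, 0.001]]
force: [-1.2, 1.8, 5.8]
grip_width: 0.0294
t: 25.7
eef_pos: [0.6083, -0.0237, 0.2697]
orientation: [[0.002, 0.002, 1.0], [0.0, 1.0, -0.002], [-1.0, 0.0, 0.002]]
force: [0.2, 2.5, 5.7]
grip_width: 0.0302
```

View pics/l13.png

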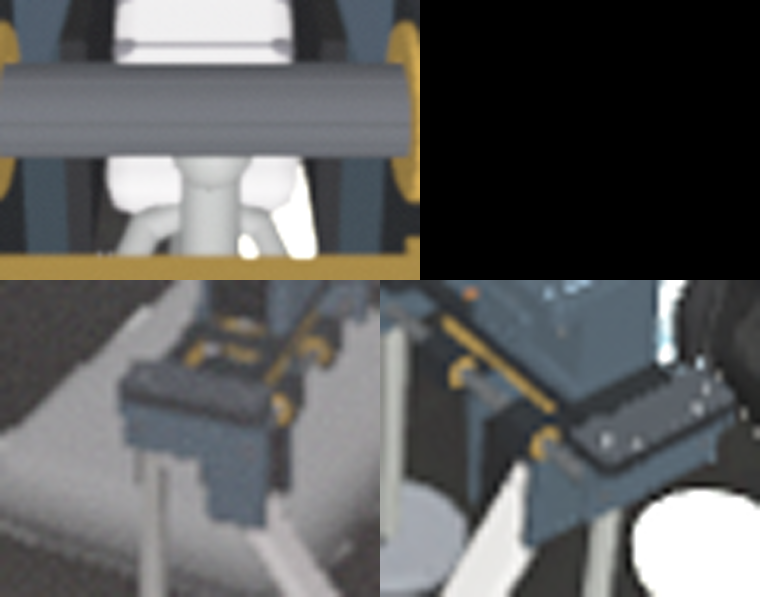

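```bash
python3 -m creep '[0.003,0,-0.001,0,0.003,0,-0.001,0,0,0,0,0]'; python3 -m creep '[0.003,0,-0.001,0,0.002,0,-0.001,0,0,0,0,0]'; python3 look.py l14.png; python3 -c "
from h import *
f=grab_frame('side');save(f,'x.png');im=cv2.imread('pics/x.png');cv2.imwrite('pics/s14.png',cv2.resize(im[80:230,190:390],(800,600)))"
```

```text
t: 26.1
eef_pos: [0.6145, -0.0237, 0.2678]
orientation: [[0.002, 0.002, 1.0], [0.0, 1.0, -0.002], [-1.0, 0.0, 0.002]]
force: [4.7, 1.8, 2.6]
grip_width: 0.0297
t: 26.35
eef_pos: [0.6193, -0.0237, 0.2658]
orientation: [[0.002, 0.002, 1.0], [0.0, 1.0, -0.002], [-1.0, 0.0, 0.002]]
force: [0.6, 4.0, 6.0]
grip_width: 0.0299
```

View pics/s14.png

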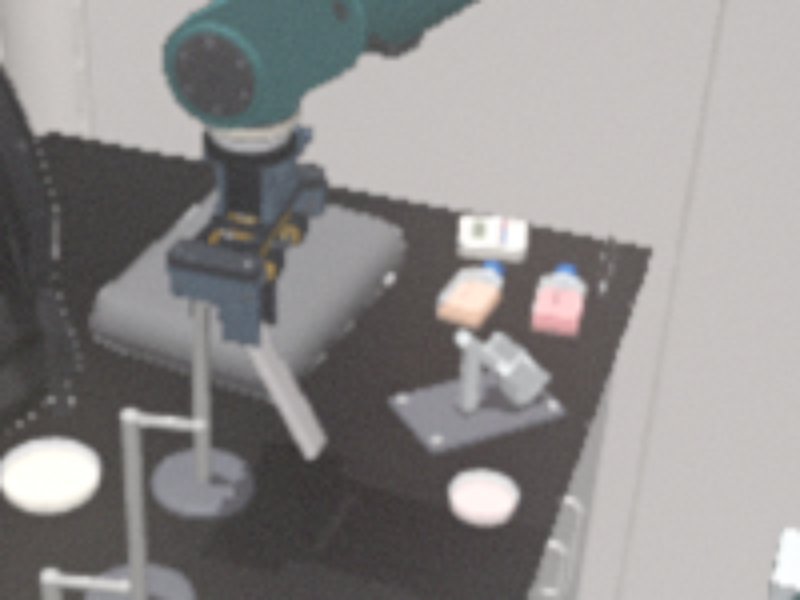

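View pics/l14.png

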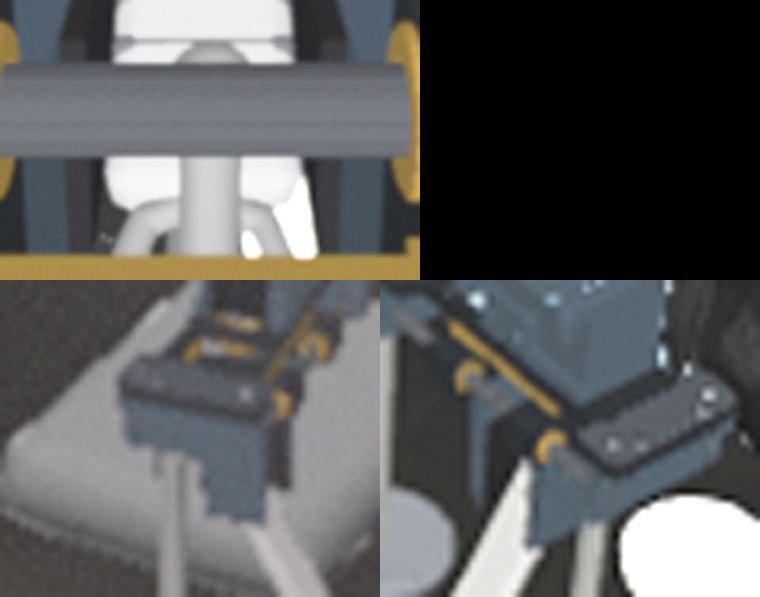

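```bash
python3 -m creep '[0.002,0,-0.001,0,0.002,0,-0.001,0,0,0,0,0]'; python3 -m creep '[0.004,0,-0.001,0,0.004,0,0,0,0,0,0,0]';python3 -m creep '[0.004,0,0,0,0.003,0,0,0,0,0,0,0]'; python3 -c "
from h import *
f=grab_frame('side');save(f,'x.png');im=cv2.imread('pics/x.png');cv2.imwrite('pics/s15.png',cv2.resize(im[80:230,190:390],(800,600)))"
```

```text
t: 26.8
eef_pos: [0.6232, -0.0237, 0.2638]
orientation: [[0.001, 0.002, 1.0], [0.0, 1.0, -0.002], [-1.0, 0.0, 0.001]]
force: [-0.9, 2.9, 6.6]
grip_width: 0.0296
t: 27.05
eef_pos: [0.6312, -0.0237, 0.2626]
orientation: [[0.001, 0.002, 1.0], [0.0, 1.0, -0.002], [-1.0, 0.0, 0.001]]
force: [1.6, 0.6, 5.3]
grip_width: 0.0297
t: 27.3
eef_pos: [0.6374, -0.0238, 0.2622]
orientation: [[-0.001, 0.002, 1.0], [0.0, 1.0, -0.002], [-1.0, 0.0, -0.001]]
force: [-5.1, 1.7, 6.0]
grip_width: 0.0297
```

View pics/s15.png

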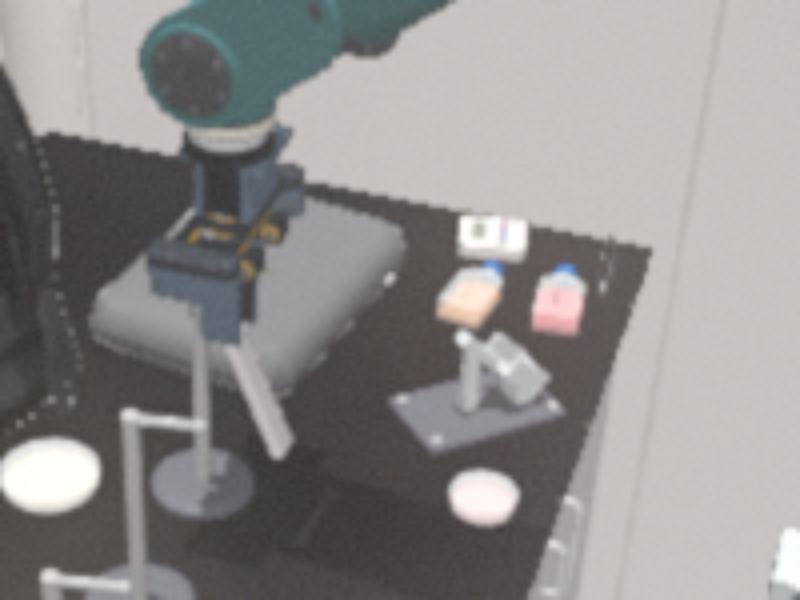

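```bash
python3 -m creep '[0.003,0,0,0,0.002,0,0,0,0,0,0,0]';  python3 -m creep '[0.002,0,0,0,0.002,0,0,0,0,0,0,0]';python3 -c "
from h import *
f=grab_frame('side');save(f,'x.png');im=cv2.imread('pics/x.png');cv2.imwrite('pics/s16.png',cv2.resize(im[80:230,190:390],(800,600)))"
```

```text
t: 27.6
eef_pos: [0.6404, -0.0238, 0.2611]
orientation: [[-0.006, 0.002, 1.0], [0.0, 1.0, -0.002], [-1.0, 0.0, -0.006]]
force: [-17.9, 0.4, 6.3]
grip_width: 0.0299
t: 27.85
eef_pos: [0.6434, -0.0237, 0.2601]
orientation: [[-0.009, 0.002, 1.0], [0.0, 1.0, -0.002], [-1.0, 0.0, -0.009]]
force: [-21.7, 0.2, 2.9]
grip_width: 0.03
```

View pics/s16.png

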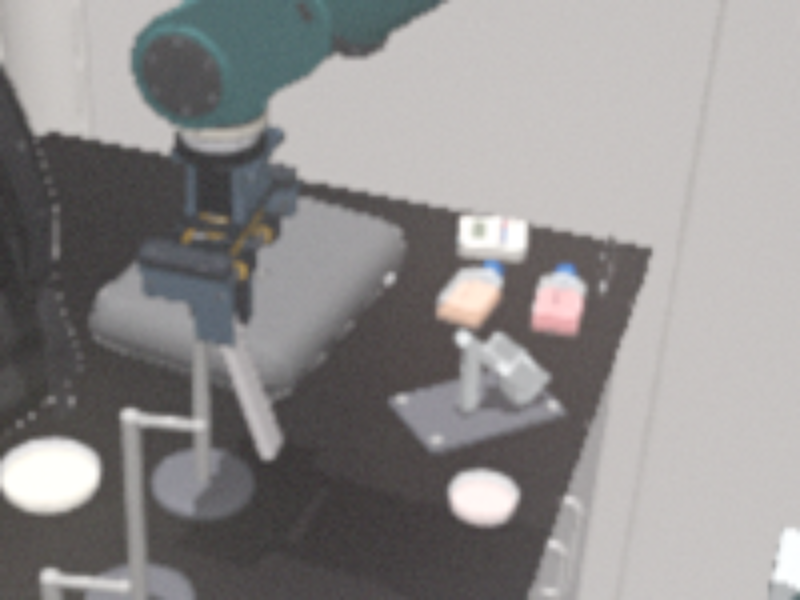

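```bash
python3 -m creep '[-0.004,0,0,0,-0.004,0,0.001,0,-0.004,0,0.001,0,0,0,0,0]';  python3 -m creep '[0,0,0,0,0,0,0,0,0,0,0,0,0,0,0,0]' -0.3; python3 -c "
from h import *
f=grab_frame('side');save(f,'x.png');im=cv2.imread('pics/x.png');cv2.imwrite('pics/s17.png',cv2.resize(im[80:230,190:390],(800,600)))"
```

```text
t: 28.23
eef_pos: [0.6341, -0.0239, 0.2645]
orientation: [[0.0, 0.002, 1.0], [-0.0, 1.0, -0.002], [-1.0, -0.0, 0.0]]
force: [-0.4, -0.1, 0.3]
grip_width: 0.0295
t: 28.57
eef_pos: [0.6347, -0.0239, 0.2643]
orientation: [[0.0, 0.002, 1.0], [-0.0, 1.0, -0.002], [-1.0, -0.0, 0.0]]
force: [-0.2, 0.0, -0.7]
grip_width: 0.0533
```

View pics/s17.png

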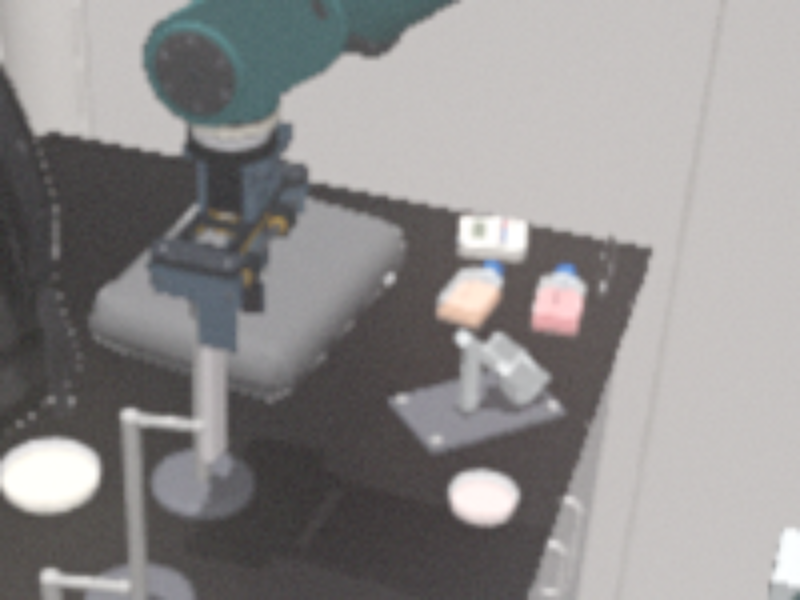

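```bash
python3 -m creep '[0,0,0.02,0,0,0,0.04,0,0,0,0.04,0,0,0,0.04,0,-0.02,0.01,0.02,0,-0.03,0.02,0,0,-0.03,0.02,0,0,-0.03,0.025,0,0]' -1;  python3 -m creep '[-0.03,0.025,0,0,-0.03,0.025,0,0,-0.02,0.03,0,0,0,0.03,-0.02,0,0,0.03,-0.02,0,0,0,0,0,0,0,0,0]'; python3 pad.py paddle_mid paddle_short; python3 -c "
from h import *
f=grab_frame('side');save(f,'x.png');im=cv2.imread('pics/x.png');cv2.imwrite('pics/s18.png',cv2.resize(im[80:230,190:390],(800,600)))
print(state()['eef_pos'])"
```

```text
t: 29.28
eef_pos: [0.5233, 0.0512, 0.4245]
orientation: [[0.001, 0.004, 1.0], [-0.0, 1.0, -0.004], [-1.0, -0.0, 0.001]]
force: [0.0, -0.1, 0.9]
grip_width: 0.0912
t: 29.87
eef_pos: [0.444, 0.192, 0.3834]
orientation: [[-0.002, -0.0, 1.0], [-0.001, 1.0, 0.0], [-1.0, -0.001, -0.002]]
force: [-0.1, 0.6, 1.0]
grip_width: 0.0912
paddle_mid None
eye 0.94 [0.5374 0.248  0.006 ]
paddle_short (0.72, array([0.4578, 0.1268]), array([0.0301, 0.1383]), np.float32(-8.1), np.float32(-8.01), np.float64(0.0121))
eye 0.77 [0.5122 0.1206 0.006 ]
[0.44485573 0.19044272 0.38481331]
```

View pics/s18.png

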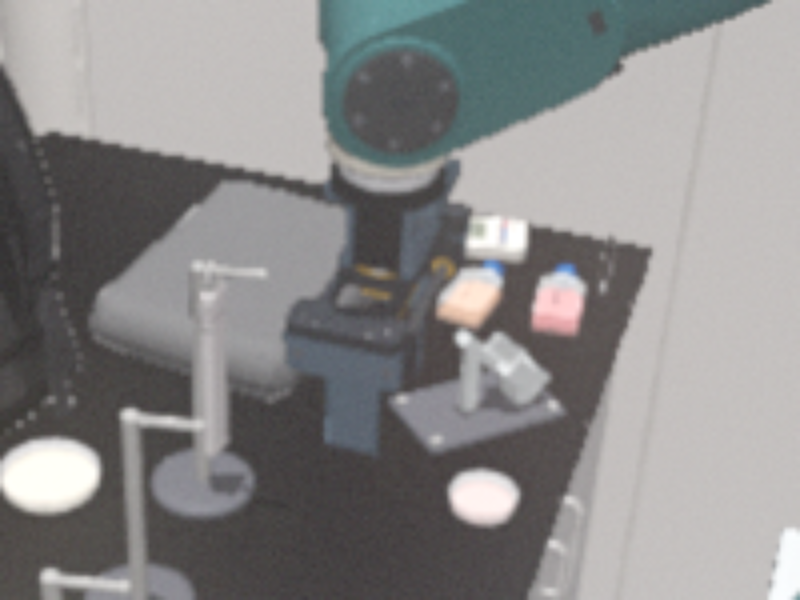

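```bash
python3 -m creep '[0,0.03,0,0,0.005,0.03,0,0,0.005,0,0,0,0,0,0,0]'; python3 pad.py paddle_mid
python3 - <<'E'
from h import *
st=state();f=grab_frame('wrist');save(f,'w19.png',1);c=cam(f,st)
m=f['color'].min(2)>110
n,lab,stt,cen=cv2.connectedComponentsWithStats(m.astype(np.uint8))
for i in range(1,n):
    if stt[i,4]<300: continue
    p=pts(c,f,lab==i);p=p[(p[:,2]>.003)&(p[:,2]<.02)]
    if len(p)<200: continue
    print(cen[i].round(),len(p),cv2.minAreaRect(p[:,:2].astype(np.float32)),np.median(p[:,2]))
E
```

```text
t: 30.5
eef_pos: [0.4552, 0.2516, 0.3845]
orientation: [[0.0, 0.002, 1.0], [0.0, 1.0, -0.002], [-1.0, 0.0, 0.0]]
force: [0.0, 0.1, -0.5]
grip_width: 0.0913
paddle_mid (0.97, array([0.468 , 0.2548]), array([0.03  , 0.1689]), np.float32(-7.63), np.float32(-7.53), np.float64(0.0121))
eye 0.67 [0.5354 0.2473 0.006 ]
[ 39. 138.] 1390 ((0.4142697751522064, -0.09190118312835693), (0.06170080974698067, 0.05964243412017822), 89.2075424194336) 0.014874952154406956
[262. 165.] 1713 ((0.4683097302913666, 0.25475913286209106), (0.029992157593369484, 0.16958533227443695), 82.39764404296875) 0.012108113217480565
[183. 160.] 1440 ((0.458049476146698, 0.12702007591724396), (0.030359504744410515, 0.13863857090473175), 82.25638580322266) 0.011976556507413777
[  6. 180.] 392 ((0.488225519657135, -0.15933816134929657), (0.02834797091782093, 0.06518933922052383), 75.05599975585938) 0.009967938016679223
[363. 193.] 295 ((0.48930394649505615, 0.4029536843299866), (0.06369379162788391, 0.06208709254860878), 61.726478576660156) 0.008954739700149983
[286. 259.] 868 ((0.6242545247077942, 0.298984557390213), (0.092116579413414, 0.0399613231420517), 89.92400360107422) 0.011640723551909732
[204. 259.] 612 ((0.6256313323974609, 0.15649765729904175), (0.06745672225952148, 0.036125198006629944), 87.70451354980469) 0.011600547048325222
```

View pics/w19.png

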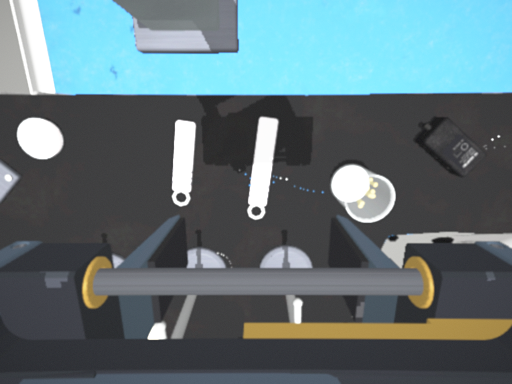

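```bash
python3 -m creep '[0.004,0.002,-0.03,-3.8,0.004,0.002,-0.04,-3.8,0,0,-0.04,0,0,0,-0.04,0,0,0,-0.04,0,0,0,-0.04,0,0,0,-0.02,0,0,0,0,0]' -0.2; python3 -m creep '[0,0,-0.025,0,0,0,-0.02,0,0,0,-0.01,0,0,0,0,0,0,0,0,0]'
```

```text
t: 31.37
eef_pos: [0.4604, 0.2534, 0.1304]
orientation: [[-0.006, 0.136, 0.991], [-0.003, 0.991, -0.136], [-1.0, -0.004, -0.005]]
force: [-1.1, -0.3, -0.3]
grip_width: 0.0549
t: 31.78
eef_pos: [0.4632, 0.2551, 0.0804]
orientation: [[0.001, 0.135, 0.991], [0.0, 0.991, -0.135], [-1.0, 0.0, 0.001]]
force: [-0.2, 0.5, 0.8]
grip_width: 0.0552
```

```bash
python3 -m creep '[0,0,0,0,0,0,0,0,0,0,0,0,0,0,0,0,0,0,0,0,0,0,0,0]' 1; python3 -m creep '[0,0,0.03,0,0,0,0.04,0,0,0,0.04,0,0,-0.01,0.04,0,0,-0.03,0.01,0,0,-0.04,0,0,-0.005,-0.04,0,0,-0.005,-0.04,0,-4]'; python3 -m creep '[-0.005,-0.04,0,-6,-0.005,-0.04,0,-6,-0.005,-0.04,0,-6,-0.003,-0.04,0,-6,0,-0.04,0,-6,0,-0.04,0,-3.2,0,-0.037,0,0,0,0,0,0]';python3 -m creep '[0,0,-0.02,0,0,0,-0.02,0,0,0,0,0,0,0,0,0]'
```

```text
t: 32.28
eef_pos: [0.4627, 0.2552, 0.0797]
orientation: [[0.0, 0.135, 0.991], [0.0, 0.991, -0.135], [-1.0, 0.0, 0.0]]
force: [-1.8, -0.7, 7.9]
grip_width: 0.0295
t: 32.95
eef_pos: [0.452, 0.0938, 0.2397]
orientation: [[0.001, 0.201, 0.98], [0.0, 0.98, -0.201], [-1.0, 0.0, 0.001]]
force: [0.8, -0.4, -0.2]
grip_width: 0.0297
t: 33.62
eef_pos: [0.4347, -0.1867, 0.2398]
orientation: [[0.001, 0.709, 0.705], [-0.001, 0.705, -0.709], [-1.0, 0.0, 0.002]]
force: [0.1, 0.3, 0.2]
grip_width: 0.0297
t: 33.95
eef_pos: [0.434, -0.1815, 0.1988]
orientation: [[-0.002, 0.706, 0.708], [0.001, 0.708, -0.706], [-1.0, -0.001, -0.002]]
force: [0.7, -0.6, -0.7]
grip_width: 0.0302
```

```bash
python3 -m creep '[0.0015,-0.001,-0.012,0,0,0,-0.006,0,0,0,-0.006,0,0,0,-0.006,0,0,0,0,0]'; python3 -m creep '[0.001,-0.001,-0.006,0,0.001,-0.001,-0.006,0,0,0,0,0]';python3 -m creep '[0.002,-0.002,-0.005,0,0.002,-0.002,-0.005,0,0,0,0,0]';python3 -m creep '[0.001,-0.001,-0.002,0,0.001,-0.001,-0.003,0,0.001,-0.001,-0.002,0,0,0,0,0]'
python3 - <<'E'
from h import *
f=grab_frame('scene');save(f,'sc5.png',1);f=grab_frame('side');save(f,'s5.png',1)
a=cv2.imread('pics/sc5.png')[150:340,150:400];b=cv2.imread('pics/s5.png')[100:260,220:400]
cv2.imwrite('pics/c20.png',np.hstack([cv2.resize(a,(400,304)),cv2.resize(b,(342,304))]))
E
```

```text
t: 34.37
eef_pos: [0.4364, -0.1828, 0.1694]
orientation: [[0.001, 0.706, 0.708], [-0.0, 0.708, -0.706], [-1.0, 0.0, 0.001]]
force: [-0.7, 1.5, 2.5]
grip_width: 0.0298
t: 34.62
eef_pos: [0.4384, -0.1848, 0.1575]
orientation: [[0.0, 0.706, 0.708], [-0.0, 0.708, -0.706], [-1.0, 0.0, 0.0]]
force: [-0.5, 1.3, 3.8]
grip_width: 0.0298
t: 34.87
eef_pos: [0.4422, -0.1886, 0.1475]
orientation: [[-0.0, 0.706, 0.708], [0.0, 0.708, -0.706], [-1.0, -0.0, -0.001]]
force: [-2.5, 2.8, 4.0]
grip_width: 0.0295
t: 35.2
eef_pos: [0.4452, -0.1916, 0.1409]
orientation: [[-0.0, 0.706, 0.708], [0.0, 0.708, -0.706], [-1.0, 0.0, -0.001]]
force: [-3.6, 3.9, 8.7]
grip_width: 0.0298
```

View pics/c20.png

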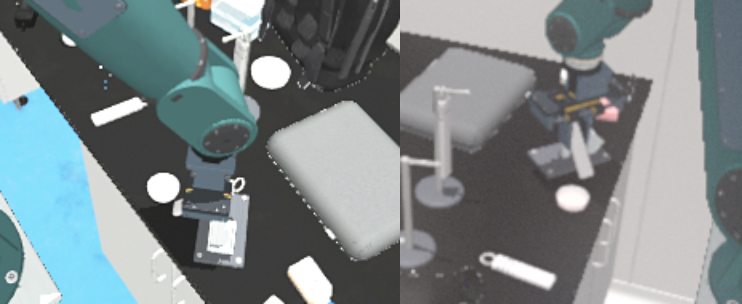

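```bash
python3 -m creep '[-0.003,0.003,0.02,0,-0.001,0.001,0.04,0,0,0,0.04,0,0.002,-0.003,0.03,0,0.002,-0.004,0,7,0.002,-0.004,0,7,0.002,-0.004,0,7,0.002,-0.004,0,7]';  python3 -m creep '[0.002,-0.004,0,7,0.002,-0.004,0,7,0.002,-0.004,0,7,0.002,-0.004,0,7,0,-0.002,0,7,0,0,0,7,0,0,0,7,0,0,0,7]'; python3 -m creep '[0,0,0,6,0,0,0,0,0,0,0,0]'; python3 tilt.py paddle_mid;python3 eye.py paddle_mid
```

```text
t: 35.97
eef_pos: [0.4512, -0.2068, 0.2712]
orientation: [[0.001, 0.285, 0.958], [-0.0, 0.958, -0.285], [-1.0, -0.0, 0.001]]
force: [0.3, -0.2, -0.8]
grip_width: 0.0297
t: 36.63
eef_pos: [0.4591, -0.2247, 0.2709]
orientation: [[0.0, -0.635, 0.772], [-0.0, 0.772, 0.635], [-1.0, -0.0, 0.0]]
force: [-0.6, 0.2, -1.3]
grip_width: 0.0295
t: 36.88
eef_pos: [0.459, -0.2247, 0.2707]
orientation: [[0.0, -0.706, 0.709], [-0.0, 0.709, 0.706], [-1.0, -0.0, 0.0]]
force: [-0.2, 0.3, -0.9]
grip_width: 0.0296
[ 0.45904811 -0.2247253   0.27067866]
scene 446
side 132
eye 0.54 [305.3, 124.9]
-0.065 35 [-0.1157 -0.1121 -0.1078]
-0.055 67 [-0.1113 -0.1046 -0.0985]
-0.045 67 [-0.1045 -0.0952 -0.0883]
-0.035 99 [-0.091  -0.0821  0.0186]
-0.025 198 [-0.0783  0.0296  0.0582]
0.025 71 [-0.1757  0.0343  0.0579]
0.035 24 [-0.0254  0.0117  0.022 ]
0.045 8 [-0.025  -0.0224 -0.0123]
0.055 7 [-0.0087 -0.0045 -0.0023]
0.065 2 [-0.0011  0.      0.0012]
scene x0y0 265 207
side 0.54 [302.6 125.6] pred [305.9 132.6]
side x0y0 275 102
TCP [ 0.459  -0.2248  0.2704]
```

```bash
python3 ov.py .062 44 .075 .17 ov21.png
```

```text
[ 0.459  -0.2249  0.2702]
```

View pics/ov21.png

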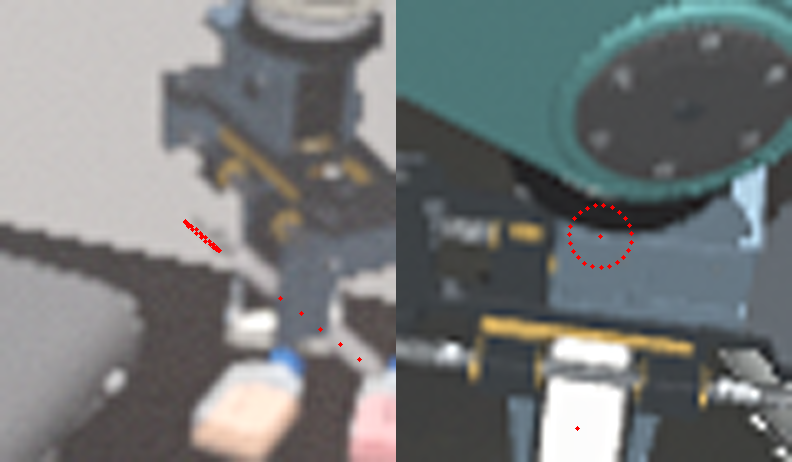

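```bash
python3 -m creep '[0.002,0.0045,-0.03,0,0,0,-0.035,0,0,0,-0.025,0,0,0,-0.01,0,0,0,0,0,0,0,0,0]'; python3 -m creep '[0,0,-0.005,0,0,0,0,0]'; python3 -m creep '[0,0,-0.004,0,0,0,0,0]'; python3 -m creep '[0,0,-0.003,0,0,0,0,0]'
```

```text
t: 37.88
eef_pos: [0.4613, -0.2205, 0.1707]
orientation: [[-0.0, -0.708, 0.706], [0.0, 0.706, 0.708], [-1.0, 0.0, -0.0]]
force: [-0.2, -0.0, 0.2]
grip_width: 0.0298
t: 38.05
eef_pos: [0.4615, -0.2207, 0.166]
orientation: [[0.002, -0.708, 0.706], [-0.001, 0.706, 0.708], [-1.0, -0.002, 0.001]]
force: [0.3, 0.1, -1.3]
grip_width: 0.0297
t: 38.22
eef_pos: [0.4611, -0.2204, 0.1614]
orientation: [[0.001, -0.708, 0.706], [-0.0, 0.706, 0.708], [-1.0, -0.001, 0.0]]
force: [-0.7, 0.0, -2.0]
grip_width: 0.0297
t: 38.38
eef_pos: [0.4609, -0.2204, 0.158]
orientation: [[-0.0, -0.708, 0.706], [0.0, 0.706, 0.708], [-1.0, 0.0, -0.0]]
force: [-0.1, -0.0, -1.2]
grip_width: 0.0297
```

```bash
python3 -m creep '[0,0,-0.002,0,0,0,0,0]'; python3 -m creep '[0,0,-0.002,0,0,0,0,0]';python3 tilt.py paddle_mid | head -3
python3 - <<'E'
import cv2
a=cv2.imread('pics/t_side.png')[180:400,380:600];b=cv2.imread('pics/t_scene.png')[300:520,340:560]
import numpy as np
cv2.imwrite('pics/c22.png',cv2.resize(np.hstack([a,b]),None,fx=1.8,fy=1.8))
E
```

```text
t: 38.55
eef_pos: [0.4609, -0.2203, 0.156]
orientation: [[-0.0, -0.708, 0.706], [0.0, 0.706, 0.708], [-1.0, 0.0, -0.0]]
force: [0.0, 0.8, -1.8]
grip_width: 0.0298
t: 38.72
eef_pos: [0.4615, -0.2203, 0.1545]
orientation: [[0.001, -0.708, 0.707], [0.0, 0.707, 0.708], [-1.0, -0.0, 0.001]]
force: [1.4, 4.9, 6.8]
grip_width: 0.0296
[ 0.46151022 -0.22028582  0.15452713]
scene 396
side 124
```

View pics/c22.png

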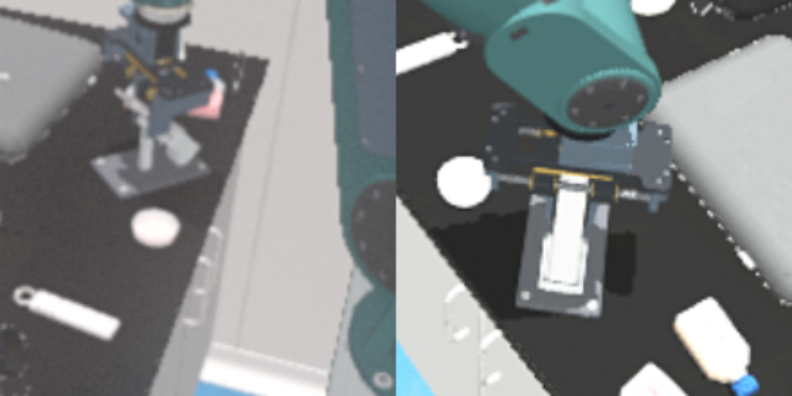

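```bash
python3 -m creep '[0.002,0.002,0.004,0,0,0,0,0]'; python3 -m creep '[0,0,-0.003,0,0,0,0,0]'; python3 -m creep '[0,0,-0.001,0,0,0,0,0]';python3 -m creep '[0,0,-0.001,0,0,0,0,0]'
```

```text
t: 39.08
eef_pos: [0.4635, -0.2183, 0.1588]
orientation: [[0.001, -0.708, 0.706], [-0.0, 0.706, 0.708], [-1.0, -0.001, 0.0]]
force: [-0.4, 0.6, -0.5]
grip_width: 0.0298
t: 39.25
eef_pos: [0.4628, -0.2183, 0.1548]
orientation: [[-0.0, -0.708, 0.706], [0.0, 0.706, 0.708], [-1.0, 0.0, -0.0]]
force: [-0.1, 0.4, -0.5]
grip_width: 0.0301
t: 39.42
eef_pos: [0.4628, -0.2185, 0.1542]
orientation: [[-0.001, -0.708, 0.706], [0.0, 0.706, 0.708], [-1.0, 0.001, -0.001]]
force: [-3.1, -1.7, 4.8]
grip_width: 0.0298
t: 39.58
eef_pos: [0.4629, -0.2188, 0.1539]
orientation: [[-0.001, -0.708, 0.706], [-0.0, 0.706, 0.708], [-1.0, 0.0, -0.001]]
force: [-10.9, -2.7, 19.6]
grip_width: 0.03
```

```bash
python3 -m creep '[0,0,0,0,0,0,0,0,0,0,0,0,0,0,0,0,0,0,0,0,0,0,0,0]' -0.1; python3 tilt.py paddle_mid
python3 - <<'E'
import cv2
a=cv2.imread('pics/t_side.png')[180:400,380:600];b=cv2.imread('pics/t_scene.png')[300:520,340:560]
import numpy as np
cv2.imwrite('pics/c23.png',cv2.resize(np.hstack([a,b]),None,fx=1.8,fy=1.8))
E
```

```text
t: 40.08
eef_pos: [0.463, -0.2183, 0.1531]
orientation: [[-0.0, -0.708, 0.706], [0.0, 0.706, 0.708], [-1.0, 0.0, -0.0]]
force: [0.4, -0.2, -0.2]
grip_width: 0.0502
[ 0.46296396 -0.21831203  0.15312716]
scene 397
side 115
eye 0.38 [298.2, 151.5]
-0.075 20 [-0.1201 -0.1162 -0.1106]
-0.065 50 [-0.1173 -0.1125 -0.1066]
-0.055 55 [-0.1178 -0.1041 -0.0977]
-0.045 61 [-0.1286 -0.0946 -0.0884]
-0.035 92 [-0.0935 -0.0813  0.0181]
-0.025 140 [-0.0783  0.027   0.0576]
0.025 55 [-0.0331  0.036   0.0527]
0.035 23 [-0.0245  0.0102  0.0168]
0.045 10 [-0.022  -0.0115 -0.0039]
0.055 6 [-0.0029 -0.0017  0.002 ]
```

View pics/c23.png

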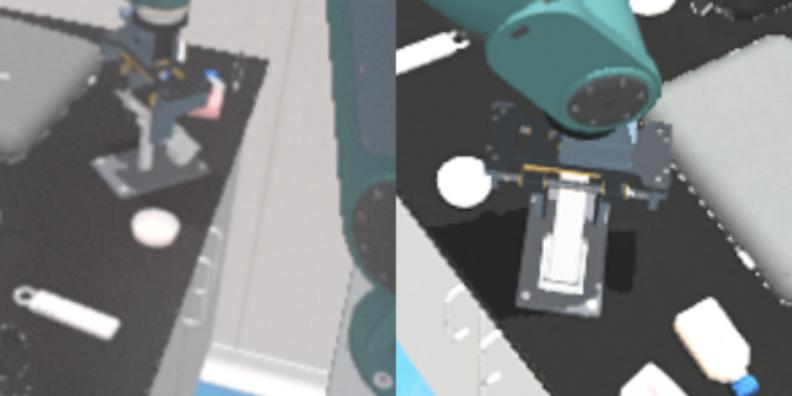

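```bash
python3 -m creep '[0.003,0.003,0.009,0,0.003,0.003,0.01,0,0.003,0.003,0.01,0,0,0,0,0,0,0,0,0]';python3 -m creep '[0,0,0,0,0,0,0,0,0,0,0,0,0,0,0,0,0,0,0,0]' 1; python3 -m creep '[0.01,0.01,0.02,0,0.01,0.01,0.03,0,0,0,0.04,0,0,0,0.04,0,0,0,0,0,0,0,0,0]'; python3 tilt.py paddle_mid
```

```text
t: 40.7
eef_pos: [0.4727, -0.2093, 0.1833]
orientation: [[0.002, -0.708, 0.706], [-0.001, 0.706, 0.708], [-1.0, -0.002, 0.001]]
force: [-0.0, -0.2, -0.5]
grip_width: 0.0503
t: 41.12
eef_pos: [0.4718, -0.2094, 0.1819]
orientation: [[-0.001, -0.708, 0.706], [0.0, 0.706, 0.708], [-1.0, 0.001, -0.0]]
force: [1.0, -0.4, -2.0]
grip_width: 0.0295
t: 41.62
eef_pos: [0.4928, -0.1897, 0.3143]
orientation: [[0.004, -0.708, 0.706], [-0.002, 0.706, 0.708], [-1.0, -0.004, 0.002]]
force: [-0.4, -0.1, -1.3]
grip_width: 0.03
[ 0.49275972 -0.18966784  0.31433861]
scene 547
eye 0.43 [286.2, 292.6]
side 112
eye 0.61 [296.0, 124.1]
-0.075 56 [-0.144  -0.1385 -0.1324]
-0.065 64 [-0.1371 -0.1298 -0.1235]
-0.055 68 [-0.1257 -0.1199 -0.1137]
-0.045 63 [-0.1152 -0.1092 -0.1031]
-0.035 103 [-0.1059 -0.0973  0.0197]
-0.025 192 [-0.0931  0.0329  0.0574]
0.025 77 [-0.0543  0.0291  0.0552]
0.035 30 [-0.0495  0.0047  0.0146]
0.045 6 [-0.0369 -0.0318 -0.0296]
```

```bash
python3 -m creep '[0.003,0.036,0,-6.4,0.003,0.037,0,-6.4,0.003,0.037,0,-6.4,0.003,0.037,0,-6.4,0.003,0.037,0,-6.4,0.003,0.037,0,-6.4,0.003,0.037,0,-6.4,0.003,0.037,0,0]'; python3 -m creep '[0.005,0.037,0,0,0.005,0,-0.02,0,0.005,0,-0.02,0,0.007,0,-0.01,0,0.005,0,-0.008,0,0,0,0,0,0,0,0,0]'; python3 look.py l24.png;python3 ov.py .068 45 .040 .17 ov24.png
```

```text
t: 42.48
eef_pos: [0.5153, 0.1063, 0.3109]
orientation: [[-0.002, -0.0, 1.0], [-0.0, 1.0, 0.0], [-1.0, -0.0, -0.002]]
force: [1.0, -0.1, -1.3]
grip_width: 0.0298
t: 43.07
eef_pos: [0.5431, 0.1411, 0.254]
orientation: [[-0.001, -0.007, 1.0], [-0.0, 1.0, 0.007], [-1.0, -0.0, -0.001]]
force: [0.1, -0.6, -0.8]
grip_width: 0.0298
[0.5432 0.1413 0.255 ]
```

View pics/l24.png

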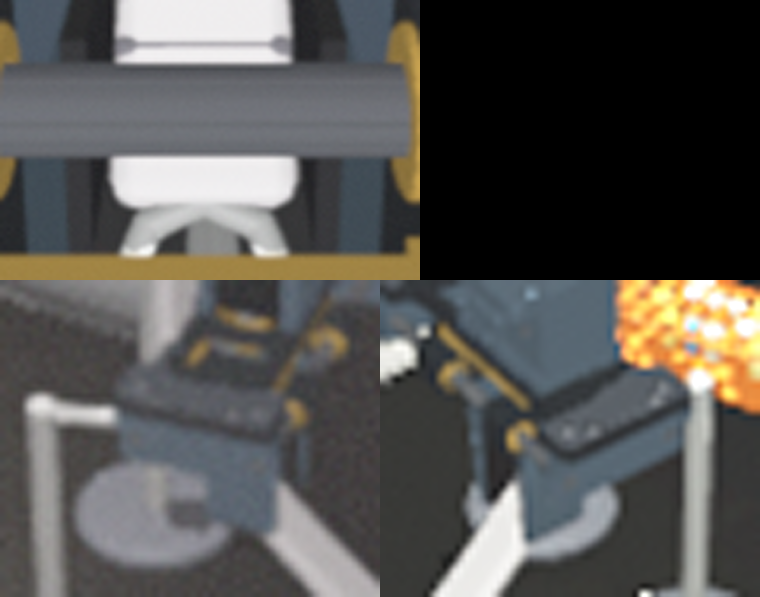

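View pics/ov24.png

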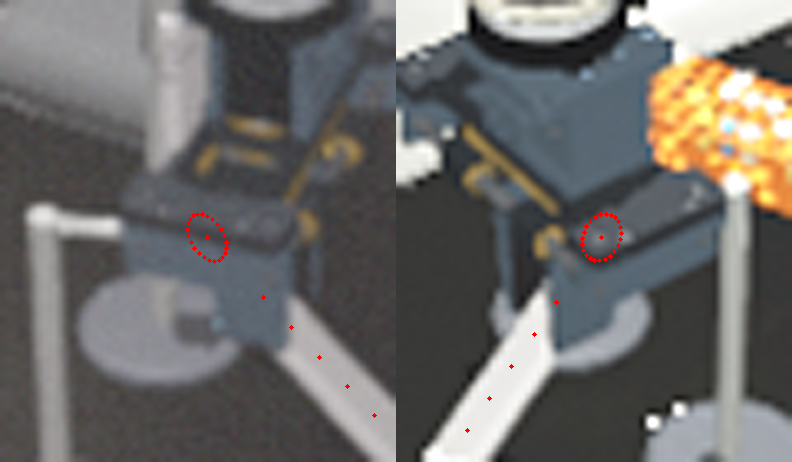

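```bash
python3 -m creep '[0.008,0.001,-0.0025,0,0.008,0,0,0,0,0,0,0]'; python3 -m creep '[0.004,0,0,0,0,0,0,0]';python3 -m creep '[0.004,0,0,0,0,0,0,0]';python3 -m creep '[0.004,0,-0.0005,0,0,0,0,0]'; python3 look.py l25.png
```

```text
t: 43.57
eef_pos: [0.5606, 0.1427, 0.252]
orientation: [[0.001, -0.008, 1.0], [0.0, 1.0, 0.008], [-1.0, 0.0, 0.001]]
force: [0.9, 0.7, -0.8]
grip_width: 0.0296
t: 43.73
eef_pos: [0.5636, 0.1426, 0.2517]
orientation: [[0.0, -0.008, 1.0], [0.0, 1.0, 0.008], [-1.0, 0.0, 0.0]]
force: [1.2, -0.2, 1.0]
grip_width: 0.0296
t: 43.9
eef_pos: [0.5675, 0.1426, 0.2518]
orientation: [[0.0, -0.008, 1.0], [0.0, 1.0, 0.008], [-1.0, 0.0, 0.0]]
force: [-0.2, 0.5, -0.9]
grip_width: 0.03
t: 44.07
eef_pos: [0.5714, 0.1426, 0.2512]
orientation: [[0.0, -0.008, 1.0], [-0.0, 1.0, 0.008], [-1.0, -0.0, 0.0]]
force: [0.3, 0.2, -0.7]
grip_width: 0.0297
```

View pics/l25.png

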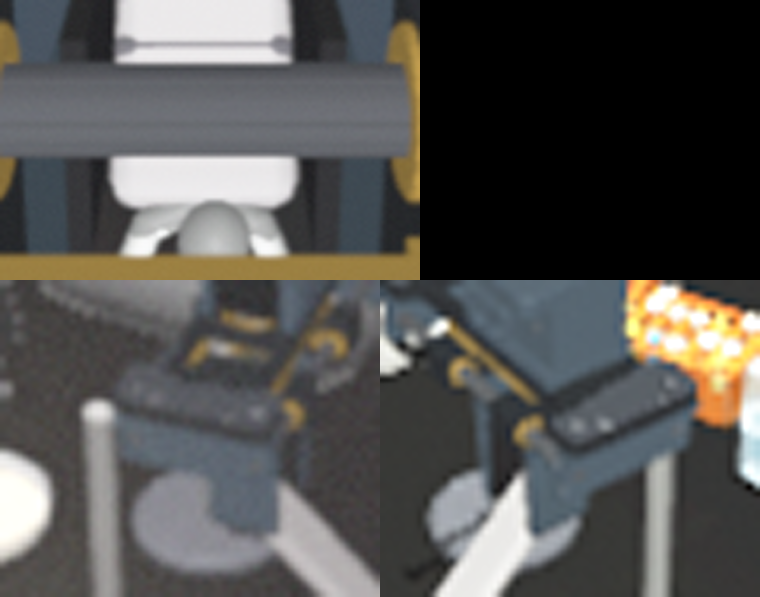

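```bash
python3 -m creep '[0.004,0.0015,-0.0005,0,0,0,0,0]'; python3 -m creep '[0.005,0,-0.001,0,0,0,0,0]';python3 -m creep '[0.005,0,-0.001,0,0,0,0,0]'; python3 -m creep '[0.006,0,-0.001,0,0,0,0,0]';python3 look.py l26.png
```

```text
t: 44.38
eef_pos: [0.5753, 0.1442, 0.2505]
orientation: [[-0.0, -0.008, 1.0], [0.0, 1.0, 0.008], [-1.0, 0.0, -0.0]]
force: [1.1, 0.7, -4.6]
grip_width: 0.0293
t: 44.55
eef_pos: [0.5808, 0.1441, 0.2498]
orientation: [[0.001, -0.008, 1.0], [0.0, 1.0, 0.008], [-1.0, 0.0, 0.001]]
force: [-1.3, -0.5, 0.3]
grip_width: 0.0296
t: 44.72
eef_pos: [0.5858, 0.1441, 0.2488]
orientation: [[0.001, -0.008, 1.0], [0.0, 1.0, 0.008], [-1.0, 0.0, 0.001]]
force: [0.2, -0.2, -0.3]
grip_width: 0.0297
t: 44.88
eef_pos: [0.5918, 0.144, 0.2478]
orientation: [[0.001, -0.008, 1.0], [0.0, 1.0, 0.008], [-1.0, 0.0, 0.001]]
force: [-0.2, -0.4, -0.1]
grip_width: 0.0297
```

View pics/l26.png

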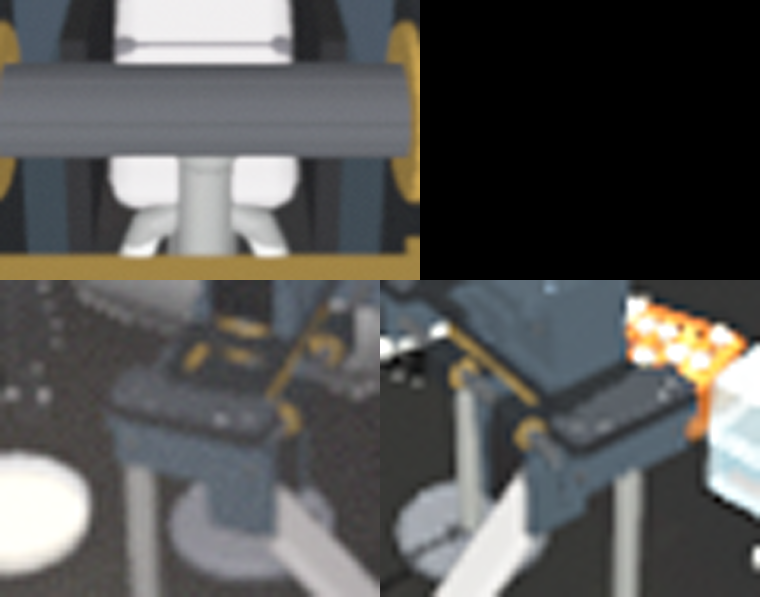

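```bash
python3 -m creep '[0.001,0,-0.003,0,0.002,0,-0.003,0,0.002,0,-0.002,0,0.002,0,-0.002,0,0,0,0,0]'; python3 -m creep '[0.003,0,-0.002,0,0.002,0,-0.002,0,0.003,0,-0.001,0,0.003,0,-0.001,0,0,0,0,0]';python3 -m creep '[0.003,0,-0.001,0,0.002,0,-0.001,0,0.002,0,-0.001,0,0.002,0,-0.001,0,0,0,0,0]'
```

```text
t: 45.45
eef_pos: [0.5986, 0.1441, 0.2378]
orientation: [[0.001, -0.008, 1.0], [0.0, 1.0, 0.008], [-1.0, 0.0, 0.001]]
force: [0.7, -0.2, 4.0]
grip_width: 0.0299
t: 45.87
eef_pos: [0.6102, 0.1442, 0.2323]
orientation: [[0.002, -0.008, 1.0], [0.0, 1.0, 0.008], [-1.0, 0.0, 0.002]]
force: [3.3, -0.5, 4.3]
grip_width: 0.0295
t: 46.28
eef_pos: [0.619, 0.1442, 0.2285]
orientation: [[0.002, -0.008, 1.0], [0.0, 1.0, 0.008], [-1.0, 0.0, 0.002]]
force: [1.6, -0.3, 7.5]
grip_width: 0.0297
```

```bash
python3 -m creep '[0.004,0,-0.001,0,0.004,0,0,0,0.003,0,0,0,0,0,0,0]';python3 -m creep '[0.002,0,0,0,0.002,0,0,0,0,0,0,0]';python3 -m creep '[0.002,0,0,0,0,0,0,0]'; python3 -c "
from h import *
f=grab_frame('side');save(f,'x.png');im=cv2.imread('pics/x.png');cv2.imwrite('pics/s27.png',cv2.resize(im[100:250,190:390],(800,600)))"
```

```text
t: 46.62
eef_pos: [0.6294, 0.1441, 0.2268]
orientation: [[0.0, -0.008, 1.0], [0.0, 1.0, 0.008], [-1.0, 0.0, 0.0]]
force: [-0.5, -0.3, 3.7]
grip_width: 0.0299
t: 46.87
eef_pos: [0.6316, 0.1441, 0.2261]
orientation: [[-0.005, -0.008, 1.0], [-0.0, 1.0, 0.008], [-1.0, -0.0, -0.005]]
force: [-13.8, 0.5, 8.1]
grip_width: 0.0297
t: 47.03
eef_pos: [0.6328, 0.1441, 0.2256]
orientation: [[-0.006, -0.008, 1.0], [-0.001, 1.0, 0.008], [-1.0, -0.0, -0.006]]
force: [-17.0, 1.7, 8.0]
grip_width: 0.0298
```

View pics/s27.png

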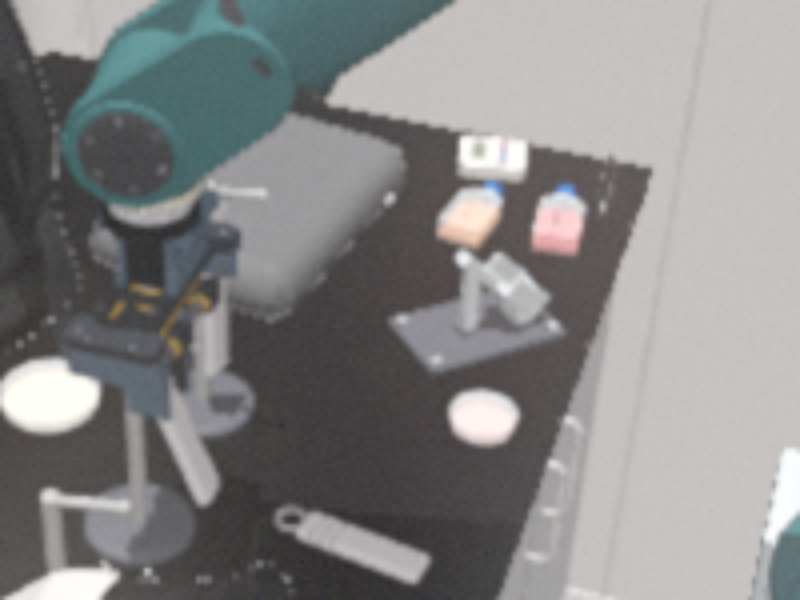

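Same state as before (tilt about 70°). Backing off from the post and releasing.

```bash
python3 -m creep '[0.003,0,0,0,0.002,0,0,0,0,0,0,0]';python3 -m creep '[-0.004,0,0,0,-0.004,0,0.001,0,-0.004,0,0.001,0,0,0,0,0]';  python3 -m creep '[0,0,0,0,0,0,0,0,0,0,0,0,0,0,0,0,0,0,0,0,0,0,0,0]' -0.3; python3 -c "
from h import *
f=grab_frame('side');save(f,'x.png');im=cv2.imread('pics/x.png');cv2.imwrite('pics/s28.png',cv2.resize(im[100:250,190:390],(800,600)))"
```

```text
t: 47.33
eef_pos: [0.6366, 0.1441, 0.2245]
orientation: [[-0.01, -0.008, 1.0], [-0.001, 1.0, 0.008], [-1.0, -0.001, -0.01]]
force: [-22.4, 2.0, 2.2]
grip_width: 0.0301
t: 47.67
eef_pos: [0.6276, 0.1441, 0.229]
orientation: [[0.0, -0.008, 1.0], [-0.0, 1.0, 0.008], [-1.0, -0.0, 0.0]]
force: [0.6, 0.8, -0.5]
grip_width: 0.0295
t: 48.17
eef_pos: [0.628, 0.144, 0.2287]
orientation: [[0.0, -0.008, 1.0], [-0.0, 1.0, 0.008], [-1.0, -0.0, 0.0]]
force: [-0.8, 0.9, -0.5]
grip_width: 0.0589
```

View pics/s28.png

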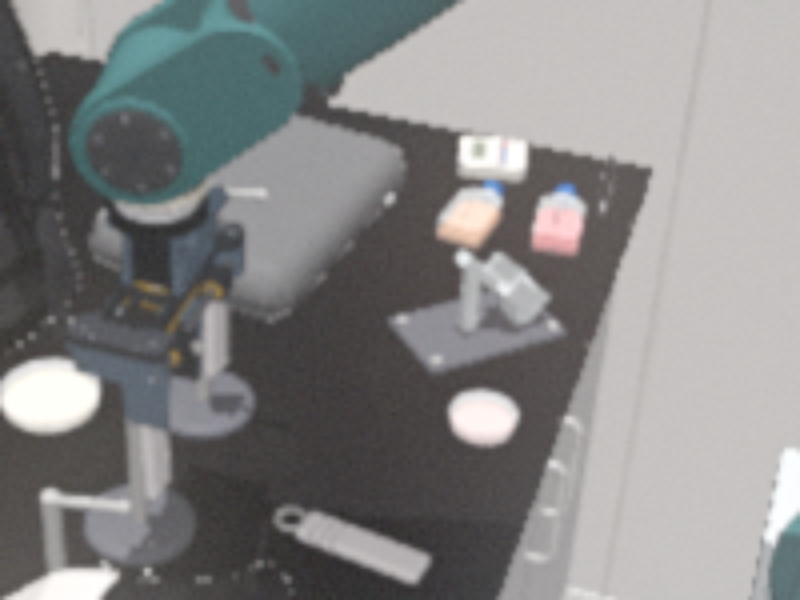

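```bash
python3 -m creep '[0,0,0.02,0,0,0,0.04,0,0,0,0.04,0,0,0,0.04,0,-0.02,0,0.02,0,-0.04,0,0,0,-0.04,0,0,0,-0.04,0,0,0]' -1;  python3 -m creep '[-0.04,0,0,0,0,0,0,0,0,0,0,0]'; python3 pad.py paddle_short;python3 pad.py paddle_short; python3 -c "
from h import *
f=grab_frame('wrist');save(f,'w29.png',1)
f=grab_frame('side');save(f,'x.png');im=cv2.imread('pics/x.png');cv2.imwrite('pics/s29.png',cv2.resize(im[100:250,190:390],(800,600)))
print(state()['eef_pos'])"
```

```text
t: 48.88
eef_pos: [0.4864, 0.1439, 0.3887]
orientation: [[0.0, -0.007, 1.0], [0.0, 1.0, 0.007], [-1.0, 0.0, 0.0]]
force: [-0.3, 0.9, 0.1]
grip_width: 0.0914
t: 49.13
eef_pos: [0.4466, 0.1441, 0.3892]
orientation: [[0.001, -0.009, 1.0], [0.0, 1.0, 0.009], [-1.0, 0.0, 0.001]]
force: [1.2, 0.5, 0.1]
grip_width: 0.0914
paddle_short (0.57, array([0.4808, 0.1023]), array([0.03  , 0.1397]), np.float32(-9.01), np.float32(-9.04), np.float64(0.012))
eye 0.86 [0.5392 0.0896 0.006 ]
paddle_short (0.59, array([0.4804, 0.1024]), array([0.03  , 0.1388]), np.float32(-9.06), np.float32(-9.05), np.float64(0.012))
eye 0.73 [0.5398 0.091  0.006 ]
[0.44846207 0.14402437 0.38846407]
```

View pics/s29.png

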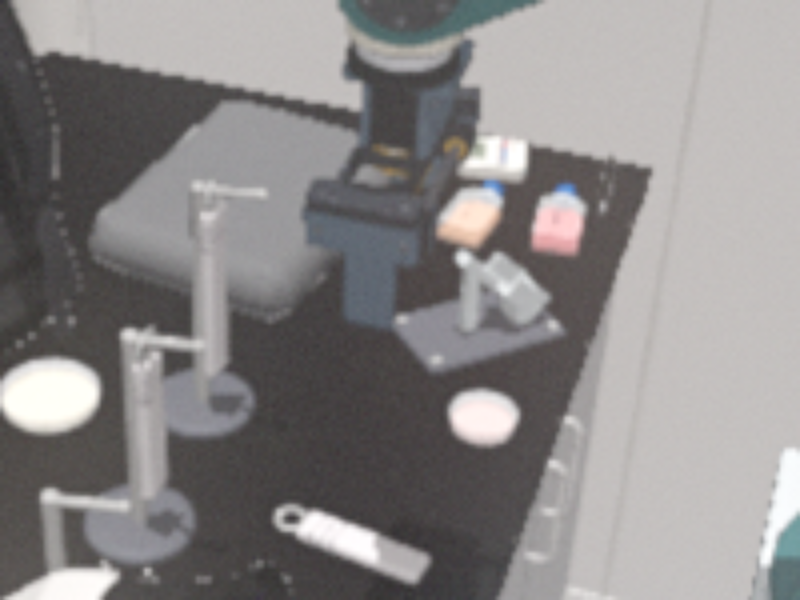

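View pics/w29.png

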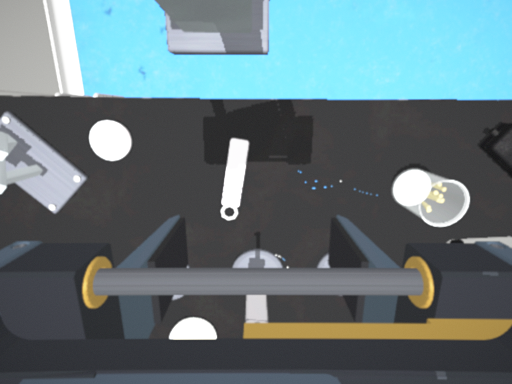

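```bash
python3 -m creep '[0.012,-0.014,-0.01,-4.8,0.012,-0.014,-0.03,-4.8,0.012,-0.014,-0.04,0,0,0,-0.04,0,0,0,-0.04,0,0,0,-0.04,0,0,0,-0.04,0,0,0,0,0]' -0.2; python3 -m creep '[0,0,-0.03,0,0,0,0,0,0,0,0,0]'; python3 pad.py paddle_short
```

```text
t: 50.2
eef_pos: [0.4798, 0.1021, 0.1442]
orientation: [[-0.011, 0.159, 0.987], [-0.002, 0.987, -0.159], [-1.0, -0.003, -0.01]]
force: [-1.4, -0.3, -0.5]
grip_width: 0.0544
t: 50.45
eef_pos: [0.4835, 0.1028, 0.1218]
orientation: [[-0.001, 0.159, 0.987], [-0.0, 0.987, -0.159], [-1.0, -0.0, -0.001]]
force: [-0.2, 0.7, 0.2]
grip_width: 0.0549
paddle_short (0.89, array([0.4804, 0.1024]), array([0.0301, 0.1384]), np.float32(-9.05), np.float32(-9.04), np.float64(0.0122))
```

```bash
python3 -m creep '[0.0005,-0.0005,-0.02,0,0,0,-0.012,0,0,0,-0.007,0,0,0,0,0,0,0,0,0]'; python3 -m creep '[0,0,0,0,0,0,0,0,0,0,0,0,0,0,0,0,0,0,0,0,0,0,0,0]' 1; python3 -m creep '[0,0,0.03,0,0,0,0.04,0,0,0,0.04,0,0,-0.01,0.04,0,-0.002,-0.03,0.01,-4,-0.005,-0.035,0,-5,-0.005,-0.035,0,-5,-0.005,-0.035,0,-5]'; python3 -m creep '[-0.005,-0.035,0,-5,-0.005,-0.035,0,-5,-0.005,-0.035,0,-5,-0.005,-0.035,0,-1.8,-0.003,-0.041,0,0,0,0,0,0,0,0,-0.02,0,0,0,-0.02,0]';python3 -m creep '[0,0,0,0,0,0,0,0]'
```

```text
t: 51.02
eef_pos: [0.4842, 0.1024, 0.0828]
orientation: [[0.001, 0.159, 0.987], [0.0, 0.987, -0.159], [-1.0, 0.0, 0.001]]
force: [-0.0, 0.3, 0.6]
grip_width: 0.0544
t: 51.52
eef_pos: [0.484, 0.1024, 0.0823]
orientation: [[0.0, 0.159, 0.987], [0.0, 0.987, -0.159], [-1.0, 0.0, 0.0]]
force: [-1.1, -0.7, 7.1]
grip_width: 0.0298
t: 52.18
eef_pos: [0.4663, -0.044, 0.2425]
orientation: [[0.001, 0.475, 0.88], [-0.0, 0.88, -0.475], [-1.0, 0.0, 0.001]]
force: [1.0, 0.1, -0.3]
grip_width: 0.0298
t: 52.85
eef_pos: [0.4441, -0.2248, 0.2022]
orientation: [[0.002, 0.708, 0.707], [-0.001, 0.707, -0.708], [-1.0, 0.001, 0.002]]
force: [-0.0, 0.1, -0.9]
grip_width: 0.0295
t: 53.02
eef_pos: [0.4433, -0.2234, 0.2015]
orientation: [[-0.002, 0.706, 0.708], [0.001, 0.708, -0.706], [-1.0, -0.001, -0.002]]
force: [0.6, -0.6, -0.7]
grip_width: 0.0298
```

```bash
python3 -m creep '[0.0015,0.032,0,0,0,0,0,0,0,0,0,0]'; python3 -m creep '[0,0,-0.012,0,0,0,-0.006,0,0,0,-0.006,0,0,0,0,0]'; python3 -m creep '[0.001,-0.001,-0.006,0,0.001,-0.001,-0.005,0,0,0,0,0]';python3 -m creep '[0.0015,-0.0015,-0.004,0,0.0015,-0.0015,-0.004,0,0,0,0,0]';python3 -m creep '[0.001,-0.001,-0.003,0,0.001,-0.001,-0.003,0,0,0,0,0]'
python3 - <<'E'
from h import *
f=grab_frame('scene');save(f,'sc5.png',1);f=grab_frame('side');save(f,'s5.png',1)
a=cv2.imread('pics/sc5.png')[150:340,150:400];b=cv2.imread('pics/s5.png')[100:260,220:400]
cv2.imwrite('pics/c30.png',np.hstack([cv2.resize(a,(400,304)),cv2.resize(b,(342,304))]))
E
```

```text
t: 53.27
eef_pos: [0.4458, -0.191, 0.203]
orientation: [[0.001, 0.705, 0.709], [-0.001, 0.709, -0.705], [-1.0, 0.0, 0.001]]
force: [0.5, 0.5, -0.8]
grip_width: 0.0298
t: 53.6
eef_pos: [0.4456, -0.1921, 0.1778]
orientation: [[0.0, 0.707, 0.708], [-0.0, 0.708, -0.707], [-1.0, 0.0, 0.0]]
force: [0.0, 1.2, 2.4]
grip_width: 0.0298
t: 53.85
eef_pos: [0.4475, -0.194, 0.167]
orientation: [[-0.0, 0.707, 0.707], [0.0, 0.707, -0.707], [-1.0, 0.0, -0.001]]
force: [-2.8, 3.6, 7.3]
grip_width: 0.0297
t: 54.1
eef_pos: [0.4502, -0.1967, 0.159]
orientation: [[-0.001, 0.707, 0.708], [0.001, 0.708, -0.707], [-1.0, -0.0, -0.002]]
force: [-5.5, 6.3, 10.3]
grip_width: 0.0301
t: 54.35
eef_pos: [0.4515, -0.1982, 0.1533]
orientation: [[-0.003, 0.707, 0.707], [0.003, 0.707, -0.707], [-1.0, -0.001, -0.004]]
force: [-12.7, 13.4, 24.9]
grip_width: 0.0296
```

View pics/c30.png

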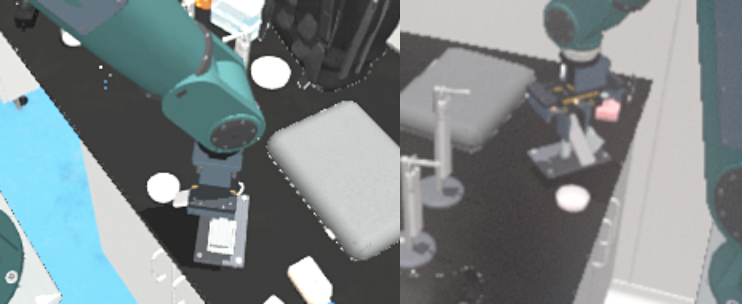

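```bash
python3 -m creep '[-0.003,0.003,0.01,0,-0.002,0.002,0.03,0,0,0,0.04,0,0,0,0.03,0,0.002,-0.004,0,7,0.002,-0.004,0,7,0.002,-0.004,0,7,0.002,-0.004,0,7]';  python3 -m creep '[0.002,-0.004,0,7,0.002,-0.003,0,7,0.001,-0.003,0,7,0,0,0,7,0,0,0,7,0,0,0,7,0,0,0,7,0,0,0,7]'; python3 -m creep '[0,0,0,6,0,0,0,0,0,0,0,0]'; python3 tilt.py paddle_short;python3 ov.py .065 42 .045 .14 ov31.png
```

```text
t: 55.12
eef_pos: [0.4555, -0.2102, 0.2638]
orientation: [[0.001, 0.286, 0.958], [-0.001, 0.958, -0.286], [-1.0, -0.0, 0.001]]
force: [-0.1, -0.1, -0.1]
grip_width: 0.0302
t: 55.78
eef_pos: [0.4603, -0.22, 0.2634]
orientation: [[0.0, -0.635, 0.773], [-0.0, 0.773, 0.635], [-1.0, -0.0, 0.0]]
force: [-0.1, 0.2, 0.3]
grip_width: 0.0298
t: 56.03
eef_pos: [0.4603, -0.2199, 0.2633]
orientation: [[0.0, -0.705, 0.709], [-0.0, 0.709, 0.705], [-1.0, -0.0, 0.0]]
force: [-0.6, 0.6, -0.7]
grip_width: 0.0296
[ 0.46031667 -0.21992415  0.26325081]
scene 455
eye 0.97 [295.0, 235.5]
side 124
eye 0.51 [305.3, 134.4]
-0.075 20 [-0.0969 -0.0932 -0.0918]
-0.065 59 [-0.0944 -0.0892 -0.0853]
-0.055 61 [-0.0878 -0.0838 -0.0788]
-0.045 61 [-0.0823 -0.0769 -0.073 ]
-0.035 82 [-0.0745 -0.0695  0.0186]
-0.025 179 [-0.0685  0.029   0.0572]
0.025 89 [-0.0472  0.0248  0.0566]
0.035 19 [-0.0378  0.0121  0.0199]
0.045 7 [-0.0348 -0.0294 -0.0015]
0.055 2 [-0.0314 -0.0296 -0.0279]
[ 0.4603 -0.2198  0.263 ]
```

View pics/ov31.png

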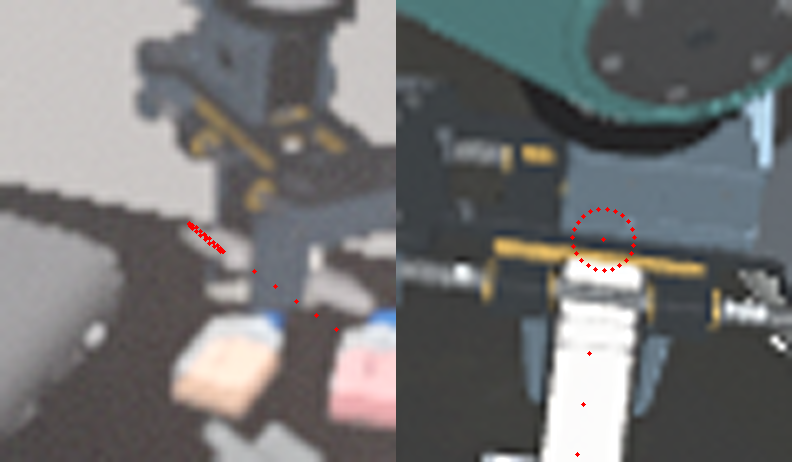

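```bash
python3 -m creep '[-0.004,-0.005,-0.03,0,0,0,-0.03,0,0,0,-0.02,0,0,0,-0.01,0,0,0,0,0,0,0,0,0]'; python3 -m creep '[0,0,-0.005,0,0,0,0,0]'; python3 -m creep '[0,0,-0.005,0,0,0,0,0]'; python3 -m creep '[0,0,-0.003,0,0,0,0,0]'; python3 tilt.py paddle_short;  python3 - <<'E'
import cv2
a=cv2.imread('pics/t_side.png')[180:400,380:600];b=cv2.imread('pics/t_scene.png')[300:520,340:560]
import numpy as np
cv2.imwrite('pics/c32.png',cv2.resize(np.hstack([a,b]),None,fx=1.8,fy=1.8))
E
```

```text
t: 56.83
eef_pos: [0.4565, -0.2248, 0.1732]
orientation: [[-0.0, -0.707, 0.707], [0.0, 0.707, 0.707], [-1.0, 0.0, -0.0]]
force: [-0.2, -0.4, -0.4]
grip_width: 0.0298
t: 57.0
eef_pos: [0.4567, -0.2249, 0.1685]
orientation: [[0.001, -0.708, 0.707], [-0.001, 0.707, 0.708], [-1.0, -0.001, 0.0]]
force: [-0.5, 0.1, -0.2]
grip_width: 0.0298
t: 57.17
eef_pos: [0.4563, -0.2247, 0.1628]
orientation: [[0.0, -0.708, 0.707], [-0.0, 0.707, 0.708], [-1.0, -0.0, 0.0]]
force: [-0.0, -0.3, -0.8]
grip_width: 0.0299
t: 57.33
eef_pos: [0.4562, -0.2246, 0.1596]
orientation: [[-0.0, -0.708, 0.707], [0.0, 0.707, 0.708], [-1.0, 0.0, -0.0]]
force: [-0.3, 0.9, -0.3]
grip_width: 0.0299
[ 0.45619114 -0.22463297  0.15962199]
scene 396
eye 0.96 [293.1, 259.3]
side 152
eye 0.58 [303.9, 156.3]
-0.075 12 [-0.0979 -0.094  -0.0903]
-0.065 84 [-0.1231 -0.0916 -0.0856]
-0.055 55 [-0.121  -0.0837 -0.0788]
-0.045 63 [-0.1241 -0.0785 -0.0727]
-0.035 86 [-0.1326 -0.0701  0.0184]
-0.025 139 [-0.1022  0.0253  0.0561]
0.025 81 [-0.0803  0.0264  0.0577]
0.035 21 [-0.064   0.0101  0.0193]
0.045 7 [-0.0298 -0.0263 -0.0241]
```

View pics/c32.png

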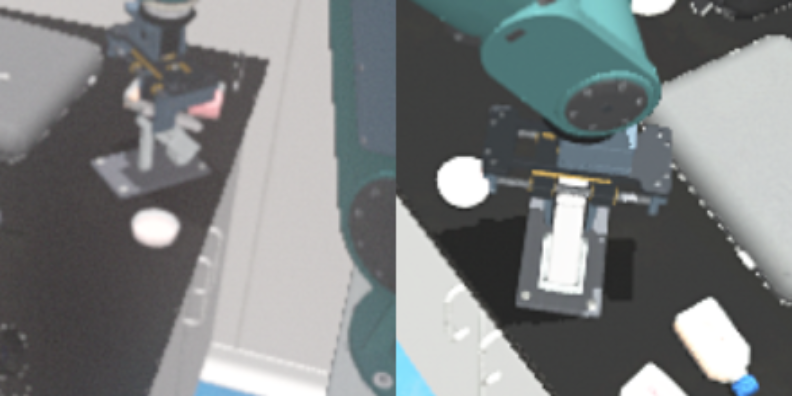

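```bash
python3 -m creep '[0,0,-0.002,0,0,0,0,0]'; python3 -m creep '[0,0,-0.002,0,0,0,0,0]';python3 -m creep '[0,0,-0.002,0,0,0,0,0]'
```

```text
t: 57.7
eef_pos: [0.4562, -0.2246, 0.1577]
orientation: [[-0.0, -0.708, 0.707], [0.0, 0.707, 0.708], [-1.0, 0.0, -0.0]]
force: [-0.3, 0.2, -0.6]
grip_width: 0.0298
t: 57.87
eef_pos: [0.4562, -0.2246, 0.1556]
orientation: [[-0.0, -0.708, 0.707], [0.0, 0.707, 0.708], [-1.0, 0.0, -0.0]]
force: [0.5, -0.4, -0.7]
grip_width: 0.0299
t: 58.03
eef_pos: [0.4562, -0.2246, 0.1536]
orientation: [[-0.0, -0.708, 0.707], [0.0, 0.707, 0.708], [-1.0, 0.0, -0.0]]
force: [0.2, -0.7, -0.8]
grip_width: 0.0297
```

```bash
python3 -m creep '[0,0,-0.002,0,0,0,0,0]'; python3 -m creep '[0,0,-0.002,0,0,0,0,0]';python3 -m creep '[0,0,-0.001,0,0,0,0,0]'
```

```text
t: 58.2
eef_pos: [0.4562, -0.2246, 0.1516]
orientation: [[-0.0, -0.708, 0.706], [0.0, 0.706, 0.708], [-1.0, 0.0, -0.0]]
force: [-0.1, 0.1, -0.3]
grip_width: 0.0294
t: 58.37
eef_pos: [0.4566, -0.2249, 0.1503]
orientation: [[0.0, -0.708, 0.706], [-0.0, 0.706, 0.708], [-1.0, -0.001, 0.0]]
force: [-3.8, -0.5, 9.2]
grip_width: 0.0298
t: 58.53
eef_pos: [0.4568, -0.225, 0.1496]
orientation: [[0.001, -0.708, 0.707], [-0.001, 0.707, 0.708], [-1.0, -0.001, 0.0]]
force: [-4.6, -0.5, 14.5]
grip_width: 0.0299
```

```bash
python3 -m creep '[0,0,-0.002,0,0,0,0,0]'; python3 -m creep '[0,0,-0.001,0,0,0,0,0]'; python3 tilt.py paddle_short;  python3 - <<'E'
import cv2
a=cv2.imread('pics/t_side.png')[180:400,380:600];b=cv2.imread('pics/t_scene.png')[300:520,340:560]
import numpy as np
cv2.imwrite('pics/c33.png',cv2.resize(np.hstack([a,b]),None,fx=1.8,fy=1.8))
E
```

```text
t: 58.7
eef_pos: [0.4571, -0.2252, 0.1478]
orientation: [[0.002, -0.708, 0.707], [-0.001, 0.707, 0.708], [-1.0, -0.002, 0.0]]
force: [-2.8, -1.0, 14.2]
grip_width: 0.0296
t: 58.87
eef_pos: [0.4572, -0.2253, 0.1469]
orientation: [[0.002, -0.708, 0.707], [-0.001, 0.707, 0.708], [-1.0, -0.002, 0.0]]
force: [-3.7, -0.8, 16.9]
grip_width: 0.0295
[ 0.45717826 -0.2253052   0.14692294]
scene 375
eye 0.73 [291.9, 262.1]
side 133
eye 0.42 [304.2, 161.0]
-0.075 3 [-0.0946 -0.0943 -0.0943]
-0.065 65 [-0.1116 -0.0932 -0.0877]
-0.055 52 [-0.091  -0.0855 -0.0806]
-0.045 57 [-0.1099 -0.079  -0.0736]
-0.035 86 [-0.1181 -0.0701  0.019 ]
-0.025 143 [-0.07    0.0254  0.0575]
0.025 73 [-0.0616  0.0285  0.0553]
0.035 22 [-0.0292  0.0137  0.0222]
0.045 7 [-0.0259 -0.021  -0.0193]
```

View pics/c33.png

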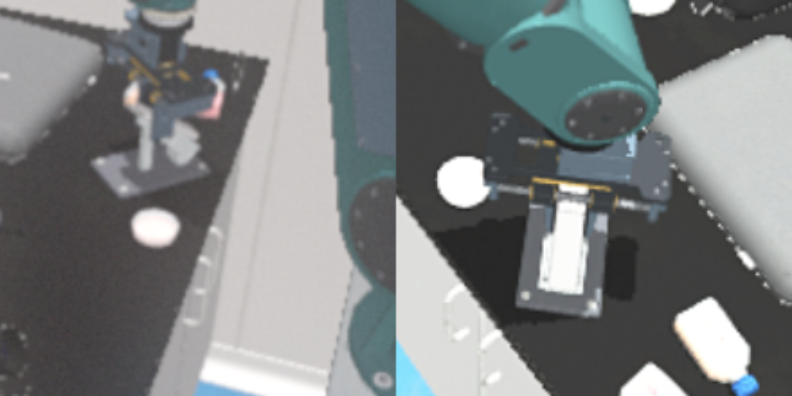

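```bash
python3 -m creep '[0,0,-0.002,0,0,0,0,0]'; python3 -m creep '[0,0,-0.002,0,0,0,0,0]';python3 tilt.py paddle_short
```

```text
t: 59.23
eef_pos: [0.4574, -0.2255, 0.1451]
orientation: [[0.002, -0.708, 0.706], [-0.002, 0.706, 0.708], [-1.0, -0.003, 0.0]]
force: [-4.4, -2.7, 18.7]
grip_width: 0.0297
t: 59.4
eef_pos: [0.4577, -0.2258, 0.1437]
orientation: [[0.003, -0.708, 0.706], [-0.002, 0.706, 0.708], [-1.0, -0.003, 0.0]]
force: [-6.0, -4.5, 28.8]
grip_width: 0.0298
[ 0.45770396 -0.22584911  0.14372666]
scene 371
eye 0.67 [293.8, 262.7]
side 122
eye 0.42 [303.2, 159.7]
-0.065 64 [-0.1062 -0.0934 -0.0884]
-0.055 51 [-0.0926 -0.0857 -0.08  ]
-0.045 60 [-0.1057 -0.078  -0.0717]
-0.035 85 [-0.1042 -0.068   0.0186]
-0.025 139 [-0.0706  0.0275  0.0583]
0.025 71 [-0.0624  0.023   0.0551]
0.035 18 [-0.0312  0.0112  0.0182]
0.045 5 [-0.0191 -0.0168 -0.0154]
```

```bash
python3 -m creep '[0,0,0.001,0,0,0,0,0]'; python3 -m creep '[0,0,0,0,0,0,0,0,0,0,0,0,0,0,0,0,0,0,0,0,0,0,0,0]' -0.1;python3 tilt.py paddle_short
python3 - <<'E'
import cv2
a=cv2.imread('pics/t_side.png')[180:400,380:600];b=cv2.imread('pics/t_scene.png')[300:520,340:560]
import numpy as np
cv2.imwrite('pics/c34.png',cv2.resize(np.hstack([a,b]),None,fx=1.8,fy=1.8))
E
```

```text
t: 59.77
eef_pos: [0.4573, -0.2255, 0.1439]
orientation: [[0.002, -0.708, 0.707], [-0.002, 0.707, 0.708], [-1.0, -0.003, 0.0]]
force: [-1.3, -4.5, 13.3]
grip_width: 0.0298
t: 60.27
eef_pos: [0.4562, -0.2246, 0.1428]
orientation: [[-0.0, -0.708, 0.706], [0.0, 0.706, 0.708], [-1.0, 0.0, -0.0]]
force: [-0.1, -0.1, -0.3]
grip_width: 0.0505
[ 0.45623041 -0.22462051  0.14277121]
scene 552
eye 0.6 [290.4, 289.2]
side 134
eye 0.27 [241.9, 303.6]
-0.115 43 [-0.1222 -0.1192 -0.1158]
-0.105 52 [-0.1176 -0.1138 -0.1087]
-0.095 45 [-0.1152 -0.1079 -0.104 ]
-0.085 51 [-0.1078 -0.1035 -0.0996]
-0.075 53 [-0.1033 -0.0978 -0.0916]
-0.065 51 [-0.1024 -0.0917 -0.0884]
-0.055 47 [-0.0907 -0.0867 -0.0824]
-0.045 55 [-0.1066 -0.0809 -0.0761]
-0.035 61 [-0.1201 -0.0774  0.0184]
-0.025 146 [-0.0913  0.028   0.0585]
0.025 60 [-0.0733  0.0322  0.0541]
0.035 14 [-0.0119  0.0142  0.0195]
0.045 1 [0.0185 0.0185 0.0185]
```

View pics/c34.png

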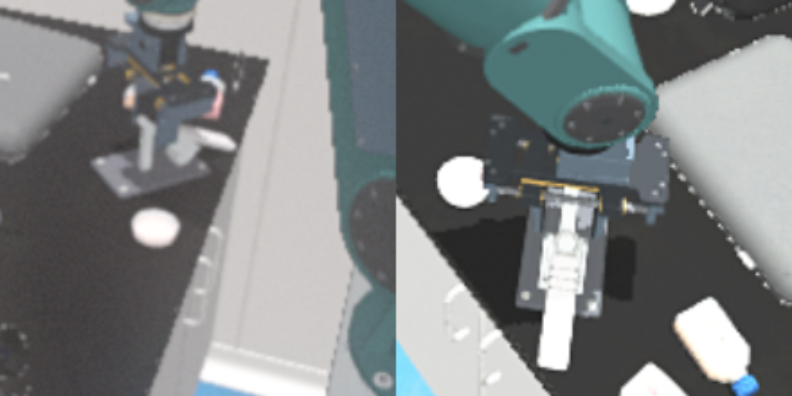

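Run:
```python
from h import *
st=state();P=np.array(st['eef_pos']);R=np.array(st['orientation']);print(st['t'],st['joints'].round(3))
f=grab_frame('scene');c=cam(f);save(f,'x.png');im=cv2.imread('pics/x.png');cv2.imwrite('pics/sc35.png',cv2.resize(im[200:350,220:420],(800,600),interpolation=cv2.INTER_CUBIC))
f=grab_frame('wrist');save(f,'w35.png',1.5);c=cam(f,st)
for r in regions_of(f,'paddle_short')[:2]:
    p=pts(c,f,r['pixels']);print(r['p'],r['uv'],len(p),p.mean(0).round(4))
    q=(p-P)@R
    for lo in np.arange(-.14,.03,.01):
        m=(q[:,2]>=lo)&(q[:,2]<lo+.01)
        if m.sum()>3: print(round(lo+.005,3),m.sum(),'y',q[m,1].min().round(4),q[m,1].max().round(4),'z',np.median(p[m,2]).round(4))
```

```text
60.4667 [-0.503  0.326  2.167 -0.     0.648 -2.86 ]
0.86 [255.2, 113.8] 8219 [ 0.4021 -0.2817  0.0437]
-0.135 460 y -0.0177 0.0142 z 0.0139
-0.125 646 y -0.0169 0.0127 z 0.0188
-0.115 660 y -0.0167 0.0125 z 0.0244
-0.105 691 y -0.0164 0.013 z 0.03
-0.095 711 y -0.017 0.0129 z 0.0355
-0.085 760 y -0.0167 0.0128 z 0.0409
-0.075 765 y -0.0199 0.0161 z 0.0464
-0.065 834 y -0.02 0.0157 z 0.0519
-0.055 827 y -0.0171 0.0129 z 0.0576
-0.045 816 y -0.0184 0.0126 z 0.063
-0.035 468 y -0.0155 0.012 z 0.0635
-0.025 358 y -0.0174 0.0125 z 0.0702
-0.015 217 y -0.013 0.0093 z 0.0735
```

View pics/sc35.png

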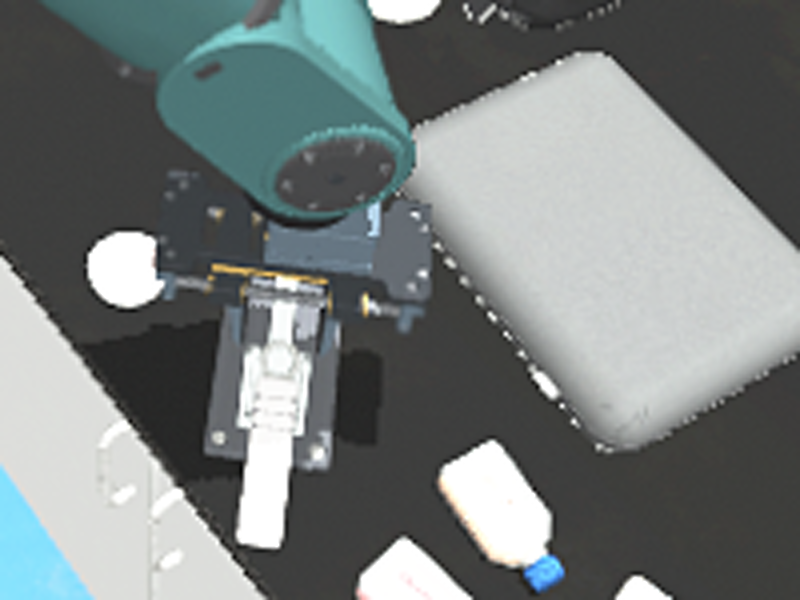

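View pics/w35.png

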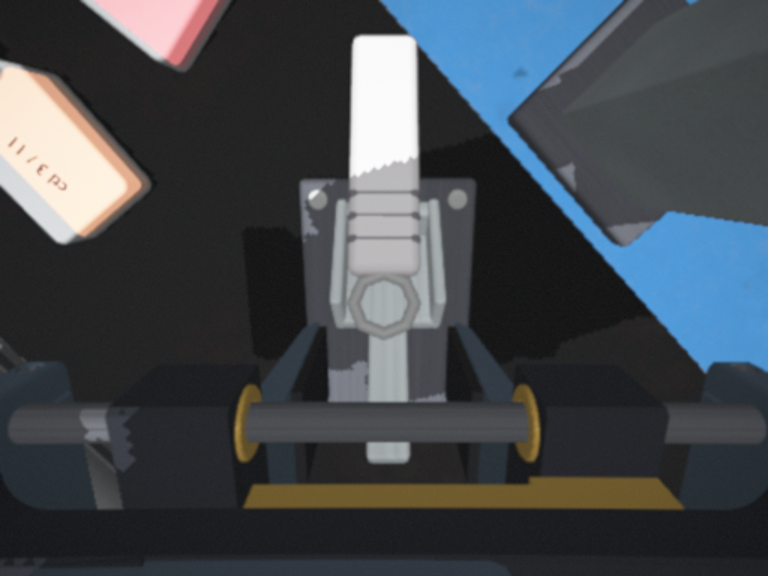

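```bash
python3 -m creep '[0,0,0.03,0,-0.015,-0.016,0.01,0,-0.015,-0.016,0,0,-0.015,-0.016,0,0,-0.0155,-0.0153,-0.01,0,0,0,-0.03,0,0,0,0,0,0,0,0,0]'
python3 - <<'E'
from h import *
st=state();P=np.array(st['eef_pos']);R=np.array(st['orientation']);print(P,st['joints'].round(3))
f=grab_frame('wrist');save(f,'w36.png',1);c=cam(f,st)
for r in regions_of(f,'paddle_short')[:1]:
    p=pts(c,f,r['pixels']);print(r['p'],r['uv'],len(p),p.mean(0).round(4))
    q=(p-P)@R
    for lo in np.arange(-.08,.1,.01):
        m=(q[:,2]>=lo)&(q[:,2]<lo+.01)
        if m.sum()>3: print(round(lo+.005,3),m.sum(),'y',q[m,1].min().round(4),q[m,1].max().round(4),'z',np.median(p[m,2]).round(4))
E
```

```text
t: 61.28
eef_pos: [0.3952, -0.2875, 0.1423]
orientation: [[-0.002, -0.707, 0.707], [0.002, 0.707, 0.707], [-1.0, 0.003, -0.0]]
force: [-0.0, -1.0, 1.8]
grip_width: 0.0501
[ 0.39519507 -0.28753148  0.14226526] [-0.677  0.303  2.205  0.     0.637 -3.033]
0.96 [255.1, 220.5] 5404 [ 0.3938 -0.2898  0.0373]
-0.045 557 y -0.0158 0.0138 z 0.0144
-0.035 559 y -0.0156 0.0155 z 0.02
-0.025 593 y -0.0155 0.0157 z 0.0254
-0.015 601 y -0.0161 0.0157 z 0.0311
-0.005 640 y -0.0159 0.0161 z 0.0366
0.005 670 y -0.0192 0.0172 z 0.0421
0.015 681 y -0.0192 0.0136 z 0.0478
0.025 319 y -0.0153 0.0134 z 0.0518
0.045 510 y -0.0156 0.0136 z 0.0633
0.055 261 y -0.0167 0.0148 z 0.0643
0.065 11 y -0.0083 0.013 z 0.053
```

View pics/w36.png

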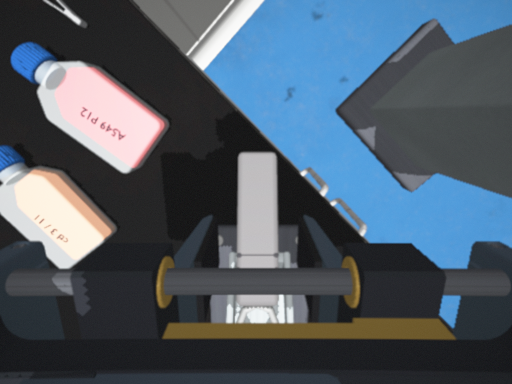

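```bash
python3 -m creep '[0,0,-0.02,0,0,0,-0.015,0,0,0,-0.008,0,0,0,0,0]'; python3 -m creep '[0,0,0,0,0,0,0,0,0,0,0,0,0,0,0,0,0,0,0,0]' 1; python3 -m creep '[0,0,0.03,0,0,0,0.04,0,0.01,0.01,0.04,0,0.01,0.01,0.04,0,0.01,0.01,0,0,0,0,0,0,0,0,0,0]';python3 tilt.py paddle_short
```

```text
t: 61.72
eef_pos: [0.3959, -0.2875, 0.0995]
orientation: [[-0.001, -0.708, 0.706], [0.001, 0.706, 0.708], [-1.0, 0.001, -0.0]]
force: [0.1, 0.8, 0.5]
grip_width: 0.0504
t: 62.13
eef_pos: [0.3962, -0.2883, 0.1005]
orientation: [[0.001, -0.708, 0.706], [-0.001, 0.706, 0.708], [-1.0, -0.001, 0.0]]
force: [-0.4, 1.2, 6.9]
grip_width: 0.0295
t: 62.72
eef_pos: [0.4254, -0.258, 0.2485]
orientation: [[0.0, -0.709, 0.706], [-0.0, 0.706, 0.709], [-1.0, -0.0, -0.0]]
force: [0.0, -0.2, -1.0]
grip_width: 0.0297
[ 0.42535549 -0.25799788  0.24852952]
scene 342
side 169
eye 0.61 [309.4, 137.5]
-0.055 1 [-0.0981 -0.0981 -0.0981]
-0.045 62 [-0.0924 -0.087  -0.0835]
-0.035 97 [-0.085  -0.0794  0.019 ]
-0.025 166 [-0.0787  0.0293  0.0577]
0.025 92 [-0.0549  0.0209  0.0533]
0.035 22 [-0.1722  0.0077  0.0162]
0.045 13 [-0.1757 -0.0434 -0.0383]
0.055 22 [-0.1757 -0.1589 -0.038 ]
0.065 26 [-0.1762 -0.1545 -0.0319]
0.075 10 [-0.1561 -0.1523 -0.0325]
```

View pics/t_scene.png

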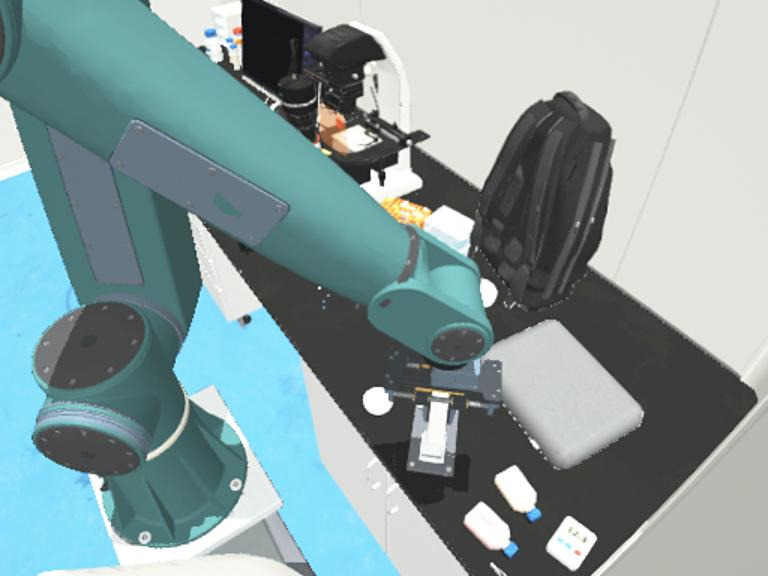

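```bash
python3 -m creep '[0.002,0.009,0,-7,0.002,0.009,0,-7,0.002,0.009,0,-7,0.002,0.009,0,-7,0.002,0.009,0,-7,0.002,0.009,0,-7,0.002,0.009,0,-7,0,0.009,0,-7]'; python3 -m creep '[0,0,0,-7,0,0,0,-7,0,0,0,-7,0,0,0,-7,0,0,-0.03,-6,0,0,-0.03,0,0,0,-0.01,0,0,0,0,0]'; python3 -m creep '[0,0,0,0,0,0,0,0]';python3 ov.py .068 30 .065 .14 ov37.png
```

```text
t: 63.58
eef_pos: [0.4391, -0.1862, 0.2476]
orientation: [[-0.001, 0.196, 0.981], [0.001, 0.981, -0.196], [-1.0, 0.0, -0.002]]
force: [-0.8, 0.4, -0.3]
grip_width: 0.0296
t: 64.25
eef_pos: [0.4378, -0.1859, 0.1759]
orientation: [[-0.005, 0.706, 0.708], [0.002, 0.708, -0.706], [-1.0, -0.002, -0.005]]
force: [-1.2, 0.7, -1.1]
grip_width: 0.0298
t: 64.42
eef_pos: [0.4399, -0.1867, 0.1795]
orientation: [[0.001, 0.706, 0.708], [-0.0, 0.708, -0.706], [-1.0, 0.0, 0.001]]
force: [-0.2, -0.2, 0.1]
grip_width: 0.0294
[ 0.4399 -0.1867  0.1795]
```

View pics/ov37.png

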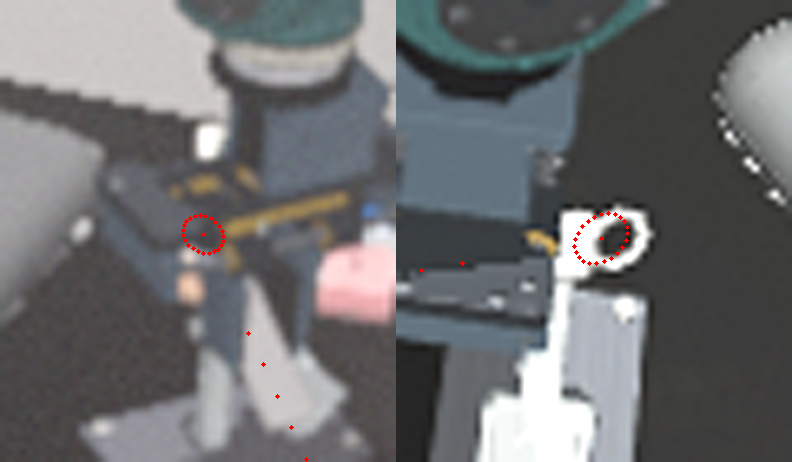

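```bash
python3 -m creep '[0,0,-0.012,0,0,0,-0.008,0,0,0,-0.006,0,0,0,0,0]'; python3 -m creep '[0.001,-0.001,-0.004,0,0.001,-0.001,-0.004,0,0,0,0,0]';python3 -m creep '[0.001,-0.001,-0.003,0,0.001,-0.001,-0.003,0,0,0,0,0]';python3 ov.py .06 45 .071 .14 ov38.png
```

```text
t: 64.85
eef_pos: [0.4395, -0.1863, 0.1522]
orientation: [[-0.0, 0.706, 0.708], [0.0, 0.708, -0.706], [-1.0, 0.0, -0.0]]
force: [-1.6, 1.8, 0.7]
grip_width: 0.03
t: 65.1
eef_pos: [0.4417, -0.1885, 0.1446]
orientation: [[0.0, 0.706, 0.708], [-0.0, 0.708, -0.706], [-1.0, 0.0, 0.0]]
force: [-1.9, 2.1, 5.8]
grip_width: 0.0301
t: 65.35
eef_pos: [0.4438, -0.1905, 0.1389]
orientation: [[0.0, 0.706, 0.708], [-0.0, 0.708, -0.706], [-1.0, 0.0, 0.0]]
force: [-2.2, 3.7, 8.1]
grip_width: 0.0296
[ 0.4438 -0.1905  0.1389]
```

View pics/ov38.png

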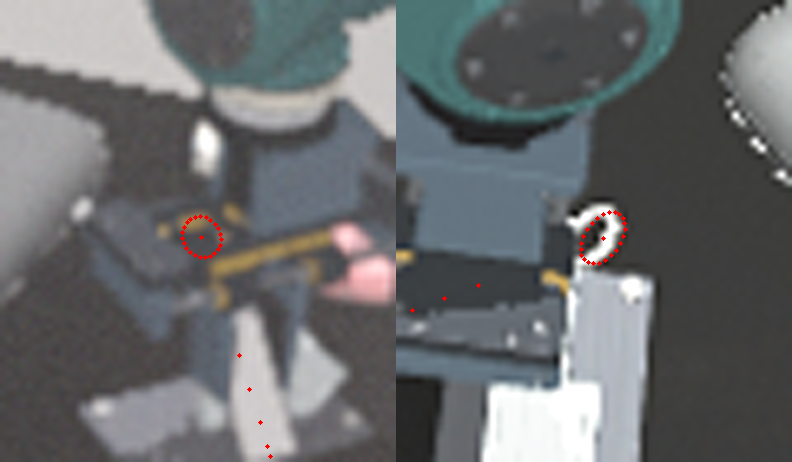

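```bash
python3 -m creep '[0.001,-0.001,-0.002,0,0,0,0,0]'; python3 -m creep '[-0.003,0.003,0.02,0,-0.001,0.001,0.04,0,0,0,0.04,0,0.001,-0.004,0.03,0,0.001,-0.005,0,7,0.001,-0.005,0,7,0.001,-0.005,0,7,0.001,-0.005,0,7]';  python3 -m creep '[0.001,-0.005,0,7,0.001,-0.005,0,7,0,-0.005,0,7,0,-0.005,0,7,0,0,0,7,0,0,0,7,0,0,0,7,0,0,0,7]'; python3 -m creep '[0,0,0,6,0,0,0,0,0,0,0,0]'; python3 tilt.py paddle_short;python3 ov.py .060 45 .068 .14 ov39.png
```

```text
t: 65.62
eef_pos: [0.4447, -0.1914, 0.137]
orientation: [[0.0, 0.706, 0.708], [0.0, 0.708, -0.706], [-1.0, 0.0, 0.0]]
force: [-3.5, 3.2, 11.5]
grip_width: 0.0299
t: 66.28
eef_pos: [0.4455, -0.2116, 0.267]
orientation: [[0.001, 0.286, 0.958], [-0.0, 0.958, -0.286], [-1.0, -0.0, 0.001]]
force: [-0.3, 0.1, -0.1]
grip_width: 0.0301
t: 66.95
eef_pos: [0.4474, -0.2314, 0.2666]
orientation: [[0.0, -0.635, 0.773], [-0.0, 0.773, 0.635], [-1.0, -0.0, 0.0]]
force: [0.3, 0.3, -0.4]
grip_width: 0.0295
t: 67.2
eef_pos: [0.4474, -0.2313, 0.2666]
orientation: [[0.0, -0.705, 0.709], [-0.0, 0.709, 0.705], [-1.0, -0.0, 0.0]]
force: [0.1, -0.3, 0.1]
grip_width: 0.0297
[ 0.44744353 -0.23133558  0.26661639]
scene 300
side 127
eye 0.46 [223.0, 204.8]
-0.045 13 [-0.1016 -0.0988 -0.096 ]
-0.035 103 [-0.0977 -0.0886  0.0182]
-0.025 196 [-0.0854  0.027   0.0561]
0.025 64 [-0.1735  0.0353  0.0567]
0.035 41 [-0.1762 -0.021   0.0187]
0.045 6 [-0.0102 -0.0042  0.0092]
0.055 4 [-0.0016  0.0011  0.003 ]
[ 0.4474 -0.2313  0.2665]
```

View pics/ov39.png

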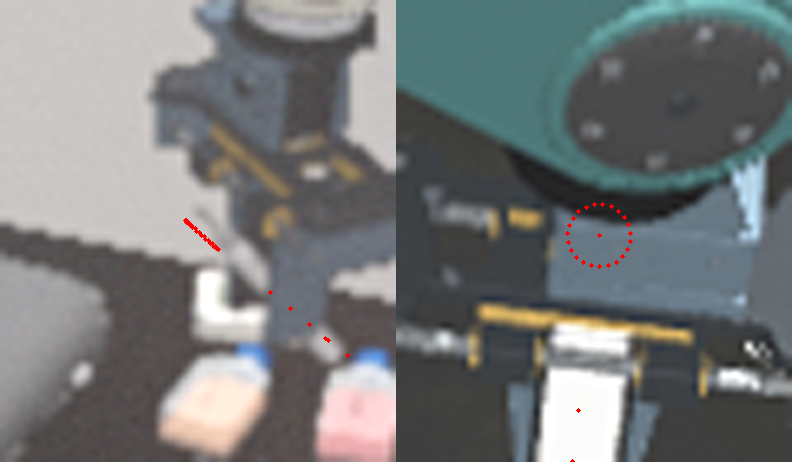

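Run:
```python
from h import *
st=state();P=np.array(st['eef_pos']);R=np.array(st['orientation']);print(P,st['joints'][5])
f=grab_frame('wrist');save(f,'w40.png',1.5);c=cam(f,st)
for r in regions_of(f,'paddle_short')[:1]:
    p=pts(c,f,r['pixels']);q=(p-P)@R;print(r['p'],r['uv'],len(p))
    for lo in np.arange(-.08,.03,.005):
        m=(q[:,2]>=lo)&(q[:,2]<lo+.005)
        if m.sum()>3: print(round(lo+.0025,4),m.sum(),'y',q[m,1].min().round(4),q[m,1].max().round(4),'h',-np.median(q[m,0]).round(4))
```

```text
[ 0.44744261 -0.23135223  0.26648026] -2.8792711811602536
0.75 [256.5, 236.0] 6237
-0.0425 171 y -0.0137 0.013 h -0.0971
-0.0375 412 y -0.0151 0.0138 h -0.0929
-0.0325 458 y -0.0156 0.0143 h -0.087
-0.0275 479 y -0.0152 0.014 h -0.0809
-0.0225 516 y -0.0156 0.0143 h -0.0749
-0.0175 571 y -0.0157 0.0144 h -0.0689
-0.0125 600 y -0.0155 0.0142 h -0.0629
-0.0075 648 y -0.0156 0.0136 h -0.057
-0.0025 708 y -0.0153 0.0143 h -0.0509
0.0025 75 y -0.0148 0.0143 h -0.0481
0.0075 61 y -0.0132 0.0109 h -0.0353
0.0125 929 y -0.0155 0.0142 h -0.0324
0.0175 607 y -0.0156 0.0142 h -0.0279
```

View pics/w40.png

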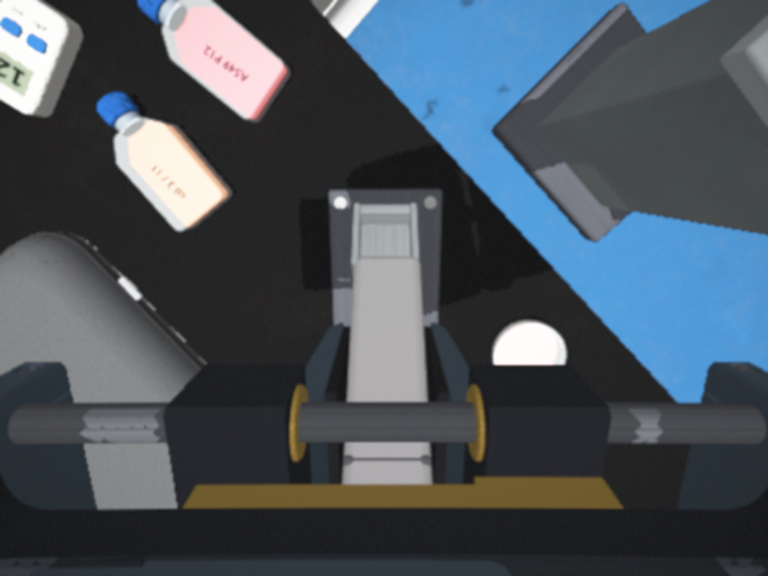

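```bash
python3 -m creep '[0.0005,-0.0012,-0.03,0,0,0,-0.035,0,0,0,-0.025,0,0,0,-0.015,0,0,0,0,0,0,0,0,0]'; python3 -m creep '[0,0,-0.006,0,0,0,-0.003,0,0,0,0,0,0,0,0,0]';cat > wq.py <<'E'
from h import *
import sys
st=state();P=np.array(st['eef_pos']);R=np.array(st['orientation'])
f=grab_frame('wrist');save(f,'wq.png',1.5);c=cam(f,st)
d=(P[:2]-[.4563,-.2250]);e=np.array([.7047,.7096]);n=np.array([-.7096,.7047]);print('TCP',P.round(4),"cradle x'",(d@e).round(4),"y'",(d@n).round(4))
for r in regions_of(f,sys.argv[1])[:1]:
    p=pts(c,f,r['pixels']);q=(p-P)@R;print(r['p'],r['uv'],len(p))
    s,h=q[:,2],-q[:,0]; m=np.ones(len(s),bool)
    m=(s<-.003)
    for _ in range(4):
        k=np.polyfit(s[m],h[m],1);m=(abs(h-np.polyval(k,s))<.003)&(s<.02)
    print('tilt',np.degrees(np.arctan(k[0])).round(1),'top at s=0',k[1].round(4),'smin',np.percentile(s[m],.5).round(4),'y',np.percentile(q[m,1],[1,99]).round(4))
    cp=(p[:,:2]-[.4563,-.2250]);print("plain end top corner cradle x'",np.percentile((cp@e)[m],.5).round(4),'z',np.percentile(p[m,2],.5).round(4))
E
python3 wq.py paddle_short
```

```text
t: 68.1
eef_pos: [0.4478, -0.2325, 0.1612]
orientation: [[-0.001, -0.707, 0.707], [0.001, 0.707, 0.707], [-1.0, 0.001, -0.0]]
force: [0.1, -0.6, -0.5]
grip_width: 0.0298
t: 68.43
eef_pos: [0.4481, -0.2327, 0.1529]
orientation: [[0.001, -0.708, 0.707], [-0.0, 0.707, 0.708], [-1.0, -0.001, 0.0]]
force: [0.2, -0.3, -0.8]
grip_width: 0.0297
TCP [ 0.4481 -0.2327  0.1529] cradle x' -0.0112 y' 0.0004
0.75 [255.5, 237.1] 6367
tilt 50.3 top at s=0 -0.0477 smin -0.0417 y [-0.0144  0.0132]
plain end top corner cradle x' -0.0529 z 0.0539
```

View pics/wq.png

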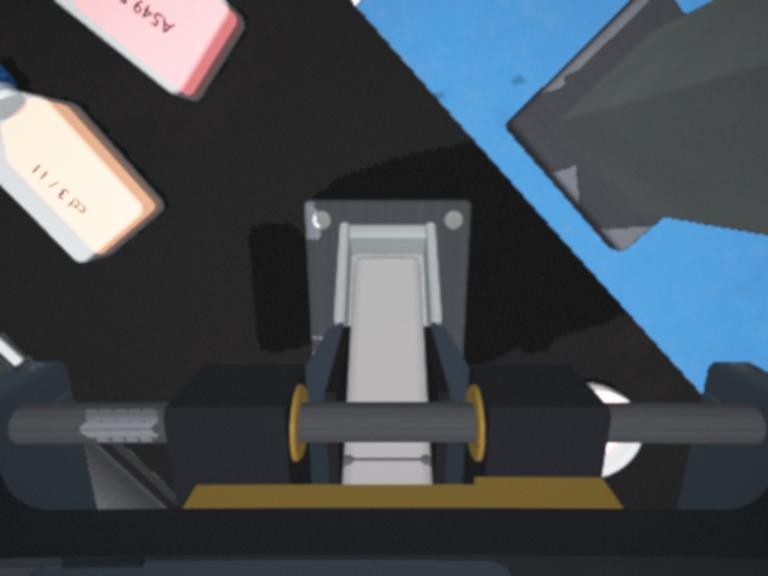

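```bash
python3 -m creep '[0,0,-0.002,0,0,0,0,0]'; python3 -m creep '[0,0,-0.001,0,0,0,0,0]'; python3 -m creep '[0,0,-0.001,0,0,0,0,0]'
```

```text
t: 68.7
eef_pos: [0.4483, -0.2327, 0.1507]
orientation: [[0.001, -0.708, 0.707], [-0.0, 0.707, 0.708], [-1.0, -0.001, 0.0]]
force: [0.5, -0.0, 4.8]
grip_width: 0.0298
t: 68.87
eef_pos: [0.4486, -0.2328, 0.1501]
orientation: [[0.001, -0.708, 0.707], [-0.0, 0.707, 0.708], [-1.0, -0.001, 0.0]]
force: [0.9, 2.7, 11.1]
grip_width: 0.0297
t: 69.03
eef_pos: [0.4488, -0.2328, 0.1494]
orientation: [[0.002, -0.708, 0.707], [-0.001, 0.707, 0.708], [-1.0, -0.001, 0.001]]
force: [0.2, 5.8, 16.6]
grip_width: 0.0298
```

```bash
python3 -m creep '[0,0,0.002,0,0,0,0,0]'; python3 -m creep '[0,0,0,0,0,0,0,0,0,0,0,0,0,0,0,0,0,0,0,0]' -0.1;  python3 wq.py paddle_short
```

```text
t: 69.2
eef_pos: [0.4483, -0.2326, 0.1509]
orientation: [[0.001, -0.708, 0.707], [-0.0, 0.707, 0.708], [-1.0, -0.001, 0.0]]
force: [1.7, 0.2, 2.7]
grip_width: 0.0296
t: 69.62
eef_pos: [0.4477, -0.2325, 0.1502]
orientation: [[-0.001, -0.708, 0.707], [0.0, 0.707, 0.708], [-1.0, 0.001, -0.0]]
force: [0.4, -0.3, 0.5]
grip_width: 0.0502
TCP [ 0.4477 -0.2325  0.1502] cradle x' -0.0114 y' 0.0008
0.56 [256.9, 231.3] 6024
tilt 45.0 top at s=0 -0.0645 smin -0.0446 y [-0.0151  0.0126]
plain end top corner cradle x' -0.056 z 0.0403
```

View pics/wq.png

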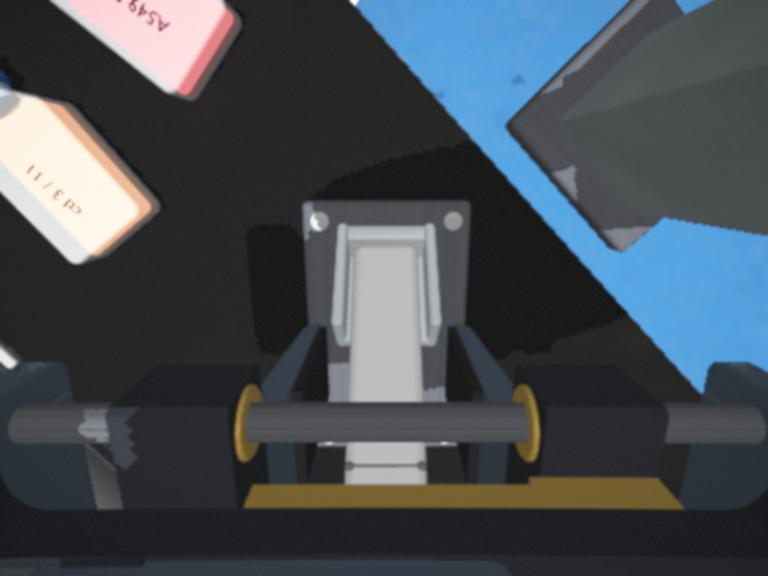

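```bash
python3 -m creep '[0,0,0,0,0,0,0,0,0,0,0,0,0,0,0,0]';  python3 wq.py paddle_short
```

```text
t: 70.05
eef_pos: [0.4479, -0.2325, 0.1505]
orientation: [[0.0, -0.708, 0.706], [-0.0, 0.706, 0.708], [-1.0, -0.0, -0.0]]
force: [0.2, 0.4, -0.0]
grip_width: 0.0502
TCP [ 0.4479 -0.2325  0.1505] cradle x' -0.0112 y' 0.0006
0.7 [257.1, 231.2] 6245
tilt 45.1 top at s=0 -0.0645 smin -0.0453 y [-0.0148  0.0129]
plain end top corner cradle x' -0.0565 z 0.0392
```

```bash
python3 -m creep '[0.003,0.003,0.003,0,0.003,0.003,0.003,0,0.003,0.003,0.003,0,0.003,0.003,0.003,0,0,0,0,0,0,0,0,0]'
python3 - <<'E'
from h import *
st=state();P=np.array(st['eef_pos']);R=np.array(st['orientation'])
f=grab_frame('wrist');save(f,'x.png');im=cv2.imread('pics/x.png');cv2.imwrite('pics/w41.png',cv2.resize(im[150:340,150:360],(735,665)))
l=[]
for k in ['scene','side']:
    f=grab_frame(k);c=cam(f);r=spot_point(f,'paddle_short_eye')
    if r: print(k,r[0]); o,d=ray(c,[r[0]['uv']]);l.append((o,d[0]))
if len(l)==2: X=tri(l);print(X,((X-P)@R).round(4))
E
python3 ov.py .067 45 .040 .14 ov42.png
```

```text
t: 70.65
eef_pos: [0.4603, -0.2203, 0.1627]
orientation: [[0.0, -0.708, 0.706], [-0.0, 0.706, 0.708], [-1.0, -0.001, 0.0]]
force: [-0.0, 0.4, -0.1]
grip_width: 0.0505
scene {'uv': [292.2, 262.7], 'p': 0.67}
side {'uv': [244.4, 303.7], 'p': 0.55}
[ 0.67580997  0.05879049 -0.45336423] [0.6161 0.0448 0.3498]
[ 0.4598 -0.2206  0.1623]
```

View pics/ov42.png

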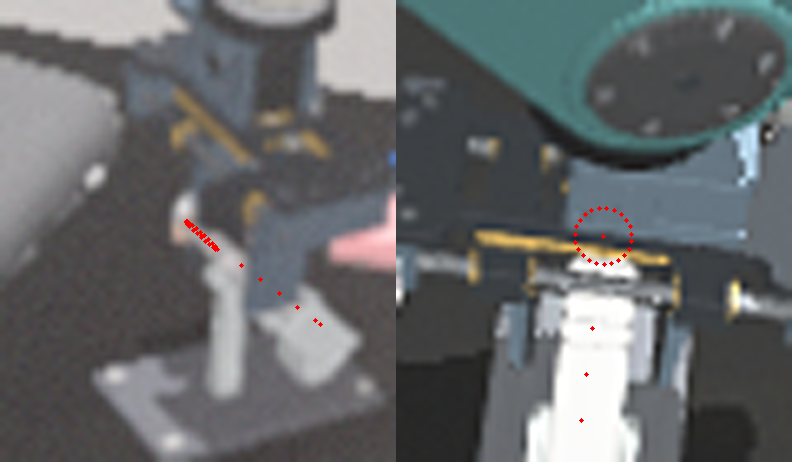

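View pics/w41.png

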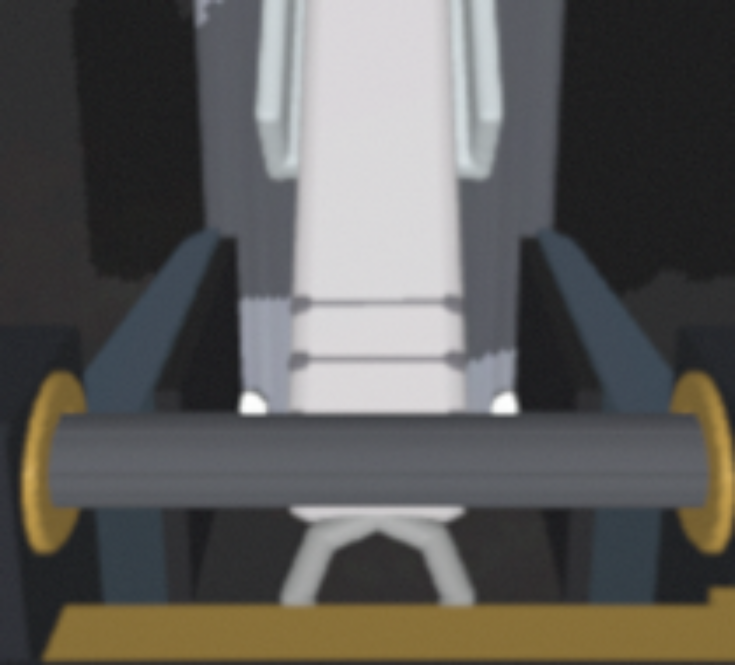

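```bash
python3 -m creep '[-0.0035,-0.0035,-0.005,0,0,0,0,0,0,0,0,0]'
python3 - <<'E'
from h import *
f=grab_frame('wrist');save(f,'x.png');im=cv2.imread('pics/x.png');cv2.imwrite('pics/w42.png',cv2.resize(im[250:330,200:320],(420,280),interpolation=cv2.INTER_CUBIC))
E
python3 -m creep '[0,0,0,0,0,0,0,0,0,0,0,0,0,0,0,0,0,0,0,0]' 1; python3 -m creep '[0.01,0.01,0.02,0,0.01,0.01,0.03,0,0,0,0.04,0,0,0,0.04,0,0,0,0,0,0,0,0,0]'; python3 wq.py paddle_short
```

```text
t: 71.25
eef_pos: [0.456, -0.2242, 0.157]
orientation: [[-0.001, -0.707, 0.707], [0.0, 0.707, 0.707], [-1.0, 0.001, -0.0]]
force: [0.2, 0.3, -0.1]
grip_width: 0.0502
t: 71.72
eef_pos: [0.4565, -0.2241, 0.1575]
orientation: [[0.0, -0.708, 0.707], [-0.0, 0.707, 0.708], [-1.0, -0.0, 0.0]]
force: [-0.9, 0.6, 0.1]
grip_width: 0.0297
t: 72.22
eef_pos: [0.4773, -0.2043, 0.2897]
orientation: [[0.004, -0.708, 0.706], [-0.002, 0.706, 0.708], [-1.0, -0.004, 0.001]]
force: [-0.3, -0.1, -0.4]
grip_width: 0.0297
TCP [ 0.4773 -0.2043  0.2897] cradle x' 0.0294 y' -0.0003
0.56 [255.9, 223.9] 7104
tilt 45.0 top at s=0 -0.0597 smin -0.0572 y [-0.0147  0.0134]
plain end top corner cradle x' -0.0276 z 0.1717
```

View pics/w42.png

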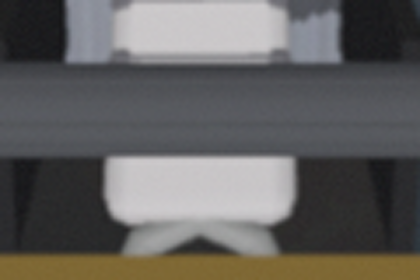

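Run:
```python
from h import *
for k in ['scene','side']:
    f=grab_frame(k);c=cam(f);p=pts(c,f,np.ones((384,512),bool))
    m=(p[:,0]>.48)&(p[:,0]<.76)&(p[:,1]>.17)&(p[:,1]<.46)&(p[:,2]>.1)
    q=p[m];print(k,len(q))
    for y in np.arange(.17,.46,.03):
        r=q[(q[:,1]>=y)&(q[:,1]<y+.03)]
        if len(r): print(round(y,2),len(r),r.min(0).round(3),r.max(0).round(3))
```

```text
scene 13
0.44 13 [0.698 0.447 0.291] [0.705 0.459 0.327]
side 145
0.29 145 [0.588 0.294 0.1  ] [0.658 0.312 0.184]
```

```bash
python3 -m creep '[0.003,0.036,0,-6.4,0.003,0.037,0,-6.4,0.003,0.037,0,-6.4,0.003,0.037,0,-6.4,0.003,0.037,0,-6.4,0.003,0.037,0,-6.4,0.003,0.037,0,-6,0.003,0.037,0,0]'; python3 -m creep '[0.003,0.037,0,0,0.003,0.038,0,0,0.003,0.038,0,0,0.003,0.038,0,0,0.005,0.035,0,0,0.005,0.02,-0.01,0,0.007,0,-0.03,0,0.007,0,-0.02,0]';python3 -m creep '[0.005,0,-0.01,0,0,0,0,0,0,0,0,0]'; python3 look.py l43.png;python3 ov.py .067 45 .042 .14 ov43.png
```

```text
t: 73.08
eef_pos: [0.4996, 0.0901, 0.2862]
orientation: [[-0.002, -0.012, 1.0], [-0.0, 1.0, 0.012], [-1.0, -0.0, -0.002]]
force: [0.5, -0.9, -0.3]
grip_width: 0.0297
t: 73.75
eef_pos: [0.5356, 0.2954, 0.2245]
orientation: [[-0.002, -0.021, 1.0], [-0.001, 1.0, 0.021], [-1.0, -0.001, -0.002]]
force: [-0.2, -0.6, -1.3]
grip_width: 0.0298
t: 74.0
eef_pos: [0.5412, 0.294, 0.2169]
orientation: [[-0.002, -0.018, 1.0], [-0.001, 1.0, 0.018], [-1.0, -0.001, -0.002]]
force: [0.5, 0.0, -0.6]
grip_width: 0.0298
[0.5416 0.2944 0.2186]
```

View pics/l43.png

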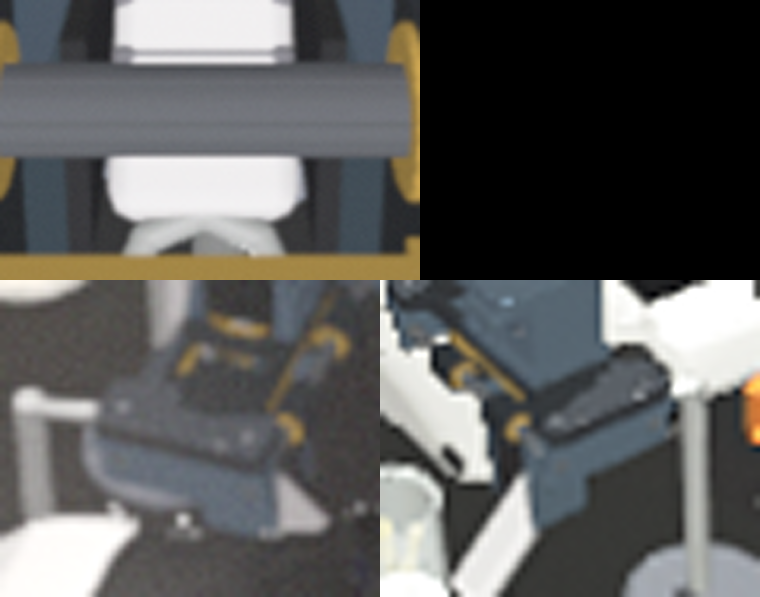

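View pics/ov43.png

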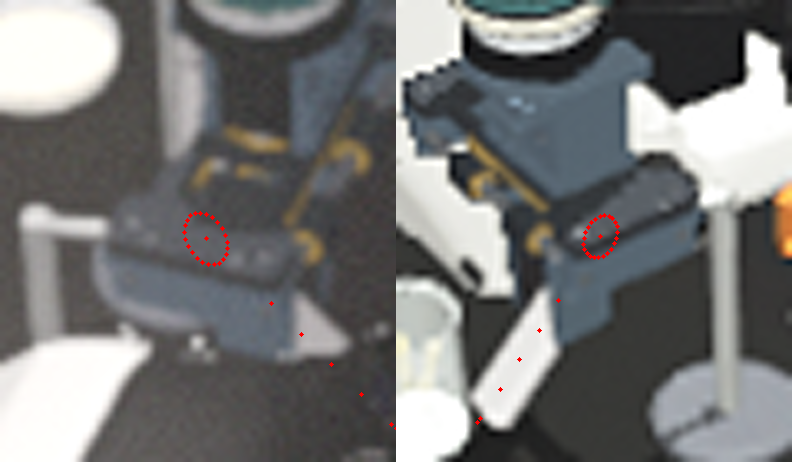

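```bash
python3 -m creep '[0.006,0.002,-0.002,0,0.006,0,0,0,0,0,0,0]'; python3 -m creep '[0.004,0,0,0,0,0,0,0]'; python3 look.py l44.png
```

```text
t: 74.5
eef_pos: [0.5546, 0.2966, 0.2158]
orientation: [[0.001, -0.019, 1.0], [0.0, 1.0, 0.019], [-1.0, 0.0, 0.001]]
force: [-0.1, -0.3, -0.3]
grip_width: 0.0299
t: 74.67
eef_pos: [0.558, 0.2964, 0.2155]
orientation: [[0.0, -0.019, 1.0], [0.0, 1.0, 0.019], [-1.0, 0.0, 0.0]]
force: [0.8, -0.1, -0.6]
grip_width: 0.0295
```

View pics/l44.png

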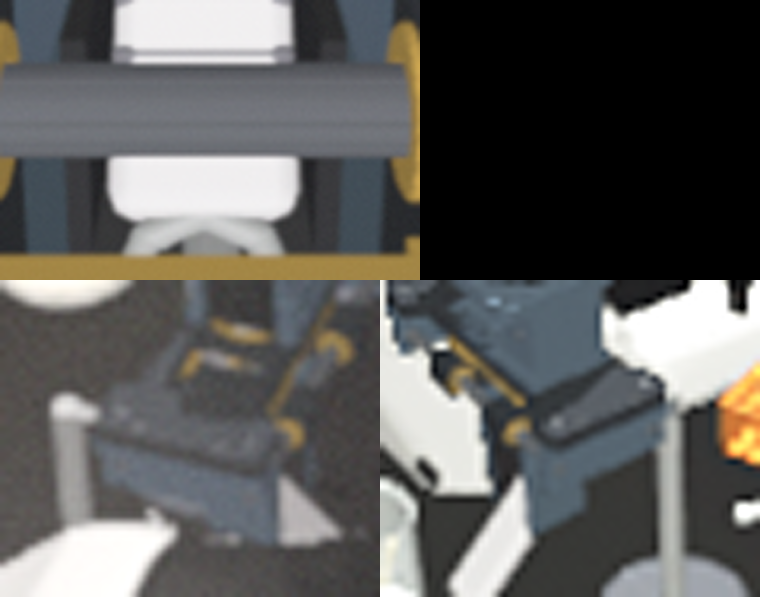

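```bash
python3 -m creep '[0.004,0.0005,0,0,0,0,0,0]'; python3 -m creep '[0.004,0,0,0,0,0,0,0]';python3 -m creep '[0.003,0,0,0,0,0,0,0]'; python3 look.py l45.png
```

```text
t: 74.98
eef_pos: [0.5618, 0.297, 0.2156]
orientation: [[0.0, -0.019, 1.0], [0.0, 1.0, 0.019], [-1.0, 0.0, 0.0]]
force: [0.7, -0.5, 0.4]
grip_width: 0.0296
t: 75.15
eef_pos: [0.565, 0.2966, 0.2147]
orientation: [[-0.002, -0.019, 1.0], [-0.001, 1.0, 0.019], [-1.0, -0.001, -0.002]]
force: [-0.6, -1.8, -7.4]
grip_width: 0.0297
t: 75.32
eef_pos: [0.5678, 0.2965, 0.2143]
orientation: [[-0.002, -0.019, 1.0], [-0.001, 1.0, 0.019], [-1.0, -0.001, -0.002]]
force: [1.4, -0.5, -14.1]
grip_width: 0.0294
```

View pics/l45.png

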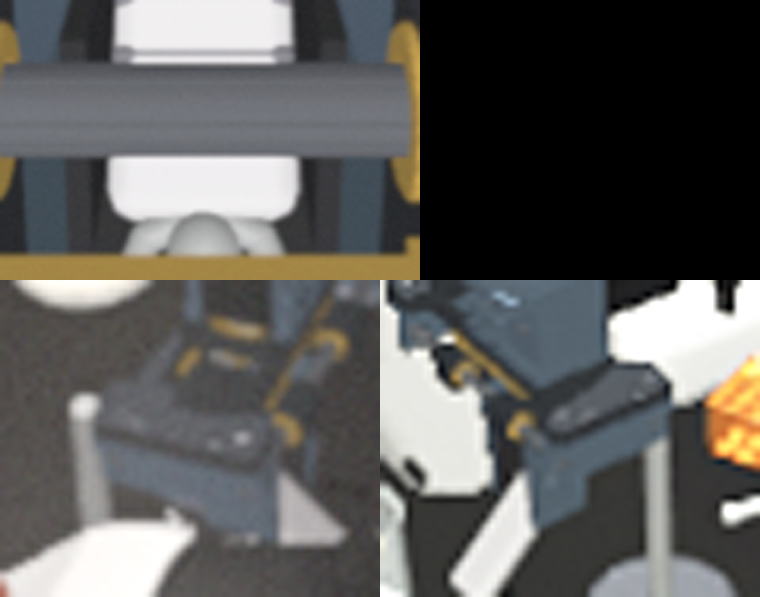

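```bash
python3 -m creep '[0,0,-0.001,0,0,0,0,0]'; python3 -m creep '[0,0,-0.001,0,0,0,0,0]';python3 -m creep '[0,0,-0.001,0,0,0,0,0]'
```

```text
t: 75.63
eef_pos: [0.5679, 0.2967, 0.2141]
orientation: [[-0.001, -0.019, 1.0], [-0.001, 1.0, 0.019], [-1.0, -0.001, -0.001]]
force: [-2.9, -2.8, -14.1]
grip_width: 0.0297
t: 75.8
eef_pos: [0.5684, 0.297, 0.2137]
orientation: [[0.0, -0.019, 1.0], [0.0, 1.0, 0.019], [-1.0, 0.0, 0.0]]
force: [-2.9, -2.1, -7.6]
grip_width: 0.0301
t: 75.97
eef_pos: [0.5689, 0.2973, 0.2131]
orientation: [[0.002, -0.019, 1.0], [0.001, 1.0, 0.019], [-1.0, 0.001, 0.002]]
force: [-0.8, 0.7, -4.3]
grip_width: 0.0298
```

```bash
python3 -m creep '[0,0,-0.001,0,0,0,0,0]'; python3 -m creep '[0.003,0,-0.0005,0,0,0,0,0]';python3 -m creep '[0.003,0,-0.0005,0,0,0,0,0]'; python3 look.py l46.png
```

```text
t: 76.13
eef_pos: [0.5691, 0.2973, 0.2122]
orientation: [[0.002, -0.019, 1.0], [0.001, 1.0, 0.019], [-1.0, 0.001, 0.002]]
force: [-0.2, 1.4, -0.8]
grip_width: 0.0298
t: 76.3
eef_pos: [0.5722, 0.2971, 0.2114]
orientation: [[0.001, -0.019, 1.0], [0.001, 1.0, 0.019], [-1.0, 0.0, 0.001]]
force: [0.1, 0.2, -0.1]
grip_width: 0.0299
t: 76.47
eef_pos: [0.575, 0.297, 0.2106]
orientation: [[0.001, -0.019, 1.0], [0.0, 1.0, 0.019], [-1.0, 0.0, 0.001]]
force: [0.2, -0.5, 0.0]
grip_width: 0.0297
```

View pics/l46.png

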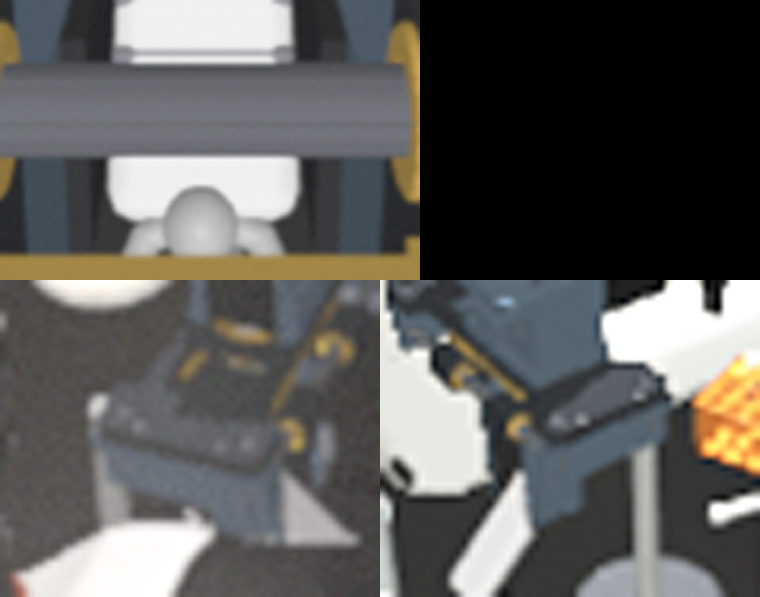

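```bash
python3 -m creep '[0.005,-0.001,-0.0007,0,0,0,0,0]'; python3 -m creep '[0.005,0,-0.0007,0,0,0,0,0]';python3 -m creep '[0.005,0,-0.0007,0,0,0,0,0]'; python3 look.py l47.png
```

```text
t: 76.78
eef_pos: [0.58, 0.2958, 0.2098]
orientation: [[0.0, -0.019, 1.0], [0.0, 1.0, 0.019], [-1.0, 0.0, 0.0]]
force: [-0.3, 0.5, -0.2]
grip_width: 0.0298
t: 76.95
eef_pos: [0.5851, 0.2959, 0.209]
orientation: [[0.0, -0.019, 1.0], [0.0, 1.0, 0.019], [-1.0, 0.0, 0.0]]
force: [0.0, -0.3, -0.1]
grip_width: 0.0298
t: 77.12
eef_pos: [0.5901, 0.2959, 0.2083]
orientation: [[0.0, -0.019, 1.0], [0.0, 1.0, 0.019], [-1.0, 0.0, 0.0]]
force: [0.3, -0.5, -0.7]
grip_width: 0.0297
```

View pics/l47.png

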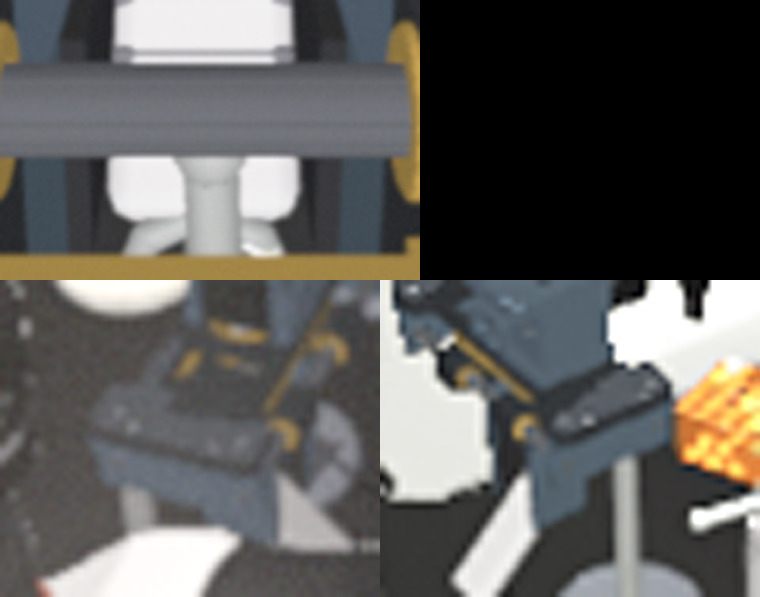

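```bash
python3 -m creep '[0.001,0,-0.002,0,0.002,0,-0.002,0,0.002,0,-0.002,0,0.002,0,-0.002,0,0,0,0,0]'; python3 -m creep '[0.003,0,-0.001,0,0.003,0,-0.001,0,0.003,0,-0.001,0,0.003,0,-0.001,0,0,0,0,0]';python3 -m creep '[0.003,0,-0.001,0,0.003,0,-0.001,0,0.003,0,-0.001,0,0.003,0,-0.001,0,0,0,0,0]'
```

```text
t: 77.68
eef_pos: [0.5971, 0.2964, 0.2008]
orientation: [[0.001, -0.019, 1.0], [0.001, 1.0, 0.019], [-1.0, 0.001, 0.001]]
force: [0.9, 3.1, 4.7]
grip_width: 0.0297
t: 78.1
eef_pos: [0.6095, 0.2966, 0.1972]
orientation: [[0.002, -0.019, 1.0], [0.001, 1.0, 0.019], [-1.0, 0.001, 0.002]]
force: [1.1, 3.1, 5.4]
grip_width: 0.0299
t: 78.52
eef_pos: [0.6203, 0.2964, 0.1923]
orientation: [[-0.001, -0.019, 1.0], [0.0, 1.0, 0.019], [-1.0, 0.0, -0.001]]
force: [-4.6, 3.7, 4.1]
grip_width: 0.0301
```

```bash
python3 -m creep '[0.003,0,0,0,0.003,0,0,0,0,0,0,0]'; python3 -m creep '[0.003,0,0,0,0.003,0,0,0,0,0,0,0]'; python3 -c "
from h import *
f=grab_frame('side');save(f,'x.png');im=cv2.imread('pics/x.png');cv2.imwrite('pics/s48.png',cv2.resize(im[140:290,170:370],(800,600)))"
```

```text
t: 78.77
eef_pos: [0.6261, 0.2967, 0.1923]
orientation: [[-0.001, -0.019, 1.0], [0.001, 1.0, 0.019], [-1.0, 0.001, -0.001]]
force: [-4.8, 8.4, 4.0]
grip_width: 0.0298
t: 79.02
eef_pos: [0.63, 0.2968, 0.1911]
orientation: [[-0.006, -0.019, 1.0], [-0.0, 1.0, 0.019], [-1.0, -0.0, -0.006]]
force: [-18.8, 10.2, 2.9]
grip_width: 0.0298
```

View pics/s48.png

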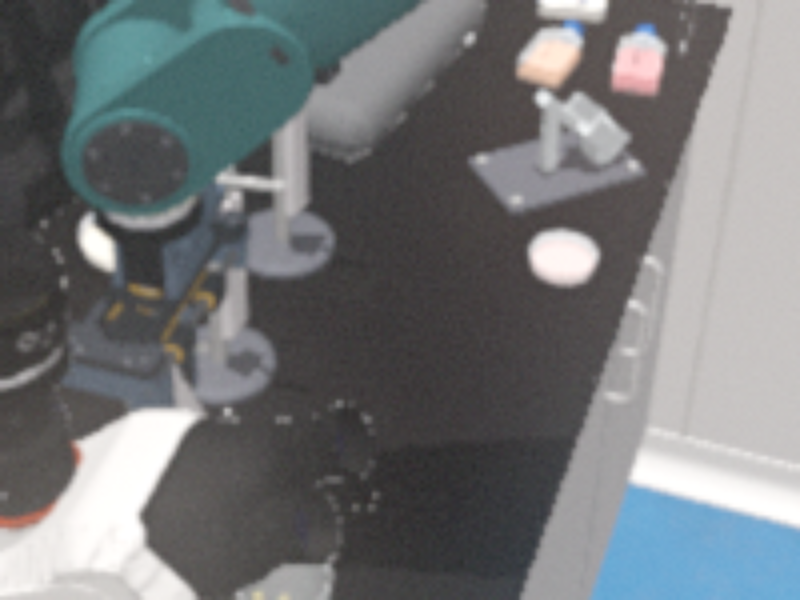

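```bash
python3 -m creep '[0.003,0.001,0,0,0,0,0,0]';python3 -m creep '[-0.004,0.001,0,0,-0.004,0,0.001,0,-0.004,0,0.001,0,0,0,0,0]';  python3 -m creep '[0,0,0,0,0,0,0,0,0,0,0,0,0,0,0,0,0,0,0,0,0,0,0,0]' -0.3; python3 look.py l49.png
```

```text
t: 79.23
eef_pos: [0.6322, 0.297, 0.1903]
orientation: [[-0.008, -0.019, 1.0], [-0.002, 1.0, 0.019], [-1.0, -0.002, -0.008]]
force: [-21.2, 4.3, 1.4]
grip_width: 0.0299
t: 79.57
eef_pos: [0.6229, 0.2979, 0.1946]
orientation: [[0.0, -0.019, 1.0], [0.0, 1.0, 0.019], [-1.0, 0.0, 0.0]]
force: [0.4, 0.3, -1.0]
grip_width: 0.0297
t: 80.07
eef_pos: [0.6234, 0.2979, 0.1944]
orientation: [[0.0, -0.019, 1.0], [-0.0, 1.0, 0.019], [-1.0, -0.0, 0.0]]
force: [1.1, 0.3, 0.5]
grip_width: 0.0595
```

View pics/l49.png

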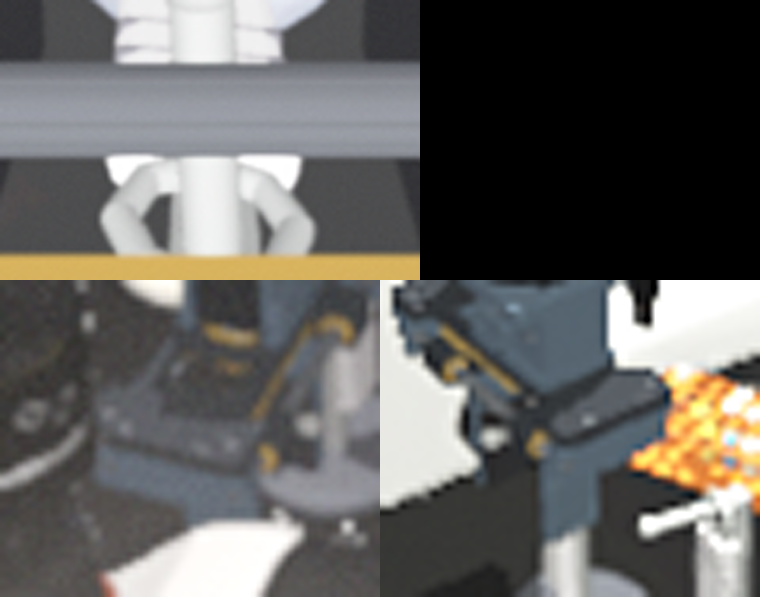

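Hanging on the peg, let go. Withdrawing straight up and back, then checking all three.

```bash
python3 -m creep '[0,0,0.02,0,0,0,0.04,0,0,0,0.04,0,0,0,0.04,0,0,0,0.04,0,-0.03,-0.01,0.02,0,-0.04,-0.01,0,0,-0.04,-0.01,0,0]' -1;  python3 -m creep '[-0.04,0,0,0,-0.04,0,0,0,0,0,0,0,0,0,0,0,0,0,0,0,0,0,0,0]'
cat > fin.py <<'E'
from h import *
A=grab_frame('scene');B=grab_frame('side');st=state();W=grab_frame('wrist')
ca,cb=cam(A),cam(B)
save(A,'x.png');a=cv2.imread('pics/x.png');save(B,'x.png');b=cv2.imread('pics/x.png');save(W,'wf.png')
cv2.imwrite('pics/fin.png',np.hstack([cv2.resize(a[110:260,200:340],(400,428)),cv2.resize(b[130:280,170:310],(400,428))]))
for n,h in [('long',.24),('mid',.205),('short',.17)]:
    l=[]
    for f,c in [(A,ca),(B,cb)]:
        for r in regions_of(f,'paddle_'+n)[:1]:
            p=pts(c,f,r['pixels']);p=p[p[:,2]>.02]
            if len(p)>10: print(n,'p%.2f'%r['p'],len(p),np.median(p,0).round(4),'z',p[:,2].min().round(3),p[:,2].max().round(3),'x',np.percentile(p[:,0],[5,95]).round(3),'y',np.percentile(p[:,1],[5,95]).round(3))
        for r in spot_point(f,'paddle_%s_eye'%n)[:1]:
            o,d=ray(c,[r['uv']]);l.append((o,d[0]))
    if len(l)==2: print('   eye',tri(l).round(4))
E
python3 fin.py
```

```text
t: 80.88
eef_pos: [0.5126, 0.2676, 0.3957]
orientation: [[0.002, -0.018, 1.0], [0.001, 1.0, 0.018], [-1.0, 0.001, 0.002]]
force: [-0.7, 0.1, -0.1]
grip_width: 0.0915
t: 81.38
eef_pos: [0.4343, 0.2681, 0.3945]
orientation: [[0.0, -0.019, 1.0], [0.0, 1.0, 0.019], [-1.0, 0.0, 0.0]]
force: [0.3, -0.5, 0.8]
grip_width: 0.0914
long p0.75 284 [ 0.6461 -0.0297  0.1518] z 0.06 0.239 x [0.644 0.653] y [-0.039 -0.013]
long p0.62 247 [ 0.647  -0.0128  0.1466] z 0.037 0.243 x [0.643 0.657] y [-0.032 -0.005]
   eye [ 0.6478 -0.0323  0.2334]
mid p0.61 210 [0.6358 0.1331 0.133 ] z 0.044 0.216 x [0.633 0.643] y [0.125 0.149]
mid p0.62 290 [0.638  0.1513 0.1387] z 0.043 0.217 x [0.634 0.652] y [0.135 0.16 ]
   eye [0.6465 0.1377 0.1986]
short p0.58 258 [ 0.646  -0.03    0.1561] z 0.06 0.234 x [0.644 0.652] y [-0.039 -0.014]
short p0.43 104 [0.6348 0.3074 0.1399] z 0.103 0.171 x [0.631 0.643] y [0.293 0.315]
   eye [0.6469 0.2966 0.1593]
```

View pics/fin.png

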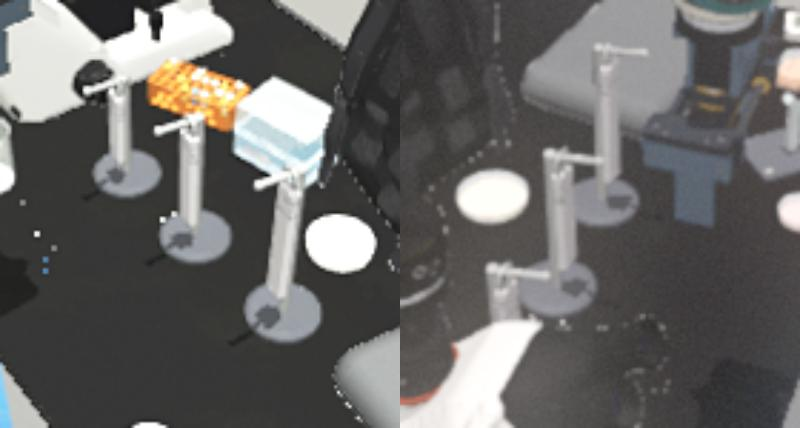

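```bash
python3 -m creep '[0,0,0,0,0,0,0,0,0,0,0,0,0,0,0,0,0,0,0,0,0,0,0,0,0,0,0,0,0,0,0,0]'; python3 -m creep '[0,0,0,0,0,0,0,0,0,0,0,0,0,0,0,0,0,0,0,0,0,0,0,0,0,0,0,0,0,0,0,0]'; python3 fin.py; python3 -c "
from h import *
for k in ['scene','side']:
    f=grab_frame(k);c=cam(f)
    for n in ['beaker','dish']:
        for r in regions_of(f,n)[:1]: p=pts(c,f,r['pixels']);print(k,n,r['p'],np.median(p,0).round(3))
job_done()"
```

```text
t: 82.8
eef_pos: [0.4333, 0.2679, 0.3943]
orientation: [[0.0, -0.019, 1.0], [-0.0, 1.0, 0.019], [-1.0, -0.0, 0.0]]
force: [-0.3, -0.4, 0.8]
grip_width: 0.0915
t: 83.47
eef_pos: [0.4333, 0.2679, 0.3944]
orientation: [[0.0, -0.019, 1.0], [0.0, 1.0, 0.019], [-1.0, 0.0, 0.0]]
force: [0.5, 0.3, 0.8]
grip_width: 0.0914
long p0.79 306 [ 0.646  -0.0294  0.1524] z 0.054 0.244 x [0.643 0.655] y [-0.039 -0.013]
long p0.20 541 [0.4843 0.4263 0.0536] z 0.02 0.31 x [0.459 0.513] y [0.375 0.44 ]
   eye [ 0.6508 -0.0251  0.2396]
mid p0.57 181 [0.6356 0.1343 0.1361] z 0.053 0.206 x [0.633 0.642] y [0.126 0.15 ]
mid p0.63 247 [0.6378 0.1525 0.1477] z 0.05 0.216 x [0.634 0.647] y [0.137 0.16 ]
   eye [0.637  0.1457 0.2119]
short p0.49 126 [0.6343 0.3067 0.14  ] z 0.1 0.292 x [0.63  0.644] y [0.291 0.316]
   eye [0.6358 0.2955 0.1641]
scene beaker 0.85 [0.489 0.383 0.058]
scene dish 0.6 [ 0.414 -0.095  0.015]
side beaker 0.68 [0.485 0.429 0.048]
side dish 0.65 [0.638 0.153 0.139]
the job is handed in; nothing more can be done
```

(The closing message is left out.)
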